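# Load the stand-off magazine and lock its clamp

## Task

Load every loose square stand-off on the bench into the closed-end tube of the magazine, end to end through its open mouth, each pushing the last one deeper, until the row has no gaps and the last one sits flush with the mouth. Then push the handle of the toggle clamp over past its centre so that its spindle locks down on the row. Leave the other things on the bench where they are.

Things in the scene. Friction and masses are not known exactly. Their poses are not given: they have to be found in the camera images.
- magazine: Grey base plate fixed to the bench (351 x 70 x 8 mm) with a horizontal square steel tube and, before its mouth, an open loading trough in line with it. Origin on the bench under the centre of the mouth; x axis into the tube, y to the clamp's side, z up. All sizes here are in its frame, heights above the bench.
- trough_floor (a point): Middle of the trough's floor, at x -53, z 14 mm; magazine's axes. The trough runs from x -106 to 0 mm, is 23.5 mm wide between low side walls 4 mm thick whose tops are at 19 mm, and is open at its outer end. Its floor runs on level into the tube.
- mouth (a point): Centre of the tube's mouth, at z 24 mm (height of a stand-off's centre in trough or tube); magazine's axes. Tube: x 0 to 222 mm inside, closed at the far end, 24 mm wide and 22 mm high inside, 32 mm wide outside, top at 39 mm, a 10 mm wide slot along its whole top. It has room for six stand-offs and 6 mm more.
- clamp_pivot (a point): Pivot of the toggle clamp beside the tube, at x 25, y 90, z 50 mm; magazine's axes. Arm and handle swing about the x direction. Open, the arm (90 mm) stands steeply up, its end about 65 mm beside the tube's axis at 0.14 m height; locked, it lies level across the tube, its rubber foot through the slot on the last stand-off.
- clamp_knob (a point): Point on the axis of the clamp handle's black rubber grip, 105 mm from the pivot (grip: 18 mm diameter, from 64 to 120 mm from the pivot). It moves with the handle.
- clamp_handle (a joint): Angle of the clamp handle in rad: 0 open (handle leans 0.26 rad from upright, away from the tube), 1.2 locked (almost level, pointing away from the tube in the magazine's +y). A spring drives it back to 0 as long as it is below 0.75 and snaps it to 1.2 beyond that; about 4 N at the grip moves it. Push it from the tube's side, outward and down.
- standoff_0: Aluminium stand-off, a square bar 20 x 20 x 36 mm with a small dark hole in each face, 39 g; lies on one of its long faces on the bench. Origin at its centre, x along its length. Four to six of the six are present.
- standoff_1: Aluminium stand-off, a square bar 20 x 20 x 36 mm with a small dark hole in each face, 39 g; lies on one of its long faces on the bench. Origin at its centre, x along its length. Four to six of the six are present.
- standoff_2: Aluminium stand-off, a square bar 20 x 20 x 36 mm with a small dark hole in each face, 39 g; lies on one of its long faces on the bench. Origin at its centre, x along its length. Four to six of the six are present.
- standoff_3: Aluminium stand-off, a square bar 20 x 20 x 36 mm with a small dark hole in each face, 39 g; lies on one of its long faces on the bench. Origin at its centre, x along its length. Four to six of the six are present.
- standoff_4: Aluminium stand-off, a square bar 20 x 20 x 36 mm with a small dark hole in each face, 39 g; lies on one of its long faces on the bench. Origin at its centre, x along its length. Four to six of the six are present.
- standoff_5: Aluminium stand-off, a square bar 20 x 20 x 36 mm with a small dark hole in each face, 39 g; lies on one of its long faces on the bench. Origin at its centre, x along its length. Four to six of the six are present.
- letter_b: Bystander: a small flat plastic letter, 49 x 38 x 13 mm, lying among the stand-offs; leave it. Origin at the centre of its underside.
- black_tape: Bystander: a roll of black tape, 64 mm across, 18 mm high; leave it. Origin at the centre of its underside.

How it is judged:
On the way, in this order (a step that is already met when the one before it is completed fails the run):
1. all stand-offs present are in the tube as one closed row whose last one is flush with the mouth, with the clamp still open ((x of standoff_0 in the frame of mouth between 0.013 and 0.023 m or x of standoff_0 in the frame of mouth between 0.049 and 0.059 m or x of standoff_0 in the frame of mouth between 0.085 and 0.095 m or x of standoff_0 in the frame of mouth between 0.121 and 0.131 m or x of standoff_0 in the frame of mouth between 0.157 and 0.167 m or x of standoff_0 in the frame of mouth between 0.193 and 0.203 m) and y of standoff_0 in the frame of mouth between -0.004 and 0.004 m and z of standoff_0 in the frame of mouth between -0.004 and 0.004 m and angle between the x axis of each of standoff_0, standoff_1, standoff_2, standoff_3, standoff_4, standoff_5 and the x axis of magazine, either way round below 0.2 rad and linear speed of each of standoff_0, standoff_1, standoff_2, standoff_3, standoff_4, standoff_5 below 0.02 m/s and (x of standoff_1 in the frame of mouth between 0.013 and 0.023 m or x of standoff_1 in the frame of mouth between 0.049 and 0.059 m or x of standoff_1 in the frame of mouth between 0.085 and 0.095 m or x of standoff_1 in the frame of mouth between 0.121 and 0.131 m or x of standoff_1 in the frame of mouth between 0.157 and 0.167 m or x of standoff_1 in the frame of mouth between 0.193 and 0.203 m) and y of standoff_1 in the frame of mouth between -0.004 and 0.004 m and z of standoff_1 in the frame of mouth between -0.004 and 0.004 m and (x of standoff_2 in the frame of mouth between 0.013 and 0.023 m or x of standoff_2 in the frame of mouth between 0.049 and 0.059 m or x of standoff_2 in the frame of mouth between 0.085 and 0.095 m or x of standoff_2 in the frame of mouth between 0.121 and 0.131 m or x of standoff_2 in the frame of mouth between 0.157 and 0.167 m or x of standoff_2 in the frame of mouth between 0.193 and 0.203 m) and y of standoff_2 in the frame of mouth between -0.004 and 0.004 m and z of standoff_2 in the frame of mouth between -0.004 and 0.004 m and (x of standoff_3 in the frame of mouth between 0.013 and 0.023 m or x of standoff_3 in the frame of mouth between 0.049 and 0.059 m or x of standoff_3 in the frame of mouth between 0.085 and 0.095 m or x of standoff_3 in the frame of mouth between 0.121 and 0.131 m or x of standoff_3 in the frame of mouth between 0.157 and 0.167 m or x of standoff_3 in the frame of mouth between 0.193 and 0.203 m) and y of standoff_3 in the frame of mouth between -0.004 and 0.004 m and z of standoff_3 in the frame of mouth between -0.004 and 0.004 m and (x of standoff_4 in the frame of mouth between 0.013 and 0.023 m or x of standoff_4 in the frame of mouth between 0.049 and 0.059 m or x of standoff_4 in the frame of mouth between 0.085 and 0.095 m or x of standoff_4 in the frame of mouth between 0.121 and 0.131 m or x of standoff_4 in the frame of mouth between 0.157 and 0.167 m or x of standoff_4 in the frame of mouth between 0.193 and 0.203 m) and y of standoff_4 in the frame of mouth between -0.004 and 0.004 m and z of standoff_4 in the frame of mouth between -0.004 and 0.004 m and (x of standoff_5 in the frame of mouth between 0.013 and 0.023 m or x of standoff_5 in the frame of mouth between 0.049 and 0.059 m or x of standoff_5 in the frame of mouth between 0.085 and 0.095 m or x of standoff_5 in the frame of mouth between 0.121 and 0.131 m or x of standoff_5 in the frame of mouth between 0.157 and 0.167 m or x of standoff_5 in the frame of mouth between 0.193 and 0.203 m) and y of standoff_5 in the frame of mouth between -0.004 and 0.004 m and z of standoff_5 in the frame of mouth between -0.004 and 0.004 m and (x of standoff_0 in the frame of mouth between 0.013 and 0.023 m or x of standoff_1 in the frame of mouth between 0.013 and 0.023 m or x of standoff_2 in the frame of mouth between 0.013 and 0.023 m or x of standoff_3 in the frame of mouth between 0.013 and 0.023 m or x of standoff_4 in the frame of mouth between 0.013 and 0.023 m or x of standoff_5 in the frame of mouth between 0.013 and 0.023 m) and value of joint clamp_handle below 0.6 rad), for 0.2 s.
2. the clamp is locked down over the row (value of joint clamp_handle above 1.1 rad), for 0.2 s.
At the end, for the whole second after the job is handed in: Every stand-off present lies in the tube, at rest and in line with it, in a row without gaps (each within 5 mm of its place when counted from the mouth), the last one flush with the mouth within 5 mm; the clamp handle is locked (beyond 1.1 rad) ((x of standoff_0 in the frame of mouth between 0.013 and 0.023 m or x of standoff_0 in the frame of mouth between 0.049 and 0.059 m or x of standoff_0 in the frame of mouth between 0.085 and 0.095 m or x of standoff_0 in the frame of mouth between 0.121 and 0.131 m or x of standoff_0 in the frame of mouth between 0.157 and 0.167 m or x of standoff_0 in the frame of mouth between 0.193 and 0.203 m) and y of standoff_0 in the frame of mouth between -0.004 and 0.004 m and z of standoff_0 in the frame of mouth between -0.004 and 0.004 m and angle between the x axis of each of standoff_0, standoff_1, standoff_2, standoff_3, standoff_4, standoff_5 and the x axis of magazine, either way round below 0.2 rad and linear speed of each of standoff_0, standoff_1, standoff_2, standoff_3, standoff_4, standoff_5 below 0.02 m/s and (x of standoff_1 in the frame of mouth between 0.013 and 0.023 m or x of standoff_1 in the frame of mouth between 0.049 and 0.059 m or x of standoff_1 in the frame of mouth between 0.085 and 0.095 m or x of standoff_1 in the frame of mouth between 0.121 and 0.131 m or x of standoff_1 in the frame of mouth between 0.157 and 0.167 m or x of standoff_1 in the frame of mouth between 0.193 and 0.203 m) and y of standoff_1 in the frame of mouth between -0.004 and 0.004 m and z of standoff_1 in the frame of mouth between -0.004 and 0.004 m and (x of standoff_2 in the frame of mouth between 0.013 and 0.023 m or x of standoff_2 in the frame of mouth between 0.049 and 0.059 m or x of standoff_2 in the frame of mouth between 0.085 and 0.095 m or x of standoff_2 in the frame of mouth between 0.121 and 0.131 m or x of standoff_2 in the frame of mouth between 0.157 and 0.167 m or x of standoff_2 in the frame of mouth between 0.193 and 0.203 m) and y of standoff_2 in the frame of mouth between -0.004 and 0.004 m and z of standoff_2 in the frame of mouth between -0.004 and 0.004 m and (x of standoff_3 in the frame of mouth between 0.013 and 0.023 m or x of standoff_3 in the frame of mouth between 0.049 and 0.059 m or x of standoff_3 in the frame of mouth between 0.085 and 0.095 m or x of standoff_3 in the frame of mouth between 0.121 and 0.131 m or x of standoff_3 in the frame of mouth between 0.157 and 0.167 m or x of standoff_3 in the frame of mouth between 0.193 and 0.203 m) and y of standoff_3 in the frame of mouth between -0.004 and 0.004 m and z of standoff_3 in the frame of mouth between -0.004 and 0.004 m and (x of standoff_4 in the frame of mouth between 0.013 and 0.023 m or x of standoff_4 in the frame of mouth between 0.049 and 0.059 m or x of standoff_4 in the frame of mouth between 0.085 and 0.095 m or x of standoff_4 in the frame of mouth between 0.121 and 0.131 m or x of standoff_4 in the frame of mouth between 0.157 and 0.167 m or x of standoff_4 in the frame of mouth between 0.193 and 0.203 m) and y of standoff_4 in the frame of mouth between -0.004 and 0.004 m and z of standoff_4 in the frame of mouth between -0.004 and 0.004 m and (x of standoff_5 in the frame of mouth between 0.013 and 0.023 m or x of standoff_5 in the frame of mouth between 0.049 and 0.059 m or x of standoff_5 in the frame of mouth between 0.085 and 0.095 m or x of standoff_5 in the frame of mouth between 0.121 and 0.131 m or x of standoff_5 in the frame of mouth between 0.157 and 0.167 m or x of standoff_5 in the frame of mouth between 0.193 and 0.203 m) and y of standoff_5 in the frame of mouth between -0.004 and 0.004 m and z of standoff_5 in the frame of mouth between -0.004 and 0.004 m and (x of standoff_0 in the frame of mouth between 0.013 and 0.023 m or x of standoff_1 in the frame of mouth between 0.013 and 0.023 m or x of standoff_2 in the frame of mouth between 0.013 and 0.023 m or x of standoff_3 in the frame of mouth between 0.013 and 0.023 m or x of standoff_4 in the frame of mouth between 0.013 and 0.023 m or x of standoff_5 in the frame of mouth between 0.013 and 0.023 m) and value of joint clamp_handle above 1.1 rad); the robot touches nothing.
It fails at once if the plastic letter or the tape roll was pushed away by more than 60 mm (distance of any of letter_b, black_tape from where it was at the start of the episode above 0.06 m).
Of standoff_0, standoff_1, standoff_2, standoff_3, standoff_4, standoff_5 only 4 to 6 are there at a start; the rules pass over those that are not, and their reading is None.
At some moment in a run one of standoff_0, standoff_1, standoff_2, standoff_3, standoff_4, standoff_5 may be knocked a few centimetres aside while the robot is not near it.
Once in a run the grip may slacken for a moment while it holds something.
It also fails if it takes over 210 s, if anything falls off the work surface, if the arm or the gripper's body presses on something with over 40 N, if the wrist force passes 120 N, or if a joint passes its speed limit or range.

## Robot

A 6-joint arm with a two-finger parallel gripper is mounted at the origin on a cart in front of the work surface, level with it; the furniture and walls round the work are solid. World frame = base frame: x ahead of the robot, y to its left, z up, the work surface at z = 0. Lengths are in m, angles in rad, forces in N, time in s.
With the tool pointing down it reaches from about 0.35 to 0.975 m from the base axis. Payload 4.9 kg.
Tool frame: the origin (TCP) lies midway between the tips of the shut fingers; the grasp point (between the pads) lies 19 mm behind it; z points along the fingers, x is the direction in which the jaws open and shut, and the axes are right-handed (so a half turn about z gives the same grasp; the last joint's range is limited). The gripper opens to 85 mm and grips with 20 to 120 N. Pads are 22 mm wide; open, the fingers measure 114 mm over their backs; the gripper's body (76 mm by 85 mm) begins 54 mm behind the grasp point. The pads swing forward as they close: fully open they stand 13 mm farther back than shut.
Start: joints at [1.089, 0.053, 1.613, -0, 1.476, -0.119], TCP at [0.222, 0.584, 0.21] pointing down, gripper open.
Joint ranges: [-3.01, 3.01], [-1.01, 2.22], [0.06, 2.58], [-1.02, 4.17], [0.09, 2.62], [-3.14, 3.14]. Speed limits (rad/s): [2.57, 2.57, 3.14, 3.14, 3.14, 3.14].

## Interface

Orientations are given as a unit quaternion [x, y, z, w].
In Python, from bench import arm, vision, nets gives the robot as it stands.
- The arm moves only by the tool jog_arm, never from a script. Its arguments are lists of equal length, an entry for each row: "delta_pos": the shift along the tool's x, y, z in m, a list of three; "dr": the turn, a rotation vector about the tool's x, y, z in degrees, a list of three; "grip": the closure, from 0 (fully open) to 1 (shut). In form: {"delta_pos": [[dx, dy, dz], ...], "dr": [[ax, ay, az], ...], "grip": [grip, ...]}. A call has 1 to 8 rows; each row shifts and turns the commanded pose from where the row before left it, along the tool's axes as they then stand; what a row does not reach is not made up. A row lasts 1/10 s, in which the tool goes at most 50 mm and 8.59 degrees, less where a joint would pass 70% of its speed; a pose out of reach is approached as far as the arm can. A call with a gripper value outside its range is refused whole. The fingers move at their own pace and stop on an object; "grip_force" is the grip in N (left out, the last holds). Time passes only in rows, so rows that do not move let the fingers close. It gives the time, the measured TCP pose, the force and the opening at its end, in the units of the state.
- arm.get_obs(): the state, without advancing time (a new reading comes with each control period).
- vision.read_camera(name): name is "scene" or "top" or "wrist"; returns the picture (384x512x3 uint8, red, green, blue); there is no depth.
- vision.calibration(name): a dict with "fx", "fy", "cx", "cy" (pixels), "T" (4x4, takes a point from camera to world coordinates). Camera axes: x right, y down, z forward; pixel columns grow to the right and rows downward; lengths in m; the calibration is good to about 2 mm. A picture is of the moment at which its call begins: read the wrist's pose just before it. calibration takes no time and is no camera call; for the wrist camera it gives the pose at the moment of the call.
- arm.sign_off(): hands the job in, once; it reports no verdict.
Trained networks look in the newest picture that a camera, given by its name, has taken for a name from the list of things; names that differ only in an ending like _2 or _b are one class to them, and where a whole thing is asked for, a point or a joint stands for the part that bears it (a point fixed in the world has none). Each returns a list of dicts, best first, with "confidence" (0 to 1); they miss things now and then, are a little off and sometimes report something else, mostly with a low value. They report only what shows in the picture. A call takes as long as a camera call.
- nets.spot_in(name, camera): "rect" ([centre column, centre row, width, height] in pixels, round what is visible of it).
The state is a dict: "clock": time; "q": joint angles; "joint_velocities": joint speeds; "tau": joint torques, N m; "tcp_pos": TCP position; "orientation": TCP orientation; "force": force on the tool from outside, world axes, zero at the start; "ft_torque": the same for the moment, N m; "width": finger opening in m.
Only numpy, scipy, OpenCV 4.12 (cv2) and the standard library are available. Lean on these libraries where they do the work, as an engineer would, in place of code of your own. Each camera call takes 0.05 s, during which the arm holds its last target.

## Working session

There is one attempt and no reset: what is moved stays moved. The work goes in short steps, Python scripts to look and compute and a tool call to move; the robot and the scene stay as the last step left them, time stands still between calls to the robot, and variables do not carry over. Pictures are saved under pics/ and viewed, and the job is handed in when it is done.

Besides the shell and the picture viewer there is one more tool, called in YAML: its name, and indented under it one key for each argument. jog_arm: Moves the arm, as the interface text tells. Its arguments: {"type":"object","properties":{"delta_pos":{"type":"array","items":{"type":"array","items":{"type":"number"}}},"dr":{"type":"array","items":{"type":"array","items":{"type":"number"}}},"grip":{"type":"array","items":{"type":"number"}},"grip_force":{"type":"number"}},"required":["delta_pos","dr","grip"]}

```bash
ls; mkdir -p pics; python3 - <<'E'
from bench import arm, vision, nets
import cv2
o=arm.get_obs(); print(o)
for n in ["scene","top","wrist"]:
    im=vision.read_camera(n); cv2.imwrite(f"pics/{n}0.png",im[:,:,::-1])
    c=vision.calibration(n); print(n,c)
E
```

```text
pics
{'clock': 0.0, 'q': array([ 1.08897762e+00,  5.33524599e-02,  1.61428940e+00, -2.72602282e-05,
        1.47604503e+00, -1.19006176e-01]), 'joint_velocities': array([-8.12177018e-05, -1.08415625e-03, -5.24498090e-04, -1.25159617e-04,
        1.34191006e-03,  1.29431643e-03]), 'tau': array([-1.50266591e-03, -3.93675578e+01, -3.70175171e+01, -1.98447301e-04,
        7.03208192e-03,  3.59256358e-07]), 'tcp_pos': array([0.22151007, 0.58370459, 0.20906857]), 'orientation': array([ 8.23073858e-01,  5.67933383e-01, -9.20041212e-04,  5.00165142e-04]), 'force': array([0.13356871, 0.48393176, 0.75781302]), 'ft_torque': array([0.02109276, 0.03295706, 0.00215559]), 'width': 0.08549390872607382}
scene {'fx': 352.7312572176576, 'fy': 352.7312572176576, 'cx': 249.05738431620833, 'cy': 190.5141627893315, 'T': array([[ 5.97401795e-01, -3.82244219e-01,  7.04982590e-01,
        -1.85721073e-01],
       [-8.01942071e-01, -2.84858026e-01,  5.25114101e-01,
        -5.64318819e-01],
       [ 9.81199251e-05, -8.79059305e-01, -4.76712417e-01,
         5.87827699e-01],
       [ 0.00000000e+00,  0.00000000e+00,  0.00000000e+00,
         1.00000000e+00]])}
top {'fx': 400.76479676804087, 'fy': 400.76479676804087, 'cx': 256.26874683768045, 'cy': 177.79530867262585, 'T': array([[ 0.08861559, -0.97308133,  0.21274398,  0.2810356 ],
       [-0.99604587, -0.08792357,  0.01273082, -0.0819724 ],
       [ 0.00631708, -0.21303091, -0.97702504,  1.26913044],
       [ 0.        ,  0.        ,  0.        ,  1.        ]])}
wrist {'fx': 278.27050397838025, 'fy': 278.27050397838025, 'cx': 254.08653942152577, 'cy': 192.3484214246696, 'T': array([[ 0.35568397,  0.90038488,  0.25059126,  0.15796165],
       [ 0.93460512, -0.34223651, -0.0968888 ,  0.60821366],
       [-0.00147573,  0.26866567, -0.96323236,  0.37237911],
       [ 0.        ,  0.        ,  0.        ,  1.        ]])}
```

View pics/scene0.png

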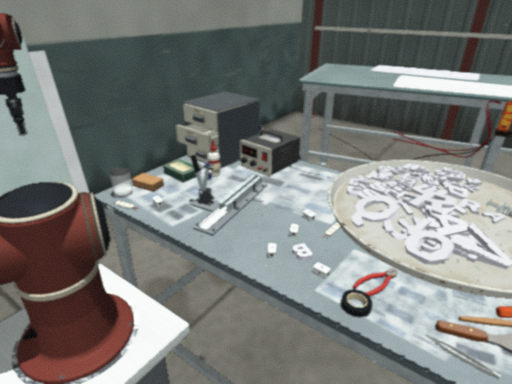

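View pics/top0.png

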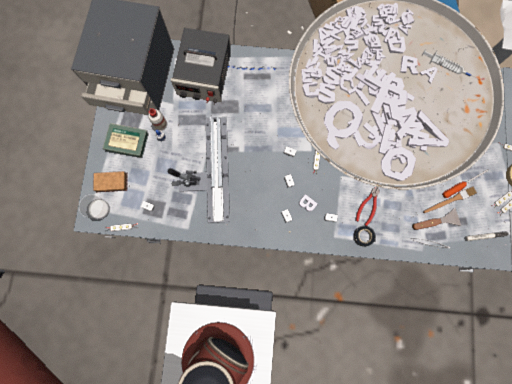

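View pics/wrist0.png

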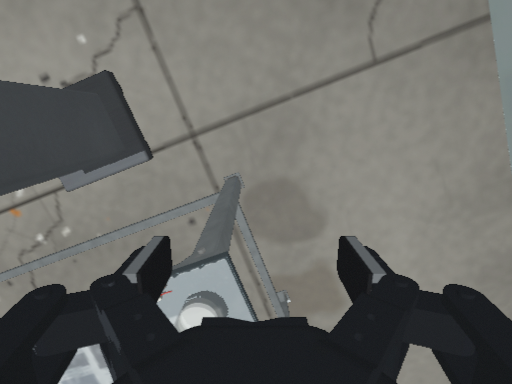

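```bash
python3 - <<'E'
from bench import arm, vision, nets
import cv2
im=cv2.imread("pics/top0.png")
cv2.imwrite("pics/t0a.png",cv2.resize(im[110:245,80:230],None,fx=5,fy=4.4,interpolation=cv2.INTER_CUBIC)[:600])
cv2.imwrite("pics/t0b.png",cv2.resize(im[135:250,265:385],None,fx=5,fy=5,interpolation=cv2.INTER_CUBIC))
vision.read_camera("top")
for n in ["standoff_0","letter_b","black_tape","magazine","clamp_knob"]:
    print(n,[(round(d['confidence'],2),[round(float(v),1) for v in d['rect']]) for d in nets.spot_in(n,"top")])
E
```

```text
standoff_0 [(0.6, [291.0, 151.0, 16.3, 11.6]), (0.56, [149.3, 209.5, 15.3, 10.4]), (0.55, [175.4, 171.6, 13.9, 10.9])]
letter_b [(0.68, [308.1, 202.6, 18.6, 18.3]), (0.54, [286.5, 213.8, 9.4, 13.3]), (0.43, [199.3, 170.2, 65.7, 107.5])]
black_tape [(0.62, [362.7, 234.7, 26.8, 20.7])]
magazine [(0.77, [201.2, 168.7, 67.6, 109.4])]
clamp_knob [(0.69, [177.3, 174.7, 20.8, 10.8])]
```

View pics/t0a.png

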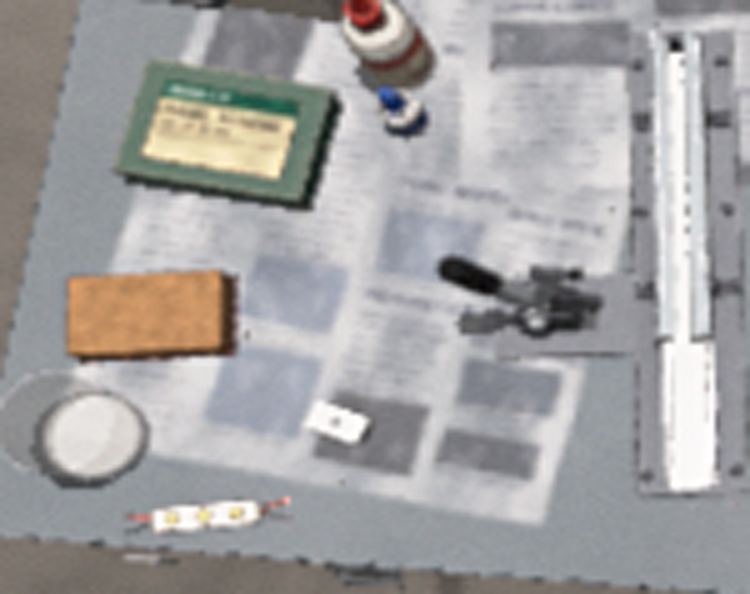

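View pics/t0b.png

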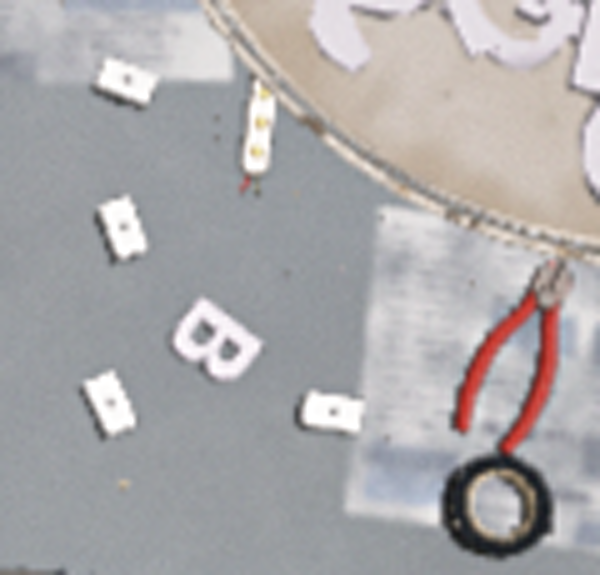

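```bash
cat > h.py <<'E'
import numpy as np, cv2
from scipy.spatial.transform import Rotation as R
from bench import arm, vision, nets
def p2w(c,px,z):
    d=c['T'][:3,:3]@np.array([(px[0]-c['cx'])/c['fx'],(px[1]-c['cy'])/c['fy'],1.]); o=c['T'][:3,3]
    return o+d*(z-o[2])/d[2]
def w2p(c,p):
    q=np.linalg.inv(c['T'])@np.r_[p,1.]
    return np.array([c['fx']*q[0]/q[2]+c['cx'],c['fy']*q[1]/q[2]+c['cy']])
def blobs(im,c,z=0.02,th=200,amin=40,amax=4000):
    hsv=cv2.cvtColor(im,cv2.COLOR_RGB2HSV)
    m=((im.min(2)>th)).astype(np.uint8)
    n,l,s,ce=cv2.connectedComponentsWithStats(m)
    out=[]
    for i in range(1,n):
        if amin<s[i,4]<amax:
            pts=np.argwhere(l==i)[:,::-1].astype(float)
            W=np.array([p2w(c,p,z)[:2] for p in pts])
            r=cv2.minAreaRect((W*1000).astype(np.float32))
            out.append((s[i,4],ce[i],W.mean(0),r))
    return out
def plan(pos=None,yaw=None,dwell=0,step=0.045,o=None):
    """target TCP pos world, yaw = world angle of tool x axis (deg); tool down"""
    o=o or arm.get_obs(); Rc=R.from_quat(o['orientation']); p=o['tcp_pos']
    if yaw is None:
        x=Rc.as_matrix()[:,0]; yaw=np.degrees(np.arctan2(x[1],x[0]))
    a=np.radians(yaw); X=np.array([np.cos(a),np.sin(a),0]); Z=np.array([0,0,-1.]); Y=np.cross(Z,X)
    Rt=R.from_matrix(np.c_[X,Y,Z]); rv=(Rc.inv()*Rt).as_rotvec()
    d=(np.array(pos)-p)
    n=max(1,int(np.ceil(max(np.linalg.norm(d)/step,np.degrees(np.linalg.norm(rv))/8.0))))
    s=R.from_rotvec(rv/n); cur=Rc; 
    print('rows',n)
    for i in range(n):
        t=cur.inv().apply(d/n); print([round(float(v),4) for v in t],[round(float(v),2) for v in np.degrees(rv/n)]); cur=cur*s
def st():
    o=arm.get_obs(); x=R.from_quat(o['orientation']).as_matrix()
    print('t',round(o['clock'],2),'tcp',o['tcp_pos'].round(4),'yaw',round(float(np.degrees(np.arctan2(x[1,0],x[0,0]))),2),'z',x[:,2].round(3),'F',o['force'].round(1),'w',round(o['width'],4))
    return o
E
python3 - <<'E'
from h import *
c=vision.calibration("top")
im=vision.read_camera("top")
for b in blobs(im,c,th=190,amin=50,amax=200): print(b[0],b[1].round(1),b[2].round(4),[np.round(v,1) for v in b[3]])
for p,z in [((217.2,187.3),.039),((218.4,221.4),.014),((215.2,118),.039)]: print(p2w(c,p,z).round(4))
im=vision.read_camera("scene")
cv2.imwrite("pics/s0.png",cv2.resize(im[130:330,90:390],None,fx=2.6,fy=2.6,interpolation=cv2.INTER_CUBIC)[:,:,::-1])
E
```

```text
110 [407.   16.6] [ 1.1767 -0.5407] [array([1178.5, -541.7]), array([45.2, 49.1]), np.float64(28.7)]
55 [379.3  53.1] [ 1.0272 -0.447 ] [array([1028.4, -446.3]), array([37.5, 31.2]), np.float64(20.4)]
182 [409.   63.5] [ 0.9975 -0.5493] [array([ 997.2, -551.7]), array([54.7, 58.3]), np.float64(84.9)]
176 [271.6  61.3] [ 0.9624 -0.0816] [array([961.8, -83.2]), array([33.5, 68.4]), np.float64(5.3)]
108 [430.6  72.6] [ 0.9702 -0.6225] [array([ 969.8, -625.9]), array([53.1, 53.7]), np.float64(42.1)]
65 [225.1  93.7] [0.8303 0.0634] [array([832.8,  62.4]), array([43.1, 23.4]), np.float64(5.9)]
119 [137.8  96.3] [0.7942 0.3518] [array([794.1, 351.9]), array([42.3, 33.1]), np.float64(83.3)]
68 [177.9  97.2] [0.8034 0.2189] [array([800.3, 214.8]), array([59.3, 33.5]), np.float64(66.0)]
121 [379.9 120.8] [ 0.7816 -0.4549] [array([ 779.1, -459.8]), array([73.9, 31.3]), np.float64(24.8)]
64 [316.5 160.6] [ 0.6271 -0.2539] [array([ 630. , -254.2]), array([14.7, 57.3]), np.float64(86.3)]
58 [458. 177.] [ 0.6139 -0.7088] [array([ 614.1, -713.2]), array([26.5, 62.2]), np.float64(33.6)]
59 [503.7 17
[... 559 characters left out ...]
.3, 70.6]), np.float64(46.8)]
133 [307.9 202.7] [ 0.4877 -0.2347] [array([ 486.4, -234.2]), array([48.7, 36.7]), np.float64(57.7)]
114 [441.8 210.7] [ 0.5    -0.6558] [array([ 501.2, -658.5]), array([26.9, 55. ]), np.float64(34.8)]
72 [286.7 214.9] [ 0.4434 -0.1709] [array([ 443.3, -171. ]), array([35. , 18.4]), np.float64(30.9)]
61 [420.9 216.7] [ 0.4751 -0.5903] [array([ 473.3, -588.3]), array([31.9, 27.8]), np.float64(47.6)]
74 [342.4 235.6] [ 0.3945 -0.3477] [array([ 396.2, -350.8]), array([56.7, 23.7]), np.float64(76.6)]
52 [482.1 236.4] [ 0.4306 -0.78  ] [array([ 430.5, -776.9]), array([ 9.4, 83.3]), np.float64(11.0)]
[0.5076 0.0529 0.039 ]
[0.4046 0.04   0.014 ]
[0.7347 0.0844 0.039 ]
```

View pics/s0.png

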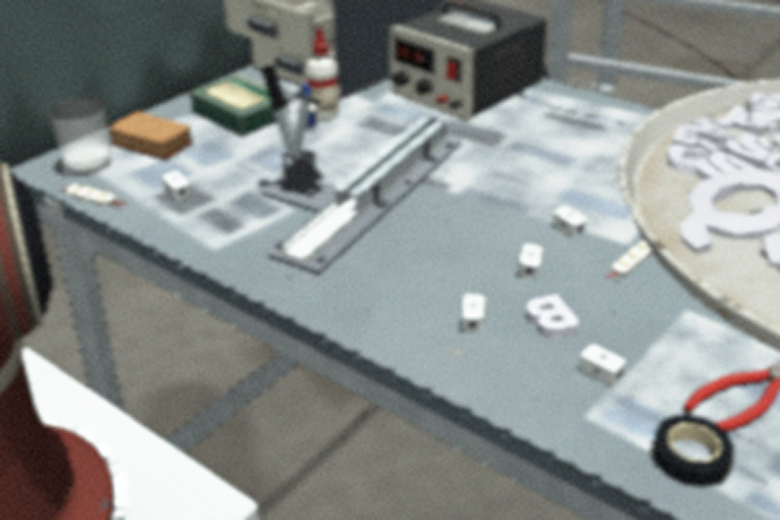

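```bash
python3 - <<'E'
from h import *
st(); plan([0.43,0.045,0.25],97.5)
E
```

```text
t 0.55 tcp [0.2218 0.5843 0.2103] yaw 69.21 z [ 0. -0. -1.] F [ 0.7  0.6 -0.5] w 0.0853
rows 13
[-0.0331, 0.0297, -0.0031] [0.0, 0.0, -2.18]
[-0.0342, 0.0284, -0.0031] [0.0, 0.0, -2.18]
[-0.0353, 0.0271, -0.0031] [0.0, 0.0, -2.18]
[-0.0363, 0.0257, -0.0031] [0.0, 0.0, -2.18]
[-0.0372, 0.0243, -0.0031] [0.0, 0.0, -2.18]
[-0.0381, 0.0229, -0.0031] [0.0, 0.0, -2.18]
[-0.039, 0.0215, -0.0031] [0.0, 0.0, -2.18]
[-0.0397, 0.02, -0.0031] [0.0, 0.0, -2.18]
[-0.0405, 0.0184, -0.0031] [0.0, 0.0, -2.18]
[-0.0411, 0.0169, -0.0031] [0.0, 0.0, -2.18]
[-0.0418, 0.0153, -0.0031] [0.0, 0.0, -2.18]
[-0.0423, 0.0137, -0.0031] [0.0, 0.0, -2.18]
[-0.0428, 0.0121, -0.0031] [0.0, 0.0, -2.18]
```

jog_arm:
  delta_pos:
    - [-0.033, 0.03, -0.003]
    - [-0.034, 0.028, -0.003]
    - [-0.035, 0.027, -0.003]
    - [-0.036, 0.026, -0.003]
    - [-0.037, 0.024, -0.003]
    - [-0.038, 0.023, -0.003]
    - [-0.039, 0.0215, -0.003]
    - [-0.04, 0.02, -0.003]
  dr:
    - [0, 0, -2.2]
    - [0, 0, -2.2]
    - [0, 0, -2.2]
    - [0, 0, -2.2]
    - [0, 0, -2.2]
    - [0, 0, -2.2]
    - [0, 0, -2.2]
    - [0, 0, -2.2]
  grip: [0, 0, 0, 0, 0, 0, 0, 0]

```text
clock: 1.35
tcp_pos: [0.3509, 0.2519, 0.2347]
orientation: [0.726, 0.688, 0.001, 0.0]
force: [1.1, 0.0, 0.1]
width: 0.0856
```

jog_arm:
  delta_pos:
    - [-0.04, 0.018, -0.003]
    - [-0.041, 0.017, -0.003]
    - [-0.042, 0.015, -0.003]
    - [-0.042, 0.014, -0.003]
    - [-0.043, 0.012, -0.003]
    - [0, 0, 0]
    - [0, 0, 0]
  dr:
    - [0, 0, -2.2]
    - [0, 0, -2.2]
    - [0, 0, -2.2]
    - [0, 0, -2.2]
    - [0, 0, -2.2]
    - [0, 0, 0]
    - [0, 0, 0]
  grip: [0, 0, 0, 0, 0, 0, 0]

```text
clock: 2.05
tcp_pos: [0.4312, 0.0463, 0.2494]
orientation: [0.658, 0.753, 0.0, -0.0]
force: [-0.4, 0.0, -0.2]
width: 0.0849
```

```bash
python3 - <<'E'
from h import *
st(); c=vision.calibration("wrist"); im=vision.read_camera("wrist"); cv2.imwrite("pics/w1.png",im[:,:,::-1]); np.save("w1.npy",c['T'])
for p in [(0.5076,0.0529,.039),(0.4046,0.04,.014),(.7347,.0844,.039)]: print(w2p(c,p))
E
```

```text
t 2.05 tcp [0.4312 0.0463 0.2494] yaw 97.66 z [-0.     0.001 -1.   ] F [-0.4  0.  -0.2] w 0.0849
[251.5926771  219.60258002]
[252.15436084 144.65374996]
[252.63449003 349.47602253]
```

View pics/w1.png

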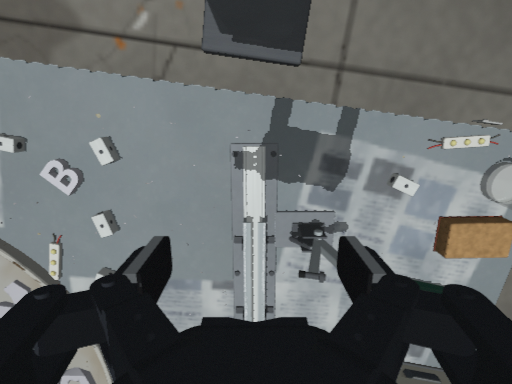

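```bash
python3 - <<'E'
import cv2
im=cv2.imread("pics/w1.png")
cv2.imwrite("pics/w1z.png",cv2.resize(im[135:235,215:290],None,fx=6,fy=6,interpolation=cv2.INTER_CUBIC))
E
```

```text
(no output)
```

View pics/w1z.png

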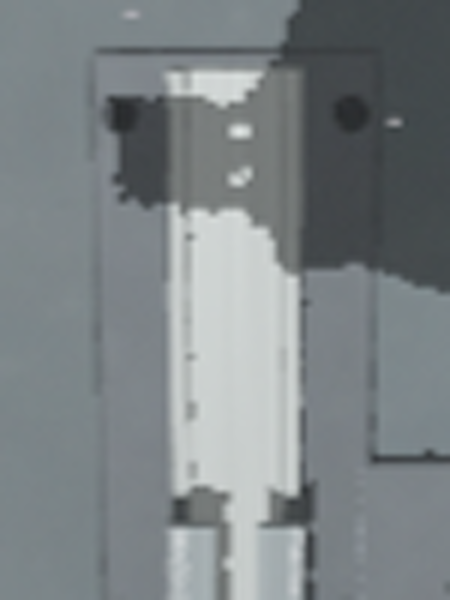

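```bash
python3 - <<'E'
from h import *
c=vision.calibration("wrist"); c['T']=np.load("w1.npy")
f=lambda x,y,z:p2w(c,(215+x/6-.4,135+y/6-.4),z)[:2].round(4)
for n,a,b,z in [("wall far",(172,400),(300.5,400),.019),("wall near",(167,75),(302,75),.019),("plate near",(96,60),(380,60),.008),("plate mid",(101,380),(374,380),.008),("tube",(170,560),(305,560),.039)]:
    A=f(*a,z);B=f(*b,z); print(n,A,B,((A+B)/2).round(4),np.linalg.norm(A-B).round(4))
print(f(235,527,.039),f(235,70,.014),f(235,50,.008))
im=cv2.imread("pics/w1.png")
cv2.imwrite("pics/w1z2.png",cv2.resize(im[210:325,215:350],None,fx=5,fy=5,interpolation=cv2.INTER_CUBIC))
E
```

```text
wall far [0.4882 0.0378] [0.484  0.0692] [0.4861 0.0535] 0.0317
wall near [0.4093 0.0269] [0.4051 0.0582] [0.4072 0.0426] 0.0316
plate near [0.4092 0.0093] [0.4002 0.0768] [0.4047 0.043 ] 0.0681
plate mid [0.4888 0.0193] [0.4797 0.0878] [0.4842 0.0536] 0.0691
tube [0.522  0.0422] [0.5177 0.0744] [0.5198 0.0583] 0.0325
[0.5115 0.0566] [0.4065 0.0426] [0.4025 0.042 ]
```

View pics/w1z2.png

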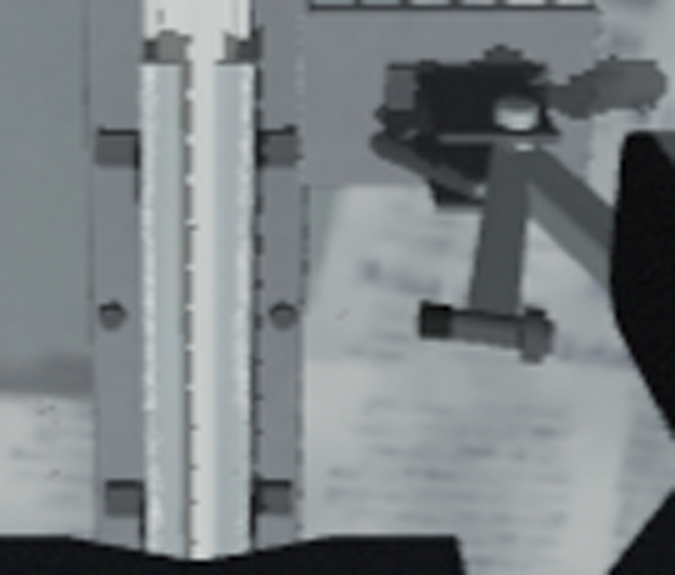

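```bash
python3 - <<'E'
from h import *
c=vision.calibration("wrist"); c['T']=np.load("w1.npy")
f=lambda x,y,z:p2w(c,(215+x/5-.4,210+y/5-.4),z)[:2].round(4)
A=f(145,540,.039);B=f(255,540,.039);print((A+B)/2)
im=cv2.imread("pics/w1.png")
cv2.imwrite("pics/w1z3.png",cv2.hconcat([cv2.resize(im[160:210,375:435],None,fx=6,fy=6,interpolation=cv2.INTER_CUBIC),cv2.resize(im[130:180,75:135],None,fx=6,fy=6,interpolation=cv2.INTER_CUBIC)]))
E
```

```text
[0.6722 0.0793]
```

View pics/w1z3.png

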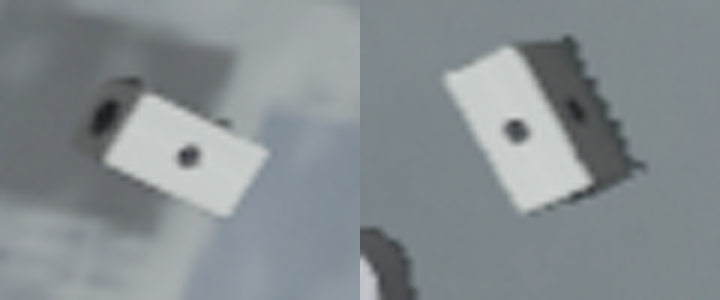

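```bash
cat >> h.py <<'E'
def face(im,c,px,win=30,th=None,z=0.02):
    x0,y0=int(px[0])-win,int(px[1])-win; x0=max(x0,0);y0=max(y0,0)
    g=im[y0:y0+2*win,x0:x0+2*win].min(2); g=cv2.resize(g,None,fx=4,fy=4,interpolation=cv2.INTER_CUBIC)
    if th is None: th=0.5*(np.percentile(g,99.5)+np.median(g))
    m=(g>th).astype(np.uint8)
    m=cv2.morphologyEx(m,cv2.MORPH_OPEN,np.ones((5,5),np.uint8))
    cs,_=cv2.findContours(m,cv2.RETR_EXTERNAL,cv2.CHAIN_APPROX_NONE)
    out=[]
    for k in cs:
        if cv2.contourArea(k)<300: continue
        W=np.array([p2w(c,((p[0]+.5)/4-.5+x0,(p[1]+.5)/4-.5+y0),z)[:2] for p in k[:,0]])
        (ce,sz,a)=cv2.minAreaRect((W*1000).astype(np.float32))
        if sz[0]<sz[1]: a=a+90
        out.append((np.round(np.array(ce)/1000,4),np.round(sorted(sz),1),round((a+90)%180-90,1)))
    return sorted(out,key=lambda o:abs(o[1][0]-20)+abs(o[1][1]-36))[:2]
E
python3 - <<'E'
from h import *
c=vision.calibration("wrist"); c['T']=np.load("w1.npy")
im=cv2.imread("pics/w1.png")[:,:,::-1]
for p in [(406,185),(101,150),(12,145),(100,223)]:
  for th in (None,180,200): print(p,th,face(im,c,p,22,th))
  print(p2w(c,p,.02)[:2])
c=vision.calibration("top"); im=vision.read_camera("top")
for p in [(291,151),(289,180),(287,215),(331,217),(148,206)]:
  for th in (None,200): print(p,face(im,c,p,12,th), p2w(c,p,.02)[:2].round(4))
E
```

```text
(406, 185) None [(array([0.4329, 0.2691]), array([19.5, 35.1]), 73.5)]
(406, 185) 180 [(array([0.433 , 0.2691]), array([18.5, 34.4]), 73.5)]
(406, 185) 200 []
[0.43201863 0.26923881]
(101, 150) None [(array([ 0.4413, -0.1699]), array([19.3, 35.3]), 29.8)]
(101, 150) 180 [(array([ 0.4413, -0.1699]), array([18.4, 34.6]), 30.4)]
(101, 150) 200 [(array([ 0.4502, -0.1631]), array([13.5, 14.7]), -82.4), (array([ 0.4329, -0.174 ]), array([ 5.4, 13.7]), 35.2)]
[ 0.43943238 -0.16944338]
(12, 145) None [(array([ 0.4489, -0.3005]), array([18.2, 19.2]), -5.1)]
(12, 145) 180 [(array([ 0.4489, -0.3008]), array([17.4, 18.4]), -5.5)]
(12, 145) 200 []
[ 0.44884328 -0.29256573]
(100, 223) None [(array([ 0.5545, -0.1702]), array([19.3, 35.3]), 24.4)]
(100, 223) 180 [(array([ 0.5544, -0.1703]), array([18.1, 34.4]), 24.5)]
(100, 223) 200 []
[ 0.55060282 -0.17250074]
(291, 151) [(array([ 0.6534, -0.1667]), array([21.2, 35.6]), 74.3), (array([ 0.6773, -0.1987]), array([13. , 38.2]), 3.7)] [ 0.6516 -0.1699]
(291, 151) [(array([ 0.6666, -0.1747]), array([54.9, 63.7]), -84.8)] [ 0.6516 -0.1699]
(289, 180) [(array([ 0.5556, -0.1714]), array([20.9, 37.2]), 22.9)] [ 0.5553 -0.1703]
(289, 180) [(array([ 0.5557, -0.1713]), array([21.6, 38. ]), 23.3)] [ 0.5553 -0.1703]
(287, 215) [(array([ 0.4427, -0.1715]), array([20.7, 37.7]), 30.1)] [ 0.443 -0.172]
(287, 215) [(array([ 0.4429, -0.1714]), array([21.4, 38.7]), 30.1)] [ 0.443 -0.172]
(331, 217) [(array([ 0.4535, -0.3194]), array([34.1, 57.5]), -62.1)] [ 0.4491 -0.3096]
(331, 217) [(array([ 0.4618, -0.318 ]), array([53.2, 56.6]), 2.5)] [ 0.4491 -0.3096]
(148, 206) [(array([0.4325, 0.2826]), array([38.8, 77.1]), 2.1)] [0.4323 0.2645]
(148, 206) [(array([0.4325, 0.2828]), array([38.9, 76.3]), 3.3)] [0.4323 0.2645]
```

```bash
python3 - <<'E'
from h import *
st(); plan([0.4325,0.2685,0.14],163.5)
E
```

```text
t 2.15 tcp [0.4308 0.0477 0.2492] yaw 97.86 z [-0.  0. -1.] F [-0.2  0.3  0.2] w 0.0852
rows 9
[0.0243, 0.0035, 0.0121] [0.0, -0.0, -7.29]
[0.0236, 0.0066, 0.0121] [0.0, -0.0, -7.29]
[0.0226, 0.0095, 0.0121] [0.0, -0.0, -7.29]
[0.0212, 0.0123, 0.0121] [0.0, -0.0, -7.29]
[0.0195, 0.0149, 0.0121] [0.0, -0.0, -7.29]
[0.0174, 0.0173, 0.0121] [0.0, -0.0, -7.29]
[0.0151, 0.0194, 0.0121] [0.0, -0.0, -7.29]
[0.0125, 0.0211, 0.0121] [0.0, -0.0, -7.29]
[0.0097, 0.0225, 0.0121] [0.0, -0.0, -7.29]
```

jog_arm:
  delta_pos:
    - [0.0243, 0.0035, 0.012]
    - [0.0236, 0.0066, 0.012]
    - [0.0226, 0.0095, 0.012]
    - [0.0212, 0.0123, 0.012]
    - [0.0195, 0.0149, 0.012]
    - [0.0174, 0.0173, 0.012]
    - [0.0151, 0.0194, 0.012]
    - [0.0125, 0.0211, 0.012]
  dr:
    - [0, 0, -7.3]
    - [0, 0, -7.3]
    - [0, 0, -7.3]
    - [0, 0, -7.3]
    - [0, 0, -7.3]
    - [0, 0, -7.3]
    - [0, 0, -7.3]
    - [0, 0, -7.3]
  grip: [0.3, 0.3, 0.3, 0.3, 0.3, 0.3, 0.3, 0.3]
  grip_force: 40

```text
clock: 2.95
tcp_pos: [0.4313, 0.2458, 0.1528]
orientation: [0.202, 0.979, 0.0, 0.0]
force: [0.2, -0.8, 0.3]
width: 0.0598
```

jog_arm:
  delta_pos:
    - [0.0097, 0.0225, 0.012]
    - [0, 0, 0]
    - [0, 0, 0]
  dr:
    - [0, 0, -7.3]
    - [0, 0, 0]
    - [0, 0, 0]
  grip: [0.3, 0.3, 0.3]

```text
clock: 3.25
tcp_pos: [0.4316, 0.2687, 0.141]
orientation: [0.143, 0.99, -0.0, -0.0]
force: [0.2, -0.5, -0.3]
width: 0.0598
```

```bash
python3 - <<'E'
from h import *
st(); c=vision.calibration("wrist"); im=vision.read_camera("wrist"); cv2.imwrite("pics/w2.png",im[:,:,::-1]); st()
p=w2p(c,(.433,.269,.02)); print(p)
for th in (None,180,200): print(face(im,c,p,40,th))
plan([0.4325,0.2685,0.006],163.5)
E
```

```text
t 3.25 tcp [0.4316 0.2687 0.141 ] yaw 163.61 z [-0.001 -0.001 -1.   ] F [ 0.2 -0.5 -0.3] w 0.0598
t 3.3 tcp [0.4322 0.2682 0.1416] yaw 163.55 z [ 0. -0. -1.] F [ 0.4 -0.6  0.9] w 0.06
[252.83062685 182.84721134]
[(array([0.4586, 0.2262]), array([10.7, 18. ]), 73.0), (array([0.429 , 0.2569]), array([ 9.5, 19. ]), -16.4)]
[(array([0.429 , 0.2569]), array([ 9. , 18.4]), -16.4), (array([0.4848, 0.2955]), array([5.5, 6.4]), 71.5)]
[(array([0.429, 0.257]), array([ 8.2, 17.4]), -16.4)]
rows 4
[-0.0, 0.0001, 0.0339] [-0.0, 0.0, 0.01]
[-0.0, 0.0001, 0.0339] [-0.0, 0.0, 0.01]
[-0.0, 0.0001, 0.0339] [-0.0, 0.0, 0.01]
[-0.0, 0.0001, 0.0339] [-0.0, 0.0, 0.01]
```

View pics/w2.png

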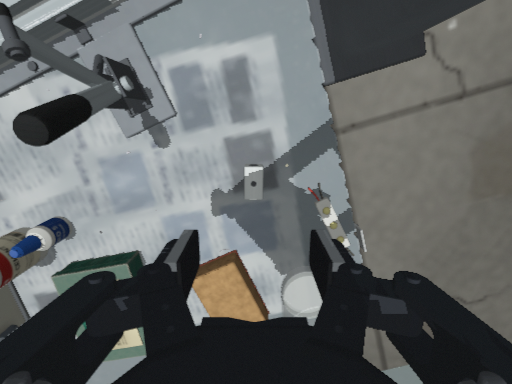

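jog_arm:
  delta_pos:
    - [0, 0, 0.04]
    - [0, 0, 0.04]
    - [0, 0, 0.035]
    - [0, 0, 0.02]
    - [0, 0, 0]
    - [0, 0, 0]
    - [0, 0, 0]
    - [0, 0, 0]
  dr:
    - [0, 0, 0]
    - [0, 0, 0]
    - [0, 0, 0]
    - [0, 0, 0]
    - [0, 0, 0]
    - [0, 0, 0]
    - [0, 0, 0]
    - [0, 0, 0]
  grip: [0.3, 0.3, 0.3, 0.3, 0.3, 1, 1, 1]
  grip_force: 40

```text
clock: 4.1
tcp_pos: [0.4345, 0.2682, 0.0085]
orientation: [0.144, 0.99, 0.001, 0.002]
force: [0.3, -0.1, 0.0]
width: 0.0169
```

jog_arm:
  delta_pos:
    - [0, 0, 0]
    - [0, 0, -0.03]
    - [0, 0, -0.04]
    - [0, 0, -0.04]
    - [0, 0, 0]
  dr:
    - [0, 0, 0]
    - [0, 0, 0]
    - [0, 0, 0]
    - [0, 0, 0]
    - [0, 0, 0]
  grip: [1, 1, 1, 1, 1]

```text
clock: 4.6
tcp_pos: [0.4373, 0.2696, 0.1242]
orientation: [0.143, 0.99, 0.004, 0.006]
force: [0.8, 0.0, 1.1]
width: -0.0001
```

```bash
python3 - <<'E'
from h import *
st(); im=vision.read_camera("wrist"); cv2.imwrite("pics/w3.png",im[:,:,::-1]); st()
M=np.array([.5115,.0567]); a=np.radians(7.85); ex=np.array([np.cos(a),np.sin(a)])
p=M-0.06*ex; print(p)
plan([p[0],p[1],0.10],97.85)
E
```

```text
t 4.6 tcp [0.4373 0.2696 0.1242] yaw 163.51 z [ 0.013  0.005 -1.   ] F [0.8 0.  1.1] w -0.0001
t 4.65 tcp [0.4356 0.2689 0.121 ] yaw 163.52 z [ 0.008  0.003 -1.   ] F [ 0.1 -0.4 -0.2] w 0.0
[0.45206226 0.04850519]
rows 9
[-0.0087, -0.023, 0.0023] [0.06, 0.02, 7.3]
[-0.0115, -0.0217, 0.0023] [0.06, 0.02, 7.3]
[-0.0142, -0.02, 0.0023] [0.06, 0.02, 7.3]
[-0.0166, -0.0181, 0.0023] [0.06, 0.02, 7.3]
[-0.0188, -0.0158, 0.0023] [0.06, 0.02, 7.3]
[-0.0206, -0.0133, 0.0023] [0.06, 0.02, 7.3]
[-0.0222, -0.0106, 0.0023] [0.06, 0.02, 7.3]
[-0.0233, -0.0077, 0.0023] [0.06, 0.02, 7.3]
[-0.0241, -0.0046, 0.0023] [0.06, 0.02, 7.3]
```

View pics/w3.png

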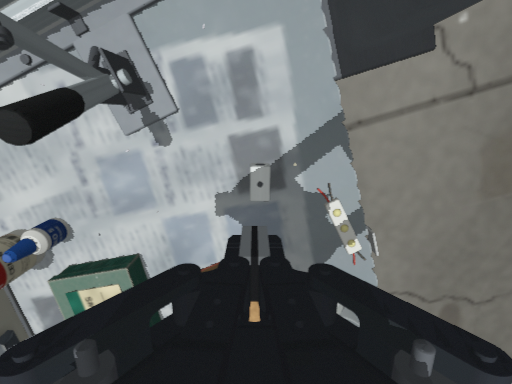

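```bash
python3 - <<'E'
from h import *
o=st(); c=vision.calibration("wrist"); p=o['tcp_pos']
print(w2p(c,p), w2p(c,p-np.array([0,0,.1])), w2p(c,[p[0],p[1],.02]))
im=vision.read_camera("wrist"); print(face(im,c,(260,183),26),p2w(c,(260,183),.02))
cv2.imwrite("pics/w3z.png",cv2.resize(im[150:290,200:320],None,fx=4,fy=4,interpolation=cv2.INTER_CUBIC)[:,:,::-1])
print(c['T'][:3,:3].T@R.from_quat(o['orientation']).as_matrix())
print((np.linalg.inv(R.from_quat(o['orientation']).as_matrix())@(c['T'][:3,3]-p)))
E
```

```text
t 4.65 tcp [0.4356 0.2689 0.121 ] yaw 163.52 z [ 0.008  0.003 -1.   ] F [ 0.1 -0.4 -0.2] w 0.0
[254.04771883 226.83676211] [254.79397012 186.53262235] [254.79872323 186.27591258]
[(array([0.4325, 0.2541]), array([ 5.6, 10.9]), -16.5)] [0.42975894 0.26712065 0.02      ]
[[ 9.99999539e-01  8.70256825e-04  4.05053083e-04]
 [-7.29449424e-04  9.63238668e-01 -2.68646116e-01]
 [-6.23953909e-04  2.68645697e-01  9.63238859e-01]]
[ 1.49713317e-04 -6.80350609e-02 -1.63052175e-01]
```

View pics/w3z.png

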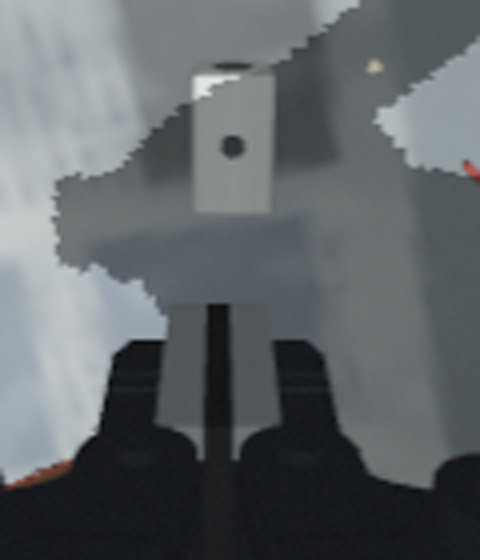

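```bash
python3 - <<'E'
from h import *
st(); c=vision.calibration("wrist")
print(p2w(c,(258,185.2),.02),p2w(c,(257.9,186.2),.02))
plan([.4305,.2675,.06],163.5)
E
```

```text
t 4.7 tcp [0.4339 0.2681 0.1183] yaw 163.52 z [ 0.004  0.002 -1.   ] F [-1.  -0.2 -0.6] w 0.0001
[0.42997434 0.26710649 0.02      ] [0.43034803 0.26803824 0.02      ]
rows 2
[0.0016, -0.0009, 0.0292] [0.07, 0.09, 0.01]
[0.0016, -0.0008, 0.0292] [0.07, 0.09, 0.01]
```

jog_arm:
  delta_pos:
    - [0.0025, -0.001, 0.029]
    - [0, 0, 0.029]
    - [0, 0, 0]
    - [0, 0, 0]
    - [0, 0, 0]
  dr:
    - [0, 0, 0]
    - [0, 0, 0]
    - [0, 0, 0]
    - [0, 0, 0]
    - [0, 0, 0]
  grip: [0.765, 0.765, 0.765, 0.765, 0.765]

```text
clock: 5.2
tcp_pos: [0.4308, 0.2677, 0.0593]
orientation: [0.143, 0.99, 0.0, 0.001]
force: [0.8, 0.1, 0.0]
width: 0.0198
```

```bash
python3 - <<'E'
from h import *
o=st(); c=vision.calibration("wrist"); p=o['tcp_pos']
im=vision.read_camera("wrist");st(); cv2.imwrite("pics/w4z.png",cv2.resize(im[130:290,170:340],None,fx=3.7,fy=3.7,interpolation=cv2.INTER_CUBIC)[:,:,::-1])
X=R.from_quat(o['orientation']).as_matrix()
for dz in (0,-.003,-.006): print(w2p(c,p+X@[.01,0,dz]),w2p(c,p+X@[-.01,0,dz]))
print(w2p(c,p+X@[.01,-.011,0]),w2p(c,p+X@[.01,.011,0]))
E
```

```text
t 5.2 tcp [0.4308 0.2677 0.0593] yaw 163.51 z [ 0.001  0.001 -1.   ] F [0.8 0.1 0. ] w 0.0198
t 5.25 tcp [0.4312 0.2678 0.0598] yaw 163.51 z [ 0.002  0.001 -1.   ] F [1.4 0.3 0.7] w 0.0197
[269.90296986 226.83398633] [238.16156833 226.85487285]
[270.16635685 228.71241646] [237.89305727 228.73353116]
[270.43872187 230.65487622] [237.61539414 230.67622266]
[270.15900369 210.32031267] [269.65542342 242.80023944]
```

View pics/w4z.png

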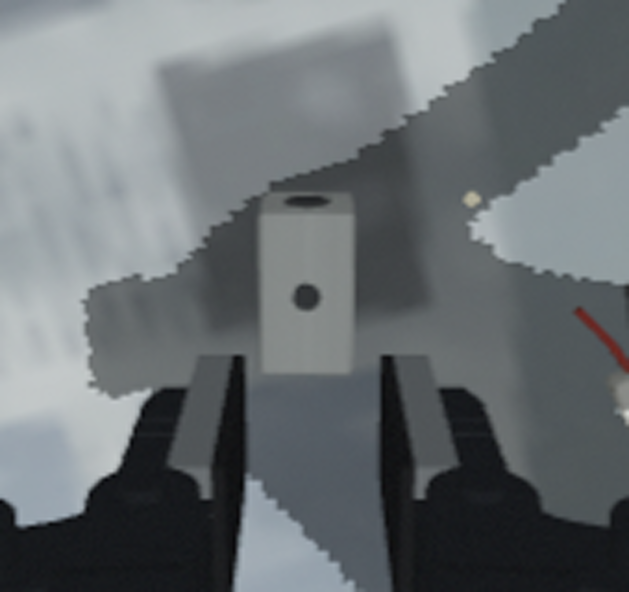

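jog_arm:
  delta_pos:
    - [0, 0, 0.02]
    - [0, 0, 0.02]
    - [0, 0, 0.01]
    - [0, 0, 0]
    - [0, 0, 0]
    - [0, 0, 0]
  dr:
    - [0, 0, 0]
    - [0, 0, 0]
    - [0, 0, 0]
    - [0, 0, 0]
    - [0, 0, 0]
    - [0, 0, 0]
  grip: [0.5, 0.5, 0.5, 0.5, 0.5, 0.5]

```text
clock: 5.85
tcp_pos: [0.4312, 0.2678, 0.0097]
orientation: [0.143, 0.99, 0.001, 0.001]
force: [-0.5, -0.1, -0.5]
width: 0.0427
```

```bash
python3 - <<'E'
from h import *
o=st(); im=vision.read_camera("wrist");st(); cv2.imwrite("pics/w5z.png",cv2.resize(im[130:290,170:340],None,fx=3.7,fy=3.7,interpolation=cv2.INTER_CUBIC)[:,:,::-1])
im=vision.read_camera("scene");cv2.imwrite("pics/s5z.png",cv2.resize(im[140:240,90:250],None,fx=4,fy=4,interpolation=cv2.INTER_CUBIC)[:,:,::-1])
E
```

```text
t 5.85 tcp [0.4312 0.2678 0.0097] yaw 163.51 z [ 0.002  0.001 -1.   ] F [-0.5 -0.1 -0.5] w 0.0427
t 5.9 tcp [0.4312 0.2678 0.0096] yaw 163.52 z [ 0.002  0.001 -1.   ] F [-0.2 -0.5  0.3] w 0.0425
```

View pics/w5z.png

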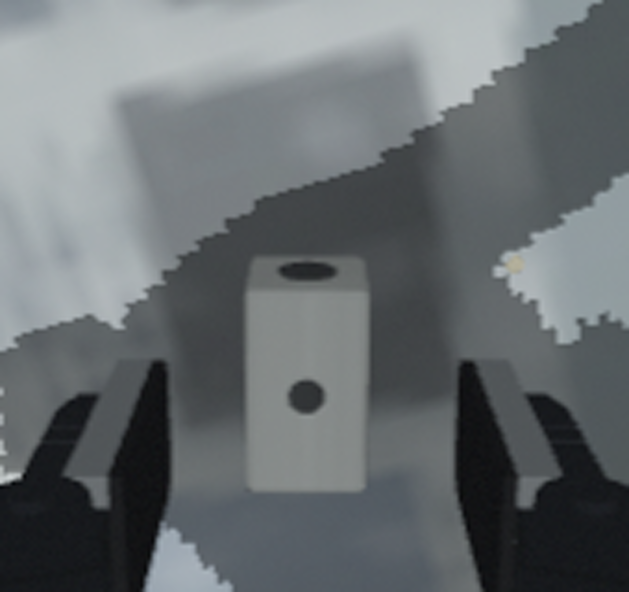

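View pics/s5z.png

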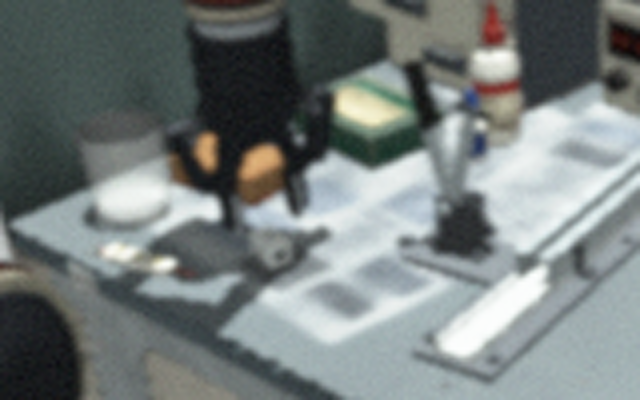

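jog_arm:
  delta_pos:
    - [0, 0, 0.003]
    - [0, 0, 0.003]
    - [0, 0, 0.003]
    - [0, 0, 0]
    - [0, 0, 0]
  dr:
    - [0, 0, 0]
    - [0, 0, 0]
    - [0, 0, 0]
    - [0, 0, 0]
    - [0, 0, 0]
  grip: [0.5, 0.5, 0.5, 0.5, 0.5]

```text
clock: 6.45
tcp_pos: [0.4299, 0.2673, -0.001]
orientation: [0.143, 0.99, -0.0, -0.0]
force: [-0.1, -0.6, -0.8]
width: 0.0431
```

jog_arm:
  delta_pos:
    - [0, 0, 0.003]
    - [0, 0, 0]
    - [0, 0, 0]
  dr:
    - [0, 0, 0]
    - [0, 0, 0]
    - [0, 0, 0]
  grip: [0.5, 0.5, 0.5]

```text
clock: 6.75
tcp_pos: [0.43, 0.2673, -0.0038]
orientation: [0.143, 0.99, -0.0, -0.0]
force: [0.6, 0.5, 0.1]
width: 0.0428
```

```bash
python3 - <<'E'
from h import *
o=st(); im=vision.read_camera("wrist");st(); cv2.imwrite("pics/w6z.png",cv2.resize(im[130:290,170:340],None,fx=3.7,fy=3.7,interpolation=cv2.INTER_CUBIC)[:,:,::-1])
E
```

```text
t 6.75 tcp [ 0.43    0.2673 -0.0038] yaw 163.51 z [-0. -0. -1.] F [0.6 0.5 0.1] w 0.0428
t 6.8 tcp [ 0.4301  0.2673 -0.0037] yaw 163.51 z [-0. -0. -1.] F [0.  0.1 0.6] w 0.0428
```

View pics/w6z.png

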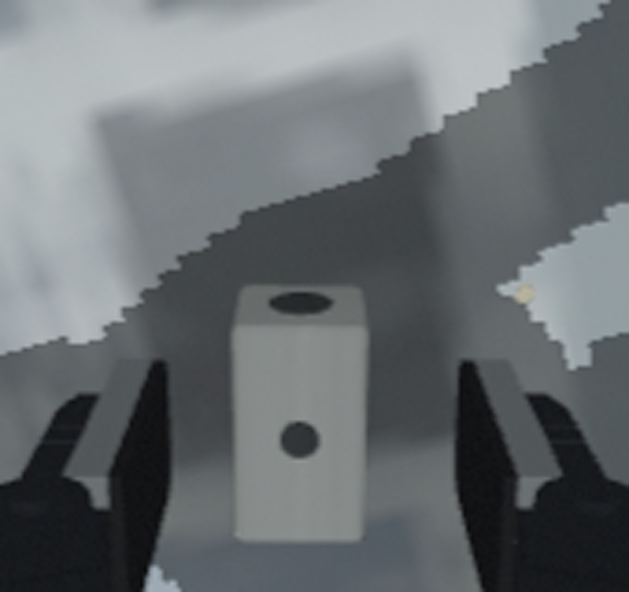

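jog_arm:
  delta_pos:
    - [0, 0, 0.003]
    - [0, 0, 0.003]
    - [0, 0, 0]
    - [0, 0, 0]
  dr:
    - [0, 0, 0]
    - [0, 0, 0]
    - [0, 0, 0]
    - [0, 0, 0]
  grip: [0.5, 0.5, 0.5, 0.5]

```text
clock: 7.2
tcp_pos: [0.43, 0.2672, -0.0099]
orientation: [0.143, 0.99, -0.0, -0.0]
force: [-0.2, -0.2, -0.8]
width: 0.0429
```

jog_arm:
  delta_pos:
    - [0, 0, 0.002]
    - [0, 0, 0.002]
    - [0, 0, 0]
    - [0, 0, 0]
  dr:
    - [0, 0, 0]
    - [0, 0, 0]
    - [0, 0, 0]
    - [0, 0, 0]
  grip: [0.5, 0.5, 0.5, 0.5]

```text
clock: 7.6
tcp_pos: [0.4301, 0.2673, -0.0138]
orientation: [0.143, 0.99, -0.0, -0.0]
force: [-0.0, -0.6, -0.4]
width: 0.0429
```

```bash
python3 - <<'E'
from h import *
o=st(); im=vision.read_camera("wrist");st(); cv2.imwrite("pics/w7z.png",cv2.resize(im[130:290,170:340],None,fx=3.7,fy=3.7,interpolation=cv2.INTER_CUBIC)[:,:,::-1])
E
```

```text
t 7.6 tcp [ 0.4301  0.2673 -0.0138] yaw 163.51 z [-0. -0. -1.] F [-0.  -0.6 -0.4] w 0.0429
t 7.65 tcp [ 0.4301  0.2673 -0.0137] yaw 163.51 z [-0. -0. -1.] F [-0.2  1.2 -0.1] w 0.0424
```

View pics/w7z.png

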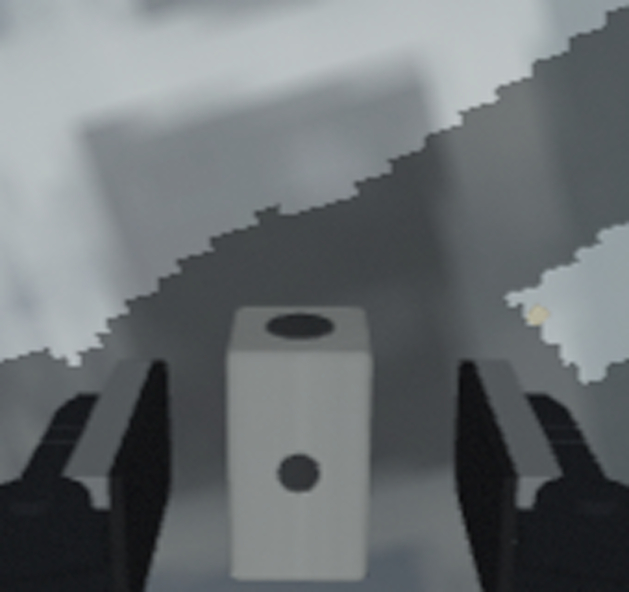

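jog_arm:
  delta_pos:
    - [0, 0, 0]
    - [0, 0, 0]
    - [0, 0, 0]
    - [0, 0, 0]
    - [0, 0, 0]
  dr:
    - [0, 0, 0]
    - [0, 0, 0]
    - [0, 0, 0]
    - [0, 0, 0]
    - [0, 0, 0]
  grip: [1, 1, 1, 1, 1]
  grip_force: 50

```text
clock: 8.15
tcp_pos: [0.4305, 0.2675, -0.0134]
orientation: [0.143, 0.99, 0.0, 0.0]
force: [0.6, -0.8, 2.0]
width: 0.0186
```

```bash
python3 - <<'E'
from h import *
o=st(); im=vision.read_camera("wrist");st(); cv2.imwrite("pics/w8z.png",cv2.resize(im[130:290,170:340],None,fx=3.7,fy=3.7,interpolation=cv2.INTER_CUBIC)[:,:,::-1])
E
```

```text
t 8.15 tcp [ 0.4305  0.2675 -0.0134] yaw 163.51 z [ 0.001  0.    -1.   ] F [ 0.6 -0.8  2. ] w 0.0186
t 8.2 tcp [ 0.4305  0.2675 -0.0134] yaw 163.51 z [ 0.001  0.    -1.   ] F [ 0.5 -0.   2.2] w 0.0184
```

View pics/w8z.png

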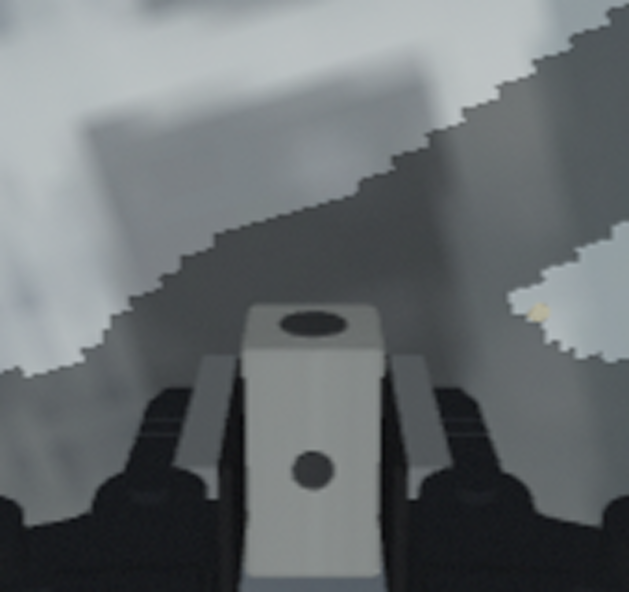

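jog_arm:
  delta_pos:
    - [0, 0, 0]
    - [0, 0, -0.004]
    - [0, 0, 0]
    - [0, 0, 0]
    - [0, 0, 0]
    - [0, 0, 0]
    - [0, 0, 0]
  dr:
    - [0, 0, 0]
    - [0, 0, 0]
    - [0, 0, 0]
    - [0, 0, 0]
    - [0, 0, 0]
    - [0, 0, 0]
    - [0, 0, 0]
  grip: [0.65, 0.65, 1, 1, 1, 1, 1]

```text
clock: 8.9
tcp_pos: [0.4305, 0.2675, -0.0092]
orientation: [0.143, 0.99, 0.0, 0.0]
force: [-0.9, -0.3, 5.9]
width: 0.0184
```

jog_arm:
  delta_pos:
    - [0, 0, -0.03]
    - [0, 0, -0.035]
    - [0, 0, -0.035]
    - [0, 0, 0]
    - [0, 0, 0]
  dr:
    - [0, 0, 0]
    - [0, 0, 0]
    - [0, 0, 0]
    - [0, 0, 0]
    - [0, 0, 0]
  grip: [1, 1, 1, 1, 1]

```text
clock: 9.4
tcp_pos: [0.4304, 0.2675, 0.0907]
orientation: [0.143, 0.99, 0.0, 0.001]
force: [-0.0, -1.3, -1.6]
width: 0.0184
```

```bash
python3 - <<'E'
from h import *
o=st(); im=vision.read_camera("wrist");st(); cv2.imwrite("pics/w9z.png",cv2.resize(im[130:290,170:340],None,fx=3.7,fy=3.7,interpolation=cv2.INTER_CUBIC)[:,:,::-1])
M=np.array([.5115,.0567]); a=np.radians(7.85); ex=np.array([np.cos(a),np.sin(a)])
p=M-0.05*ex; print(p)
plan([p[0],p[1],0.06],97.85)
E
```

```text
t 9.4 tcp [0.4304 0.2675 0.0907] yaw 163.52 z [ 0.001  0.    -1.   ] F [-0.  -1.3 -1.6] w 0.0184
t 9.45 tcp [0.4294 0.267  0.0892] yaw 163.51 z [-0.001 -0.001 -1.   ] F [ 1.  -0.3 -1.1] w 0.0184
[0.46196855 0.04987099]
rows 9
[-0.0103, -0.0221, 0.0033] [-0.01, -0.0, 7.3]
[-0.013, -0.0206, 0.0032] [-0.01, -0.0, 7.3]
[-0.0156, -0.0188, 0.0032] [-0.01, -0.0, 7.3]
[-0.0178, -0.0167, 0.0032] [-0.01, -0.0, 7.3]
[-0.0198, -0.0143, 0.0032] [-0.01, -0.0, 7.3]
[-0.0214, -0.0116, 0.0032] [-0.01, -0.0, 7.3]
[-0.0227, -0.0088, 0.0032] [-0.01, -0.0, 7.3]
[-0.0237, -0.0059, 0.0032] [-0.01, -0.0, 7.3]
[-0.0242, -0.0028, 0.0032] [-0.01, -0.0, 7.3]
```

View pics/w9z.png

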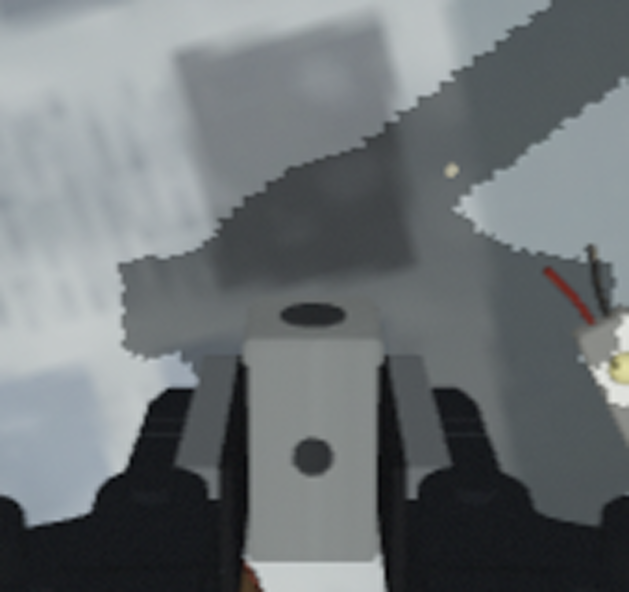

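jog_arm:
  delta_pos:
    - [-0.0103, -0.0221, 0]
    - [-0.013, -0.0206, 0]
    - [-0.0156, -0.0188, 0]
    - [-0.0178, -0.0167, 0]
    - [-0.0198, -0.0143, 0]
    - [-0.0214, -0.0116, 0]
    - [-0.0227, -0.0088, 0.01]
    - [-0.0237, -0.0059, 0.01]
  dr:
    - [0, 0, 7.3]
    - [0, 0, 7.3]
    - [0, 0, 7.3]
    - [0, 0, 7.3]
    - [0, 0, 7.3]
    - [0, 0, 7.3]
    - [0, 0, 7.3]
    - [0, 0, 7.3]
  grip: [1, 1, 1, 1, 1, 1, 1, 1]

```text
clock: 10.25
tcp_pos: [0.4576, 0.0734, 0.068]
orientation: [0.61, 0.792, -0.001, -0.001]
force: [1.2, 0.7, -0.5]
width: 0.0182
```

jog_arm:
  delta_pos:
    - [-0.0242, -0.0028, 0.01]
    - [0, 0, 0]
    - [0, 0, 0]
    - [0, 0, 0]
  dr:
    - [0, 0, 7.3]
    - [0, 0, 0]
    - [0, 0, 0]
    - [0, 0, 0]
  grip: [1, 1, 1, 1]

```text
clock: 10.65
tcp_pos: [0.462, 0.0509, 0.0597]
orientation: [0.657, 0.754, -0.0, -0.001]
force: [-0.0, -0.5, 0.3]
width: 0.0183
```

```bash
python3 - <<'E'
from h import *
o=st(); im=vision.read_camera("wrist");st(); cv2.imwrite("pics/w10.png",im[:,:,::-1])
M=np.array([.5115,.0567]); a=np.radians(7.85); ex=np.array([np.cos(a),np.sin(a)])
p=M-0.05*ex; print(p)
plan([p[0],p[1],0.025],97.85)
E
```

```text
t 10.65 tcp [0.462  0.0509 0.0597] yaw 97.91 z [-0.001  0.    -1.   ] F [-0.  -0.5  0.3] w 0.0183
t 10.7 tcp [0.4623 0.0511 0.0601] yaw 97.92 z [-0.001  0.    -1.   ] F [0.1 0.4 0.2] w 0.0181
[0.46196855 0.04987099]
rows 1
[-0.0011, -0.0005, 0.0351] [-0.03, -0.02, 0.07]
```

View pics/w10.png

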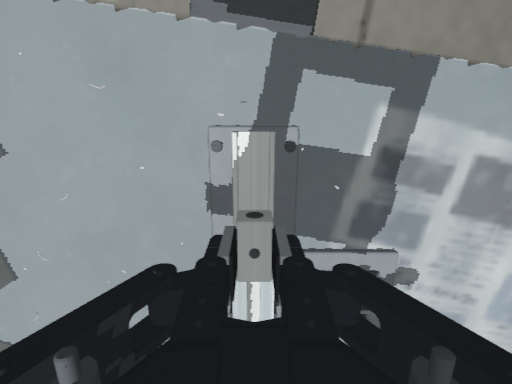

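jog_arm:
  delta_pos:
    - [-0.001, 0, 0.02]
    - [0, 0, 0.015]
    - [0, 0, 0]
    - [0, 0, 0]
    - [0, 0, 0]
  dr:
    - [0, 0, 0]
    - [0, 0, 0]
    - [0, 0, 0]
    - [0, 0, 0]
    - [0, 0, 0]
  grip: [1, 1, 1, 1, 1]

```text
clock: 11.2
tcp_pos: [0.4636, 0.0496, 0.0265]
orientation: [0.657, 0.754, 0.001, 0.001]
force: [0.8, -0.0, -0.5]
width: 0.0176
```

```bash
python3 - <<'E'
from h import *
o=st(); im=vision.read_camera("wrist");st(); cv2.imwrite("pics/w11.png",cv2.resize(im[110:290,180:330],None,fx=3.3,fy=3.3,interpolation=cv2.INTER_CUBIC)[:,:,::-1])
E
```

```text
t 11.2 tcp [0.4636 0.0496 0.0265] yaw 97.87 z [ 0.002 -0.    -1.   ] F [ 0.8 -0.  -0.5] w 0.0176
t 11.25 tcp [0.4637 0.0495 0.0265] yaw 97.85 z [ 0.002 -0.    -1.   ] F [-0.2 -0.7  0.1] w 0.0185
```

View pics/w11.png

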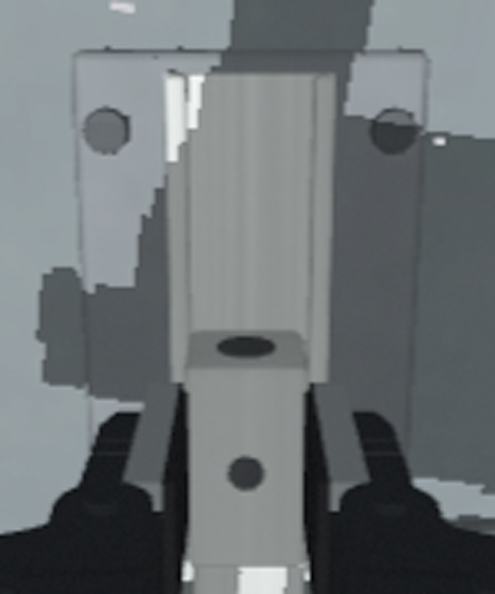

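jog_arm:
  delta_pos:
    - [0.0005, 0, 0.01]
    - [0, 0, 0.008]
    - [0, 0, 0.003]
    - [0, 0, 0]
    - [0, 0, 0]
    - [0, 0, 0]
  dr:
    - [0, 0, 0]
    - [0, 0, 0]
    - [0, 0, 0]
    - [0, 0, 0]
    - [0, 0, 0]
    - [0, 0, 0]
  grip: [1, 1, 1, 1, 1, 1]

```text
clock: 11.85
tcp_pos: [0.462, 0.0498, 0.0048]
orientation: [0.657, 0.754, -0.001, -0.001]
force: [-6.0, 0.1, 9.3]
width: 0.0186
```

```bash
python3 - <<'E'
from h import *
o=st(); im=vision.read_camera("wrist");st(); cv2.imwrite("pics/w12.png",cv2.resize(im[110:290,180:330],None,fx=3.3,fy=3.3,interpolation=cv2.INTER_CUBIC)[:,:,::-1])
E
```

```text
t 11.85 tcp [0.462  0.0498 0.0048] yaw 97.82 z [-0.003  0.    -1.   ] F [-6.   0.1  9.3] w 0.0186
t 11.9 tcp [0.4621 0.0498 0.0048] yaw 97.82 z [-0.003  0.    -1.   ] F [-5.5 -0.7  8.8] w 0.0182
```

View pics/w12.png

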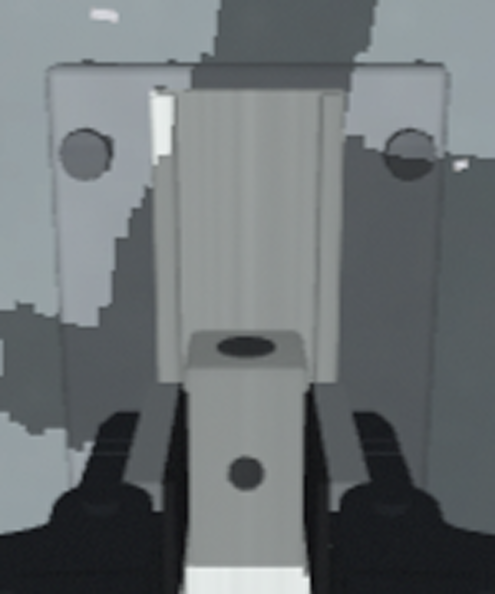

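jog_arm:
  delta_pos:
    - [0, 0, 0]
    - [0, 0, 0]
    - [0, 0, -0.02]
    - [0, 0, -0.02]
    - [0, -0.025, 0]
    - [0, -0.025, 0]
    - [0, 0, 0.017]
    - [0, 0, 0.017]
  dr:
    - [0, 0, 0]
    - [0, 0, 0]
    - [0, 0, 0]
    - [0, 0, 0]
    - [0, 0, 0]
    - [0, 0, 0]
    - [0, 0, 0]
    - [0, 0, 0]
  grip: [0.6, 0.6, 0.6, 0.6, 1, 1, 1, 1]

```text
clock: 12.7
tcp_pos: [0.4132, 0.0429, 0.0102]
orientation: [0.657, 0.754, 0.001, 0.001]
force: [0.3, -0.1, 0.5]
width: 0.0001
```

jog_arm:
  delta_pos:
    - [0, 0, 0]
    - [0, 0, 0]
    - [0, 0, 0]
  dr:
    - [0, 0, 0]
    - [0, 0, 0]
    - [0, 0, 0]
  grip: [1, 1, 1]

```text
clock: 13.0
tcp_pos: [0.4138, 0.0429, 0.011]
orientation: [0.657, 0.754, 0.0, 0.0]
force: [-0.3, -0.2, 0.7]
width: 0.0001
```

```bash
python3 - <<'E'
from h import *
o=st(); im=vision.read_camera("wrist");st(); cv2.imwrite("pics/w13.png",im[:,:,::-1])
im=vision.read_camera("scene");cv2.imwrite("pics/s13z.png",cv2.resize(im[140:240,150:310],None,fx=4,fy=4,interpolation=cv2.INTER_CUBIC)[:,:,::-1])
E
```

```text
t 13.0 tcp [0.4138 0.0429 0.011 ] yaw 97.82 z [ 0.001 -0.    -1.   ] F [-0.3 -0.2  0.7] w 0.0001
t 13.05 tcp [0.414  0.0429 0.0112] yaw 97.81 z [ 0.002 -0.    -1.   ] F [-0.2  0.5 -0.4] w 0.0002
```

View pics/w13.png

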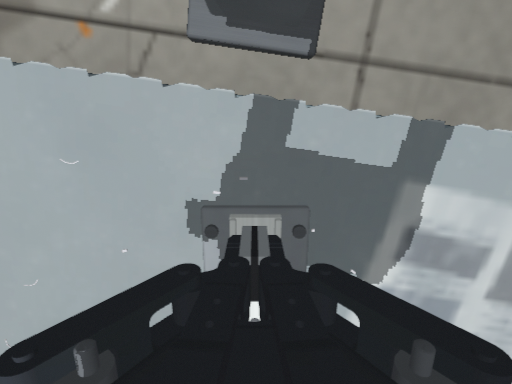

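View pics/s13z.png

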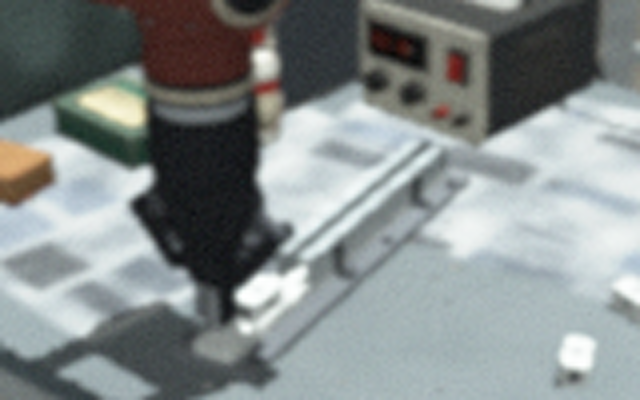

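jog_arm:
  delta_pos:
    - [0, 0.012, 0]
    - [0, 0.012, 0]
    - [0, 0.012, 0]
    - [0, 0.012, 0]
    - [0, 0.01, 0]
    - [0, 0.01, 0]
    - [0, 0, 0]
    - [0, 0, 0]
  dr:
    - [0, 0, 0]
    - [0, 0, 0]
    - [0, 0, 0]
    - [0, 0, 0]
    - [0, 0, 0]
    - [0, 0, 0]
    - [0, 0, 0]
    - [0, 0, 0]
  grip: [1, 1, 1, 1, 1, 1, 1, 1]

```text
clock: 13.9
tcp_pos: [0.4805, 0.0523, 0.0103]
orientation: [0.657, 0.754, -0.0, -0.0]
force: [-0.8, -0.8, 0.4]
width: -0.0001
```

jog_arm:
  delta_pos:
    - [0, 0.007, 0]
    - [0, 0.005, 0]
    - [0, 0, 0]
    - [0, 0, 0]
  dr:
    - [0, 0, 0]
    - [0, 0, 0]
    - [0, 0, 0]
    - [0, 0, 0]
  grip: [1, 1, 1, 1]

```text
clock: 14.3
tcp_pos: [0.4925, 0.0539, 0.0103]
orientation: [0.657, 0.754, -0.0, -0.0]
force: [0.6, 0.0, -0.2]
width: 0.0001
```

```bash
cat >> h.py <<'E'
M=np.array([.5115,.0567]); A=np.radians(7.85); EX=np.array([np.cos(A),np.sin(A)]); EY=np.array([-np.sin(A),np.cos(A)])
def mag(p): d=np.array(p)[:2]-M; return np.round([d@EX,d@EY],4)
def wor(s,l): return M+s*EX+l*EY
E
python3 - <<'E'
from h import *
o=st(); im=vision.read_camera("wrist");o=st(); print(mag(o['tcp_pos']));cv2.imwrite("pics/w14.png",im[:,:,::-1])
im=vision.read_camera("scene");cv2.imwrite("pics/s14z.png",cv2.resize(im[140:240,150:310],None,fx=4,fy=4,interpolation=cv2.INTER_CUBIC)[:,:,::-1])
E
```

```text
t 14.3 tcp [0.4925 0.0539 0.0103] yaw 97.81 z [-0.  0. -1.] F [ 0.6  0.  -0.2] w 0.0001
t 14.35 tcp [0.4923 0.0539 0.0103] yaw 97.82 z [-0. -0. -1.] F [-0.6  0.5  0.7] w 0.0003
[-0.0194 -0.0002]
```

View pics/s14z.png

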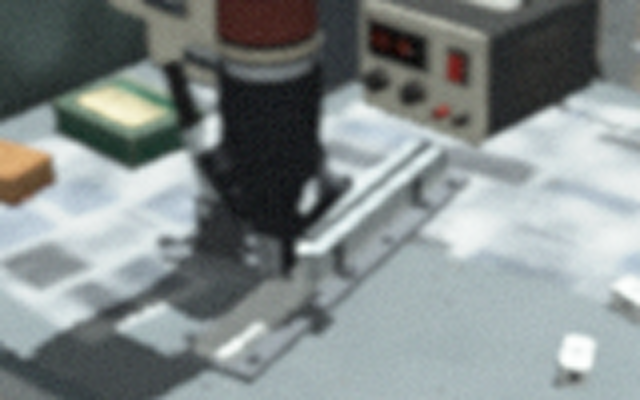

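```bash
python3 - <<'E'
from h import *
c=vision.calibration("top"); im=vision.read_camera("top"); cv2.imwrite("pics/t15.png",cv2.resize(im[135:250,265:385],None,fx=5,fy=5,interpolation=cv2.INTER_CUBIC)[:,:,::-1])
for p in [(291,151),(289,180),(287,215),(331,217)]:
  print(p,face(im,c,p,11))
st()
plan([.4413,-.17,.04],119.9)
E
```

```text
(291, 151) [(array([ 0.6533, -0.1668]), array([20.7, 35.6]), 74.9)]
(289, 180) [(array([ 0.5556, -0.1714]), array([20.9, 37.2]), 22.9)]
(287, 215) [(array([ 0.4427, -0.1715]), array([20.7, 37.7]), 30.1)]
(331, 217) [(array([ 0.4506, -0.3165]), array([29.2, 50.6]), -74.8)]
t 14.45 tcp [0.4922 0.0539 0.0102] yaw 97.81 z [-0. -0. -1.] F [-0.6  0.9  0.5] w 0.0
rows 6
[-0.0358, -0.0135, -0.005] [-0.0, -0.0, -3.68]
[-0.0349, -0.0157, -0.005] [-0.0, -0.0, -3.68]
[-0.0338, -0.018, -0.005] [-0.0, -0.0, -3.68]
[-0.0326, -0.0201, -0.005] [-0.0, -0.0, -3.68]
[-0.0312, -0.0221, -0.005] [-0.0, -0.0, -3.68]
[-0.0297, -0.0241, -0.005] [-0.0, -0.0, -3.68]
```

View pics/t15.png

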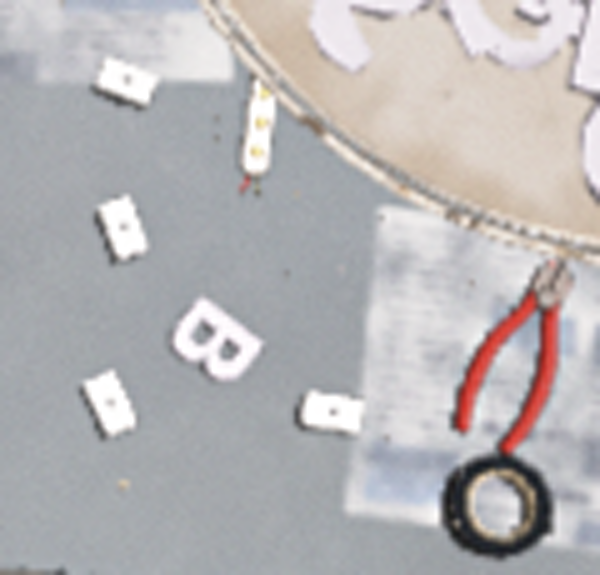

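jog_arm:
  delta_pos:
    - [0, -0.01, -0.03]
    - [0, -0.005, -0.03]
    - [-0.0358, -0.011, 0]
    - [-0.0349, -0.0132, 0]
    - [-0.0338, -0.0155, 0]
    - [-0.0326, -0.0176, 0]
    - [-0.0312, -0.0196, 0]
    - [-0.0297, -0.0216, 0]
  dr:
    - [0, 0, 0]
    - [0, 0, 0]
    - [0, 0, -3.7]
    - [0, 0, -3.7]
    - [0, 0, -3.7]
    - [0, 0, -3.7]
    - [0, 0, -3.7]
    - [0, 0, -3.7]
  grip: [1, 1, 0.4, 0.4, 0.4, 0.4, 0.4, 0.4]

```text
clock: 15.25
tcp_pos: [0.4405, -0.1691, 0.0705]
orientation: [0.499, 0.867, 0.0, 0.0]
force: [0.2, -0.9, 0.3]
width: 0.0517
```

jog_arm:
  delta_pos:
    - [0, 0, 0]
    - [0, 0, 0]
    - [0, 0, 0]
  dr:
    - [0, 0, 0]
    - [0, 0, 0]
    - [0, 0, 0]
  grip: [0.4, 0.4, 0.4]

```text
clock: 15.55
tcp_pos: [0.441, -0.167, 0.0701]
orientation: [0.5, 0.866, 0.0, -0.0]
force: [-1.2, -0.1, 0.4]
width: 0.0513
```

```bash
cat >> h.py <<'E'
def look(name,tgt,z=-.009,ang=None,win=34,save=True):
    o=st(); c=vision.calibration("wrist"); im=vision.read_camera("wrist"); st()
    cv2.imwrite(f"pics/{name}.png",im[:,:,::-1])
    p=w2p(c,[tgt[0],tgt[1],.02]); print('px',p.round(1))
    for th in (None,180,150): print(face(im,c,p,win,th))
    return c,im
E
python3 - <<'E'
from h import *
look("w16",(.442,-.1705))
plan([.442,-.1705,-.009],119.9)
E
```

```text
t 15.55 tcp [ 0.441  -0.167   0.0701] yaw 120.03 z [-0.     0.001 -1.   ] F [-1.2 -0.1  0.4] w 0.0513
t 15.6 tcp [ 0.441  -0.1667  0.0701] yaw 120.07 z [-0.  0. -1.] F [-0.3  0.7  0.4] w 0.0517
px [249.6 201.7]
[(array([ 0.4338, -0.1927]), array([20.5, 24.8]), -60.0), (array([ 0.4513, -0.1764]), array([38.7, 46.6]), 30.0)]
[]
[]
rows 2
[-0.0019, -0.0005, 0.0396] [0.0, -0.01, 0.09]
[-0.0019, -0.0005, 0.0396] [0.0, -0.01, 0.09]
```

View pics/w16.png

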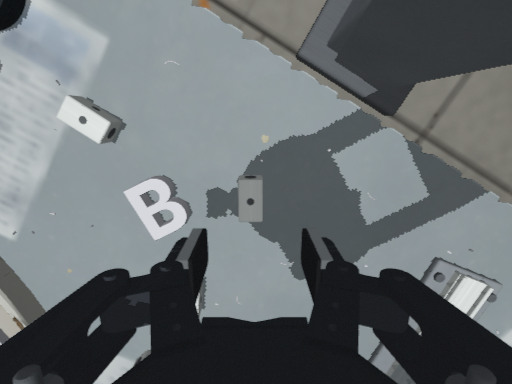

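jog_arm:
  delta_pos:
    - [-0.003, 0, 0.03]
    - [0, -0.001, 0.03]
    - [0, 0, 0.015]
    - [0, 0, 0.004]
    - [0, 0, 0]
    - [0, 0, 0]
    - [0, 0, 0]
  dr:
    - [0, 0, 0]
    - [0, 0, 0]
    - [0, 0, 0]
    - [0, 0, 0]
    - [0, 0, 0]
    - [0, 0, 0]
    - [0, 0, 0]
  grip: [0.4, 0.4, 0.4, 0.4, 0.4, 0.4, 0.4]

```text
clock: 16.3
tcp_pos: [0.4428, -0.1712, -0.0073]
orientation: [0.5, 0.866, 0.0, 0.001]
force: [0.3, -0.1, -0.6]
width: 0.0511
```

jog_arm:
  delta_pos:
    - [0, 0, 0]
    - [0, 0, 0]
    - [0, 0, 0]
    - [0, 0, 0]
    - [0, 0, 0]
  dr:
    - [0, 0, 0]
    - [0, 0, 0]
    - [0, 0, 0]
    - [0, 0, 0]
    - [0, 0, 0]
  grip: [1, 1, 1, 1, 1]

```text
clock: 16.8
tcp_pos: [0.4424, -0.1712, -0.0078]
orientation: [0.5, 0.866, -0.0, 0.001]
force: [-0.5, -0.1, 6.4]
width: 0.0182
```

```bash
python3 - <<'E'
from h import *
look("w17",(.442,-.1705))
p=wor(-.06,0); o=arm.get_obs(); o=dict(o); o['tcp_pos']=o['tcp_pos']+[0,0,.08]
plan([p[0],p[1],.065],97.85,o=o)
E
```

```text
t 16.8 tcp [ 0.4424 -0.1712 -0.0078] yaw 120.01 z [ 0.001 -0.001 -1.   ] F [-0.5 -0.1  6.4] w 0.0182
t 16.85 tcp [ 0.4423 -0.1713 -0.0079] yaw 120.01 z [ 0.001 -0.001 -1.   ] F [-1.3 -0.9  5.4] w 0.0183
px [255.6 247.4]
[(array([ 0.4431, -0.1709]), array([19.1, 39. ]), 29.2)]
[]
[]
rows 5
[0.0371, 0.0237, 0.0014] [0.01, 0.01, 4.43]
[0.0388, 0.0207, 0.0014] [0.01, 0.01, 4.43]
[0.0403, 0.0177, 0.0014] [0.01, 0.01, 4.43]
[0.0415, 0.0145, 0.0014] [0.01, 0.01, 4.43]
[0.0425, 0.0112, 0.0014] [0.01, 0.01, 4.43]
```

View pics/w17.png

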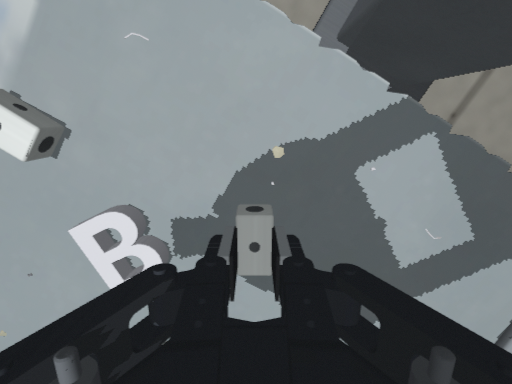

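jog_arm:
  delta_pos:
    - [0, 0, -0.04]
    - [0, 0, -0.04]
    - [0.0371, 0.0237, 0]
    - [0.0388, 0.0207, 0]
    - [0.0403, 0.0177, 0]
    - [0.0415, 0.0145, 0]
    - [0.0425, 0.0112, 0.007]
    - [0, 0, 0]
  dr:
    - [0, 0, 0]
    - [0, 0, 0]
    - [0, 0, 4.43]
    - [0, 0, 4.43]
    - [0, 0, 4.43]
    - [0, 0, 4.43]
    - [0, 0, 4.43]
    - [0, 0, 0]
  grip: [1, 1, 1, 1, 1, 1, 1, 1]

```text
clock: 17.65
tcp_pos: [0.4498, 0.053, 0.0629]
orientation: [0.655, 0.756, -0.0, -0.001]
force: [-0.8, -0.5, -0.4]
width: 0.0182
```

jog_arm:
  delta_pos:
    - [0, 0, 0]
    - [0, 0, 0]
    - [0, 0, 0]
  dr:
    - [0, 0, 0]
    - [0, 0, 0]
    - [0, 0, 0]
  grip: [1, 1, 1]

```text
clock: 17.95
tcp_pos: [0.4515, 0.0477, 0.0643]
orientation: [0.658, 0.753, -0.0, 0.0]
force: [0.1, -0.8, -0.2]
width: 0.018
```

```bash
python3 - <<'E'
from h import *
o=st();im=vision.read_camera("wrist"); o=st(); print(mag(o['tcp_pos']))
cv2.imwrite("pics/w18.png",cv2.resize(im[110:290,180:330],None,fx=3.3,fy=3.3,interpolation=cv2.INTER_CUBIC)[:,:,::-1])
p=wor(-.06,0); plan([p[0],p[1],.0265],97.85)
E
```

```text
t 17.95 tcp [0.4515 0.0477 0.0643] yaw 97.75 z [ 0. -0. -1.] F [ 0.1 -0.8 -0.2] w 0.018
t 18.0 tcp [0.4515 0.0477 0.0644] yaw 97.74 z [ 0. -0. -1.] F [-0.  -0.2 -0.1] w 0.0182
[-0.0606 -0.0007]
rows 1
[0.0007, 0.0006, 0.0379] [0.01, 0.01, -0.11]
```

View pics/w18.png

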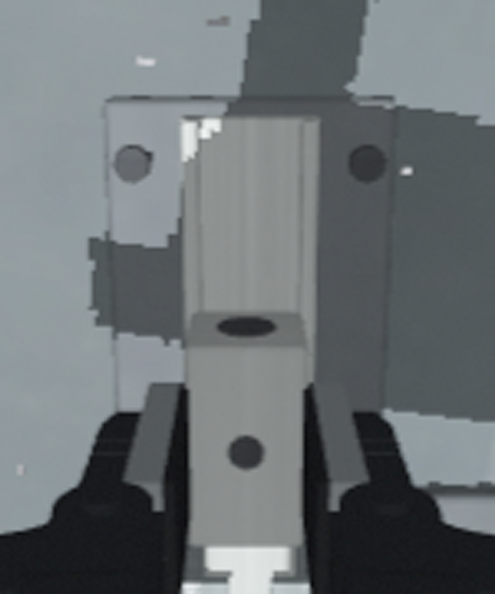

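jog_arm:
  delta_pos:
    - [0.0007, 0, 0.02]
    - [0, 0, 0.018]
    - [0, 0, 0.01]
    - [0, 0, 0.006]
    - [0, 0, 0.003]
    - [0, 0, 0]
    - [0, 0, 0]
  dr:
    - [0, 0, 0]
    - [0, 0, 0]
    - [0, 0, 0]
    - [0, 0, 0]
    - [0, 0, 0]
    - [0, 0, 0]
    - [0, 0, 0]
  grip: [1, 1, 1, 1, 1, 1, 1]

```text
clock: 18.7
tcp_pos: [0.4519, 0.0495, 0.008]
orientation: [0.657, 0.754, 0.0, 0.001]
force: [0.6, -0.4, -0.5]
width: 0.0181
```

```bash
python3 - <<'E'
from h import *
o=st();im=vision.read_camera("wrist"); o=st(); print(mag(o['tcp_pos']))
cv2.imwrite("pics/w19.png",cv2.resize(im[110:290,180:330],None,fx=3.3,fy=3.3,interpolation=cv2.INTER_CUBIC)[:,:,::-1])
E
```

```text
t 18.7 tcp [0.4519 0.0495 0.008 ] yaw 97.86 z [ 0.001 -0.    -1.   ] F [ 0.6 -0.4 -0.5] w 0.0181
t 18.75 tcp [0.452  0.0495 0.0081] yaw 97.86 z [ 0.001 -0.    -1.   ] F [-0.3  0.7 -0.5] w 0.0184
[-0.0599  0.001 ]
```

View pics/w19.png

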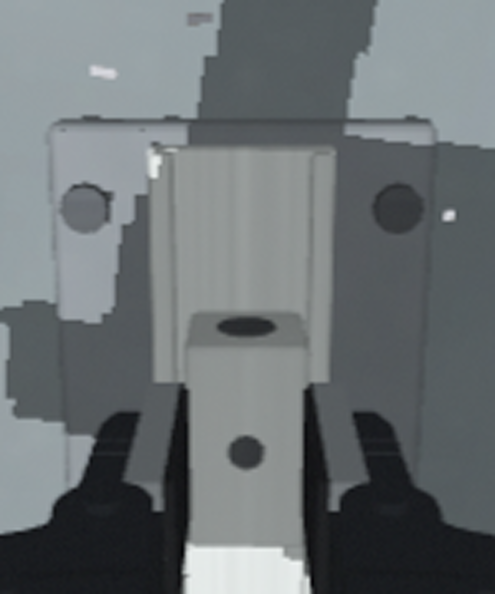

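jog_arm:
  delta_pos:
    - [-0.001, 0, 0.001]
    - [0, 0, 0.001]
    - [0, 0, 0]
    - [0, 0, 0]
    - [0, 0, -0.02]
    - [0, 0, -0.02]
    - [0, -0.025, 0]
    - [0, -0.023, 0]
  dr:
    - [0, 0, 0]
    - [0, 0, 0]
    - [0, 0, 0]
    - [0, 0, 0]
    - [0, 0, 0]
    - [0, 0, 0]
    - [0, 0, 0]
    - [0, 0, 0]
  grip: [1, 1, 0.6, 0.6, 0.6, 0.6, 1, 1]

```text
clock: 19.55
tcp_pos: [0.4041, 0.0419, 0.0462]
orientation: [0.657, 0.754, 0.0, 0.001]
force: [-0.4, -0.2, -0.4]
width: 0.0059
```

jog_arm:
  delta_pos:
    - [0, 0, 0.017]
    - [0, 0, 0.018]
    - [0, 0, 0]
    - [0, 0, 0]
  dr:
    - [0, 0, 0]
    - [0, 0, 0]
    - [0, 0, 0]
    - [0, 0, 0]
  grip: [1, 1, 1, 1]

```text
clock: 19.95
tcp_pos: [0.4036, 0.0421, 0.0102]
orientation: [0.657, 0.754, -0.0, -0.0]
force: [0.5, 0.7, 1.1]
width: -0.0002
```

```bash
python3 - <<'E'
from h import *
o=st(); print(mag(o['tcp_pos']))
im=vision.read_camera("scene");cv2.imwrite("pics/s20z.png",cv2.resize(im[140:240,150:310],None,fx=4,fy=4,interpolation=cv2.INTER_CUBIC)[:,:,::-1])
E
```

```text
t 19.95 tcp [0.4036 0.0421 0.0102] yaw 97.87 z [-0.001  0.    -1.   ] F [0.5 0.7 1.1] w -0.0002
[-0.1089  0.0002]
```

View pics/s20z.png

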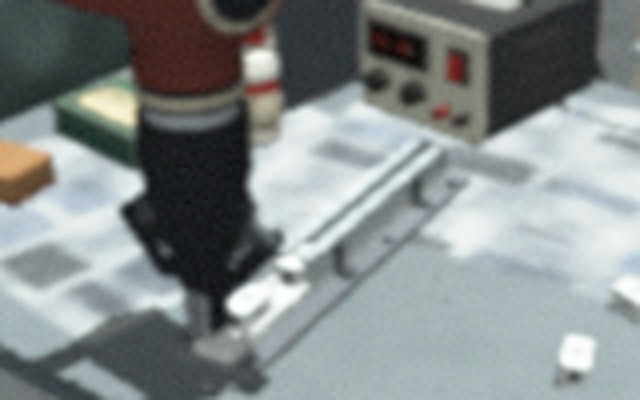

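jog_arm:
  delta_pos:
    - [0, 0.012, 0]
    - [0, 0.012, 0]
    - [0, 0.012, 0]
    - [0, 0.012, 0]
    - [0, 0.012, 0]
    - [0, 0.012, 0]
    - [0, 0.01, 0]
    - [0, 0.007, 0]
  dr:
    - [0, 0, 0]
    - [0, 0, 0]
    - [0, 0, 0]
    - [0, 0, 0]
    - [0, 0, 0]
    - [0, 0, 0]
    - [0, 0, 0]
    - [0, 0, 0]
  grip: [1, 1, 1, 1, 1, 1, 1, 1]

```text
clock: 20.8
tcp_pos: [0.4931, 0.0542, 0.0112]
orientation: [0.657, 0.754, 0.0, 0.0]
force: [-3.4, 0.3, 5.3]
width: 0.0001
```

jog_arm:
  delta_pos:
    - [0, 0, 0]
    - [0, 0, 0]
    - [0, -0.01, -0.03]
    - [0, -0.01, -0.03]
    - [0, 0, 0]
    - [0, 0, 0]
  dr:
    - [0, 0, 0]
    - [0, 0, 0]
    - [0, 0, 0]
    - [0, 0, 0]
    - [0, 0, 0]
    - [0, 0, 0]
  grip: [1, 1, 1, 1, 1, 1]

```text
clock: 21.4
tcp_pos: [0.4724, 0.0514, 0.0708]
orientation: [0.657, 0.754, 0.001, 0.001]
force: [-0.2, 0.9, -0.3]
width: 0.0001
```

```bash
python3 - <<'E'
from h import *
o=st(); print(mag(o['tcp_pos']))
im=vision.read_camera("wrist");cv2.imwrite("pics/w21.png",im[:,:,::-1])
c=vision.calibration("top"); im=vision.read_camera("top"); cv2.imwrite("pics/t21.png",cv2.resize(im[100:250,170:385],None,fx=3.7,fy=3.7,interpolation=cv2.INTER_CUBIC)[:,:,::-1])
for p in [(291,151),(289,180),(331,217)]:
  print(p,face(im,c,p,11))
plan([.555,-.1707,.07],113.5)
E
```

```text
t 21.4 tcp [0.4724 0.0514 0.0708] yaw 97.86 z [ 0.002 -0.    -1.   ] F [-0.2  0.9 -0.3] w 0.0001
[-0.0394  0.0001]
(291, 151) [(array([ 0.6534, -0.1668]), array([20.5, 35.6]), 74.9)]
(289, 180) [(array([ 0.5556, -0.1714]), array([20.9, 37.2]), 22.9)]
(331, 217) [(array([ 0.452 , -0.3173]), array([32.6, 52.9]), -65.9)]
rows 6
[-0.0386, 0.0088, -0.0002] [-0.02, -0.01, -2.61]
[-0.0389, 0.007, -0.0002] [-0.02, -0.01, -2.61]
[-0.0392, 0.0052, -0.0002] [-0.02, -0.01, -2.61]
[-0.0394, 0.0034, -0.0002] [-0.02, -0.01, -2.61]
[-0.0395, 0.0016, -0.0002] [-0.02, -0.01, -2.61]
[-0.0396, -0.0002, -0.0002] [-0.02, -0.01, -2.61]
```

View pics/t21.png

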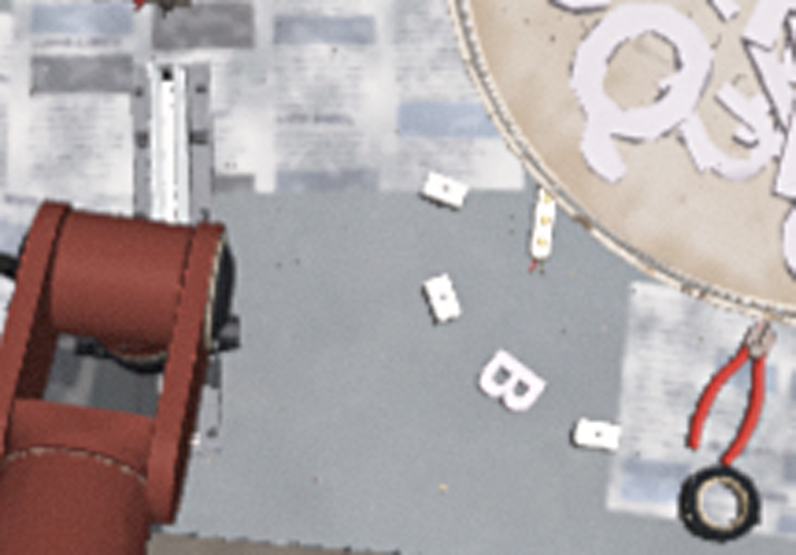

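View pics/w21.png

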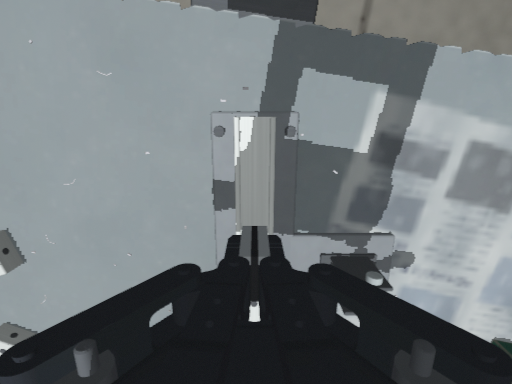

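jog_arm:
  delta_pos:
    - [-0.0386, 0.0088, 0]
    - [-0.0389, 0.007, 0]
    - [-0.0392, 0.0052, 0]
    - [-0.0394, 0.0034, 0]
    - [-0.0395, 0.0016, 0]
    - [-0.0396, 0, 0]
    - [0, 0, 0]
    - [0, 0, 0]
  dr:
    - [0, 0, -2.6]
    - [0, 0, -2.6]
    - [0, 0, -2.6]
    - [0, 0, -2.6]
    - [0, 0, -2.6]
    - [0, 0, -2.6]
    - [0, 0, 0]
    - [0, 0, 0]
  grip: [1, 0.4, 0.4, 0.4, 0.4, 0.4, 0.4, 0.4]

```text
clock: 22.3
tcp_pos: [0.5551, -0.1707, 0.0684]
orientation: [0.549, 0.836, -0.0, -0.002]
force: [0.3, 0.6, 0.2]
width: 0.0511
```

```bash
python3 - <<'E'
from h import *
c,im=look("w22",(.5552,-.171))
plan([.5552,-.171,-.008],113.5)
E
```

```text
t 22.3 tcp [ 0.5551 -0.1707  0.0684] yaw 113.35 z [-0.003  0.002 -1.   ] F [0.3 0.6 0.2] w 0.0511
t 22.35 tcp [ 0.5549 -0.1699  0.0685] yaw 113.43 z [-0.003  0.002 -1.   ] F [-0.4 -0.3  0.2] w 0.051
px [253.5 203.5]
[(array([ 0.5445, -0.1954]), array([17.9, 17.9]), -68.6), (array([ 0.5636, -0.1775]), array([39. , 46.6]), 23.2)]
[]
[]
rows 2
[-0.0007, -0.0, 0.0383] [-0.06, -0.08, -0.04]
[-0.0006, -0.0, 0.0383] [-0.06, -0.08, -0.04]
```

View pics/w22.png

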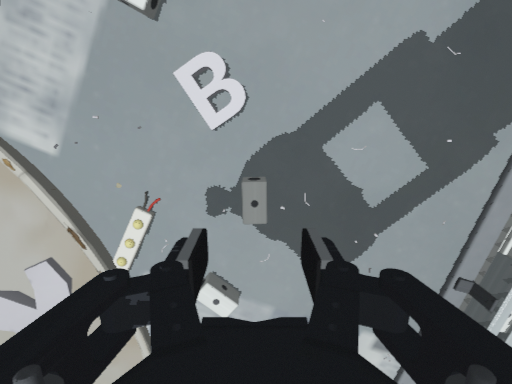

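jog_arm:
  delta_pos:
    - [-0.001, 0, 0.03]
    - [0, 0, 0.025]
    - [0, 0, 0.016]
    - [0, 0, 0.005]
    - [0, 0, 0]
    - [0, 0, 0]
    - [0, 0, 0]
  dr:
    - [0, 0, 0]
    - [0, 0, 0]
    - [0, 0, 0]
    - [0, 0, 0]
    - [0, 0, 0]
    - [0, 0, 0]
    - [0, 0, 0]
  grip: [0.4, 0.4, 0.4, 0.4, 0.4, 0.4, 0.4]

```text
clock: 23.05
tcp_pos: [0.5575, -0.1719, -0.0041]
orientation: [0.548, 0.836, 0.0, 0.001]
force: [0.1, 0.2, 0.6]
width: 0.0516
```

jog_arm:
  delta_pos:
    - [0, 0, 0]
    - [0, 0, 0]
    - [0, 0, 0]
    - [0, 0, 0]
    - [0, 0, 0]
  dr:
    - [0, 0, 0]
    - [0, 0, 0]
    - [0, 0, 0]
    - [0, 0, 0]
    - [0, 0, 0]
  grip: [1, 1, 1, 1, 1]

```text
clock: 23.55
tcp_pos: [0.5571, -0.1718, -0.0048]
orientation: [0.549, 0.836, 0.0, 0.001]
force: [-0.0, 0.3, 5.0]
width: 0.0177
```

```bash
python3 - <<'E'
from h import *
c,im=look("w23",(.5552,-.171))
p=wor(-.06,0); o=arm.get_obs(); o=dict(o); o['tcp_pos']=o['tcp_pos']+[0,0,.08]
plan([p[0],p[1],.065],97.85,o=o)
E
```

```text
t 23.55 tcp [ 0.5571 -0.1718 -0.0048] yaw 113.46 z [ 0.001 -0.001 -1.   ] F [-0.   0.3  5. ] w 0.0177
t 23.6 tcp [ 0.5571 -0.1718 -0.0048] yaw 113.46 z [ 0.001 -0.001 -1.   ] F [-0.5  0.2  5.3] w 0.0175
px [256.9 242.3]
[(array([ 0.5567, -0.172 ]), array([18.9, 38.8]), 23.2)]
[]
[]
rows 6
[0.0407, -0.0014, 0.0017] [0.01, 0.01, 2.6]
[0.0406, -0.0033, 0.0017] [0.01, 0.01, 2.6]
[0.0404, -0.0051, 0.0017] [0.01, 0.01, 2.6]
[0.0401, -0.0069, 0.0017] [0.01, 0.01, 2.6]
[0.0397, -0.0088, 0.0017] [0.01, 0.01, 2.6]
[0.0393, -0.0105, 0.0017] [0.01, 0.01, 2.6]
```

View pics/w23.png

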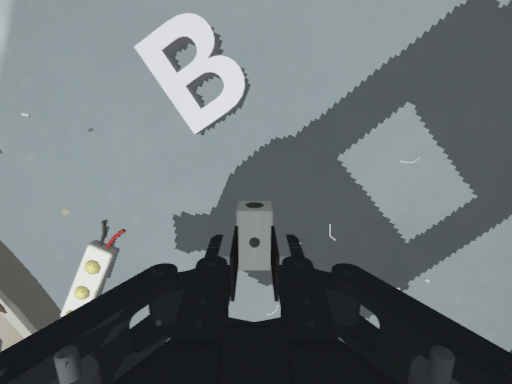

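jog_arm:
  delta_pos:
    - [0, 0, -0.04]
    - [0, 0, -0.04]
    - [0.0407, -0.0014, 0]
    - [0.0406, -0.0033, 0]
    - [0.0404, -0.0051, 0]
    - [0.0401, -0.0069, 0]
    - [0.0397, -0.0088, 0]
    - [0.0393, -0.0105, 0.01]
  dr:
    - [0, 0, 0]
    - [0, 0, 0]
    - [0, 0, 2.6]
    - [0, 0, 2.6]
    - [0, 0, 2.6]
    - [0, 0, 2.6]
    - [0, 0, 2.6]
    - [0, 0, 2.6]
  grip: [1, 1, 1, 1, 1, 1, 1, 1]

```text
clock: 24.4
tcp_pos: [0.4512, 0.0501, 0.0649]
orientation: [0.658, 0.753, 0.001, 0.001]
force: [0.6, 0.7, 0.3]
width: 0.018
```

jog_arm:
  delta_pos:
    - [0, 0, 0.01]
    - [0, 0, 0.01]
    - [0, 0, 0]
    - [0, 0, 0]
    - [0, 0, 0]
  dr:
    - [0, 0, 0]
    - [0, 0, 0]
    - [0, 0, 0]
    - [0, 0, 0]
    - [0, 0, 0]
  grip: [1, 1, 1, 1, 1]

```text
clock: 24.9
tcp_pos: [0.4522, 0.0481, 0.0447]
orientation: [0.658, 0.753, 0.0, 0.0]
force: [1.6, 0.0, -0.9]
width: 0.0177
```

```bash
cat >> h.py <<'E'
def tr(name):
    o=st();im=vision.read_camera("wrist"); o=st(); print(mag(o['tcp_pos']))
    cv2.imwrite(f"pics/{name}.png",cv2.resize(im[110:290,180:330],None,fx=3.3,fy=3.3,interpolation=cv2.INTER_CUBIC)[:,:,::-1])
E
python3 - <<'E'
from h import *
tr("w24")
p=wor(-.06,0); plan([p[0],p[1],.0105],97.85)
E
```

```text
t 24.9 tcp [0.4522 0.0481 0.0447] yaw 97.78 z [ 0.001 -0.    -1.   ] F [ 1.6  0.  -0.9] w 0.0177
t 24.95 tcp [0.4522 0.0482 0.0448] yaw 97.78 z [ 0.001 -0.    -1.   ] F [ 0.5  0.3 -1.2] w 0.0177
[-0.0599 -0.0003]
rows 1
[0.0003, -0.0001, 0.0343] [0.05, 0.01, -0.07]
```

View pics/w24.png

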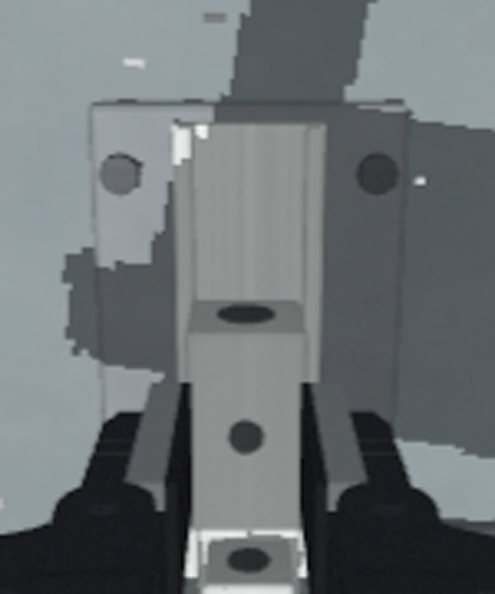

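jog_arm:
  delta_pos:
    - [0, 0, 0.015]
    - [0, 0, 0.012]
    - [0, 0, 0.006]
    - [0, 0, 0]
    - [0, 0, 0]
    - [0, 0, 0]
  dr:
    - [0, 0, 0]
    - [0, 0, 0]
    - [0, 0, 0]
    - [0, 0, 0]
    - [0, 0, 0]
    - [0, 0, 0]
  grip: [1, 1, 1, 1, 1, 1]

```text
clock: 25.55
tcp_pos: [0.4519, 0.0489, 0.0119]
orientation: [0.657, 0.754, 0.0, 0.0]
force: [-0.4, 0.1, 0.7]
width: 0.0175
```

```bash
python3 - <<'E'
from h import *
tr("w25")
E
```

```text
t 25.55 tcp [0.4519 0.0489 0.0119] yaw 97.87 z [ 0.001 -0.    -1.   ] F [-0.4  0.1  0.7] w 0.0175
t 25.6 tcp [0.4519 0.049  0.0119] yaw 97.86 z [ 0.001 -0.    -1.   ] F [ 0.3 -1.3 -0.7] w 0.0177
[-0.0601  0.0005]
```

View pics/w25.png

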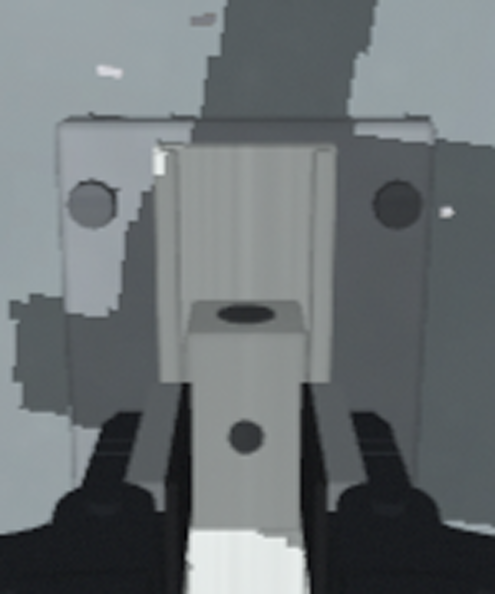

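jog_arm:
  delta_pos:
    - [-0.0005, 0, 0.0015]
    - [0, 0, 0.001]
    - [0, 0, 0]
    - [0, 0, 0]
    - [0, 0, -0.02]
    - [0, 0, -0.02]
    - [0, -0.025, 0]
    - [0, -0.023, 0]
  dr:
    - [0, 0, 0]
    - [0, 0, 0]
    - [0, 0, 0]
    - [0, 0, 0]
    - [0, 0, 0]
    - [0, 0, 0]
    - [0, 0, 0]
    - [0, 0, 0]
  grip: [1, 1, 0.6, 0.6, 0.6, 0.6, 1, 1]

```text
clock: 26.4
tcp_pos: [0.4041, 0.0418, 0.0497]
orientation: [0.657, 0.754, 0.0, 0.001]
force: [-0.9, -0.4, 1.1]
width: 0.0059
```

jog_arm:
  delta_pos:
    - [0, 0, 0.02]
    - [0, 0, 0.019]
    - [0, 0, 0]
    - [0, 0, 0]
  dr:
    - [0, 0, 0]
    - [0, 0, 0]
    - [0, 0, 0]
    - [0, 0, 0]
  grip: [1, 1, 1, 1]

```text
clock: 26.8
tcp_pos: [0.4037, 0.0419, 0.0098]
orientation: [0.657, 0.754, -0.0, -0.0]
force: [-0.2, 0.0, 0.1]
width: 0.0002
```

```bash
python3 - <<'E'
from h import *
o=st(); print(mag(o['tcp_pos']))
im=vision.read_camera("scene");cv2.imwrite("pics/s26z.png",cv2.resize(im[140:240,150:310],None,fx=4,fy=4,interpolation=cv2.INTER_CUBIC)[:,:,::-1])
E
```

```text
t 26.8 tcp [0.4037 0.0419 0.0098] yaw 97.86 z [-0.001  0.    -1.   ] F [-0.2  0.   0.1] w 0.0002
[-1.088e-01  1.000e-04]
```

View pics/s26z.png

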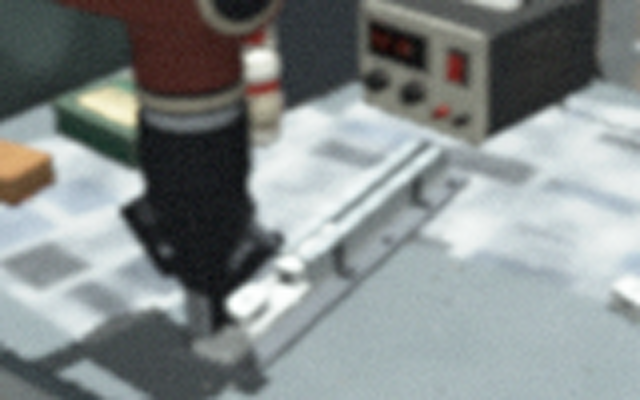

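Push, then retreat upward.

jog_arm:
  delta_pos:
    - [0, 0.012, 0]
    - [0, 0.012, 0]
    - [0, 0.012, 0]
    - [0, 0.012, 0]
    - [0, 0.012, 0]
    - [0, 0.012, 0]
    - [0, 0.01, 0]
    - [0, 0.007, 0]
  dr:
    - [0, 0, 0]
    - [0, 0, 0]
    - [0, 0, 0]
    - [0, 0, 0]
    - [0, 0, 0]
    - [0, 0, 0]
    - [0, 0, 0]
    - [0, 0, 0]
  grip: [1, 1, 1, 1, 1, 1, 1, 1]

```text
clock: 27.65
tcp_pos: [0.4931, 0.0541, 0.0108]
orientation: [0.657, 0.754, -0.0, 0.0]
force: [-4.0, -1.1, 6.6]
width: 0.0001
```

jog_arm:
  delta_pos:
    - [0, 0, 0]
    - [0, 0, 0]
    - [0, -0.01, -0.03]
    - [0, -0.01, -0.04]
    - [0, 0, -0.03]
    - [0, 0, 0]
  dr:
    - [0, 0, 0]
    - [0, 0, 0]
    - [0, 0, 0]
    - [0, 0, 0]
    - [0, 0, 0]
    - [0, 0, 0]
  grip: [1, 1, 1, 1, 1, 1]

```text
clock: 28.25
tcp_pos: [0.4754, 0.0512, 0.1151]
orientation: [0.657, 0.754, 0.003, 0.004]
force: [0.4, -1.2, -0.6]
width: 0.0
```

```bash
python3 - <<'E'
from h import *
o=st(); print(mag(o['tcp_pos']))
c=vision.calibration("top"); im=vision.read_camera("top"); cv2.imwrite("pics/t27.png",cv2.resize(im[100:250,170:385],None,fx=3.7,fy=3.7,interpolation=cv2.INTER_CUBIC)[:,:,::-1])
for p in [(291,151)]: print(p,face(im,c,p,11))
for p in [(331,217)]:
  for th in (210,225,235): print(p,face(im,c,p,10,th))
E
```

```text
t 28.25 tcp [0.4754 0.0512 0.1151] yaw 97.86 z [ 0.01 -0.   -1.  ] F [ 0.4 -1.2 -0.6] w 0.0
[-0.0365 -0.0005]
(291, 151) [(array([ 0.6532, -0.1668]), array([20.8, 35.8]), 75.9)]
(331, 217) [(array([ 0.4521, -0.3175]), array([32.6, 53.4]), -65.9)]
(331, 217) [(array([ 0.4497, -0.3109]), array([19.7, 36.5]), 85.6)]
(331, 217) [(array([ 0.4498, -0.3105]), array([19.1, 34.6]), 86.5)]
```

View pics/t27.png

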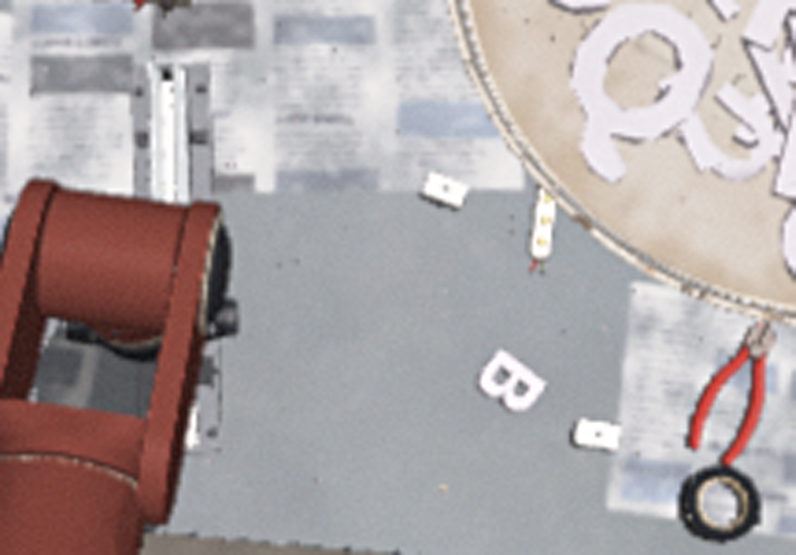

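```bash
python3 - <<'E'
from h import *
o=st(); print(np.degrees(o['q']).round(0))
plan([.653,-.167,.08],-14.5)
E
```

```text
t 28.3 tcp [0.4739 0.0512 0.1124] yaw 97.86 z [ 0.006 -0.    -1.   ] F [-0.1  0.  -0.5] w -0.0001
[  -3.  -14.  117.    0.   76. -101.]
rows 15
[-0.016, 0.0098, 0.0022] [0.02, -0.02, 7.49]
[-0.0146, 0.0118, 0.0022] [0.02, -0.02, 7.49]
[-0.013, 0.0136, 0.0022] [0.02, -0.02, 7.49]
[-0.0111, 0.0152, 0.0022] [0.02, -0.02, 7.49]
[-0.009, 0.0165, 0.0022] [0.02, -0.02, 7.49]
[-0.0068, 0.0176, 0.0022] [0.02, -0.02, 7.49]
[-0.0044, 0.0183, 0.0022] [0.02, -0.02, 7.49]
[-0.002, 0.0187, 0.0022] [0.02, -0.02, 7.49]
[0.0005, 0.0188, 0.0022] [0.02, -0.02, 7.49]
[0.0029, 0.0186, 0.0022] [0.02, -0.02, 7.49]
[0.0053, 0.018, 0.0022] [0.02, -0.02, 7.49]
[0.0076, 0.0172, 0.0022] [0.02, -0.02, 7.49]
[0.0098, 0.0161, 0.0022] [0.02, -0.02, 7.49]
[0.0118, 0.0146, 0.0022] [0.02, -0.02, 7.49]
[0.0136, 0.013, 0.0022] [0.02, -0.02, 7.49]
```

jog_arm:
  delta_pos:
    - [-0.016, 0.0098, 0.002]
    - [-0.0146, 0.0118, 0.002]
    - [-0.013, 0.0136, 0.002]
    - [-0.0111, 0.0152, 0.002]
    - [-0.009, 0.0165, 0.002]
    - [-0.0068, 0.0176, 0.002]
    - [-0.0044, 0.0183, 0.002]
    - [-0.002, 0.0187, 0.002]
  dr:
    - [0, 0, 7.5]
    - [0, 0, 7.5]
    - [0, 0, 7.5]
    - [0, 0, 7.5]
    - [0, 0, 7.5]
    - [0, 0, 7.5]
    - [0, 0, 7.5]
    - [0, 0, 7.5]
  grip: [1, 1, 1, 1, 1, 1, 1, 1]

```text
clock: 29.1
tcp_pos: [0.5665, -0.0654, 0.0913]
orientation: [0.947, 0.322, -0.001, -0.001]
force: [-0.2, 0.0, 0.1]
width: -0.0002
```

jog_arm:
  delta_pos:
    - [0.0005, 0.0188, 0.002]
    - [0.0029, 0.0186, 0.002]
    - [0.0053, 0.018, 0.002]
    - [0.0076, 0.0172, 0.002]
    - [0.0098, 0.0161, 0.002]
    - [0.0118, 0.0146, 0.002]
    - [0.0136, 0.013, 0.002]
    - [0, 0, 0]
  dr:
    - [0, 0, 7.5]
    - [0, 0, 7.5]
    - [0, 0, 7.5]
    - [0, 0, 7.5]
    - [0, 0, 7.5]
    - [0, 0, 7.5]
    - [0, 0, 7.5]
    - [0, 0, 0]
  grip: [0.5, 0.5, 0.5, 0.5, 0.5, 0.5, 0.5, 0.5]

```text
clock: 29.9
tcp_pos: [0.6502, -0.1681, 0.0772]
orientation: [0.992, -0.128, -0.001, -0.0]
force: [-0.4, 0.1, -0.2]
width: 0.0429
```

jog_arm:
  delta_pos:
    - [0, 0, 0]
    - [0, 0, 0]
  dr:
    - [0, 0, 0]
    - [0, 0, 0]
  grip: [0.5, 0.5]

```text
clock: 30.1
tcp_pos: [0.6497, -0.1662, 0.0787]
orientation: [0.992, -0.126, -0.001, -0.0]
force: [0.1, -0.4, 0.2]
width: 0.0429
```

```bash
python3 - <<'E'
from h import *
c,im=look("w28",(.653,-.167))
plan([.653,-.167,-.006],-14.5)
E
```

```text
t 30.1 tcp [ 0.6497 -0.1662  0.0787] yaw -14.52 z [-0.002  0.001 -1.   ] F [ 0.1 -0.4  0.2] w 0.0429
t 30.15 tcp [ 0.6499 -0.1662  0.0791] yaw -14.53 z [-0.001  0.001 -1.   ] F [-0.6  1.1  0.7] w 0.0426
px [258.4 199.5]
[(array([ 0.669 , -0.1791]), array([18.4, 44.6]), 77.5)]
[(array([ 0.6688, -0.193 ]), array([12.7, 17.4]), 77.5)]
[(array([ 0.6689, -0.1789]), array([18.6, 44.8]), 77.5)]
rows 2
[0.0016, 0.0, 0.0426] [-0.01, 0.04, -0.02]
[0.0016, 0.0, 0.0426] [-0.01, 0.04, -0.02]
```

View pics/w28.png

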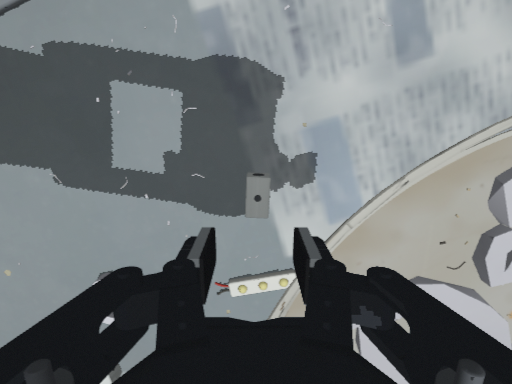

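jog_arm:
  delta_pos:
    - [0.002, 0, 0.025]
    - [0.001, -0.001, 0.02]
    - [0, 0, 0.01]
    - [0, 0, 0.008]
    - [0, 0, 0]
    - [0, 0, 0]
  dr:
    - [0, 0, 0]
    - [0, 0, 0]
    - [0, 0, 0]
    - [0, 0, 0]
    - [0, 0, 0]
    - [0, 0, 0]
  grip: [0.5, 0.5, 0.5, 0.5, 0.5, 0.5]

```text
clock: 30.75
tcp_pos: [0.6544, -0.167, 0.0176]
orientation: [0.992, -0.127, 0.001, 0.0]
force: [-0.3, -0.2, -0.0]
width: 0.0426
```

jog_arm:
  delta_pos:
    - [0, 0, 0.008]
    - [0, 0, 0.007]
    - [0, 0, 0.006]
    - [0, 0, 0]
    - [0, 0, 0]
    - [0, 0, 0]
  dr:
    - [0, 0, 0]
    - [0, 0, 0]
    - [0, 0, 0]
    - [0, 0, 0]
    - [0, 0, 0]
    - [0, 0, 0]
  grip: [0.5, 0.5, 0.5, 0.5, 0.5, 0.5]

```text
clock: 31.35
tcp_pos: [0.6542, -0.167, -0.004]
orientation: [0.992, -0.127, 0.0, 0.0]
force: [-1.2, 1.0, -0.6]
width: 0.0429
```

jog_arm:
  delta_pos:
    - [0, 0, 0]
    - [0, 0, 0]
    - [0, 0, 0]
    - [0, 0, 0]
    - [0, 0, 0]
  dr:
    - [0, 0, 0]
    - [0, 0, 0]
    - [0, 0, 0]
    - [0, 0, 0]
    - [0, 0, 0]
  grip: [1, 1, 1, 1, 1]

```text
clock: 31.85
tcp_pos: [0.6544, -0.167, -0.0036]
orientation: [0.992, -0.127, 0.001, 0.0]
force: [-0.1, 0.2, 3.2]
width: 0.0174
```

```bash
python3 - <<'E'
from h import *
c,im=look("w29",(.653,-.167))
p=wor(-.06,0); o=arm.get_obs(); o=dict(o); o['tcp_pos']=o['tcp_pos']+[0,0,.1]
plan([p[0],p[1],.065],97.85,o=o)
E
```

```text
t 31.85 tcp [ 0.6544 -0.167  -0.0036] yaw -14.64 z [ 0.001 -0.    -1.   ] F [-0.1  0.2  3.2] w 0.0174
t 31.9 tcp [ 0.6544 -0.1671 -0.0035] yaw -14.64 z [ 0.001 -0.    -1.   ] F [-0.2 -0.1  4. ] w 0.017
px [251.9 243.9]
[(array([ 0.6541, -0.1675]), array([19. , 39.9]), 75.3)]
[]
[]
rows 15
[-0.0167, -0.0105, 0.0021] [0.0, -0.0, -7.5]
[-0.0152, -0.0126, 0.0021] [0.0, -0.0, -7.5]
[-0.0134, -0.0145, 0.0021] [0.0, -0.0, -7.5]
[-0.0114, -0.0161, 0.0021] [0.0, -0.0, -7.5]
[-0.0092, -0.0174, 0.0021] [0.0, -0.0, -7.5]
[-0.0068, -0.0185, 0.0021] [0.0, -0.0, -7.5]
[-0.0044, -0.0192, 0.0021] [0.0, -0.0, -7.5]
[-0.0018, -0.0196, 0.0021] [0.0, -0.0, -7.5]
[0.0007, -0.0197, 0.0021] [0.0, -0.0, -7.5]
[0.0033, -0.0194, 0.0021] [0.0, -0.0, -7.5]
[0.0058, -0.0188, 0.0021] [0.0, -0.0, -7.5]
[0.0082, -0.0179, 0.0021] [0.0, -0.0, -7.5]
[0.0105, -0.0167, 0.0021] [0.0, -0.0, -7.5]
[0.0126, -0.0152, 0.0021] [0.0, -0.0, -7.5]
[0.0145, -0.0134, 0.0021] [0.0, -0.0, -7.5]
```

View pics/w29.png

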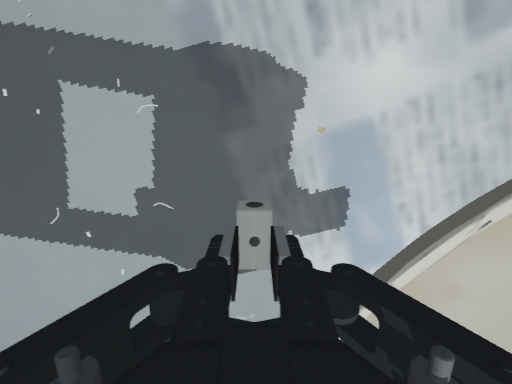

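jog_arm:
  delta_pos:
    - [0, 0, -0.05]
    - [0, 0, -0.05]
    - [-0.0167, -0.0105, 0.002]
    - [-0.0152, -0.0126, 0.002]
    - [-0.0134, -0.0145, 0.002]
    - [-0.0114, -0.0161, 0.002]
    - [-0.0092, -0.0174, 0.002]
    - [-0.0068, -0.0185, 0.002]
  dr:
    - [0, 0, 0]
    - [0, 0, 0]
    - [0, 0, -7.5]
    - [0, 0, -7.5]
    - [0, 0, -7.5]
    - [0, 0, -7.5]
    - [0, 0, -7.5]
    - [0, 0, -7.5]
  grip: [1, 1, 1, 1, 1, 1, 1, 1]
  grip_force: 60

```text
clock: 32.7
tcp_pos: [0.5718, -0.0798, 0.0829]
orientation: [0.964, 0.264, -0.001, -0.0]
force: [0.2, -0.1, -0.1]
width: 0.0166
```

jog_arm:
  delta_pos:
    - [-0.0044, -0.0192, 0.002]
    - [-0.0018, -0.0196, 0.002]
    - [0.0007, -0.0197, 0.002]
    - [0.0033, -0.0194, 0.002]
    - [0.0058, -0.0188, 0.002]
    - [0.0082, -0.0179, 0.002]
    - [0.0105, -0.0167, 0.002]
    - [0.0126, -0.0152, 0.002]
  dr:
    - [0, 0, -7.5]
    - [0, 0, -7.5]
    - [0, 0, -7.5]
    - [0, 0, -7.5]
    - [0, 0, -7.5]
    - [0, 0, -7.5]
    - [0, 0, -7.5]
    - [0, 0, -7.5]
  grip: [1, 1, 1, 1, 1, 1, 1, 1]

```text
clock: 33.5
tcp_pos: [0.4638, 0.0349, 0.0671]
orientation: [0.703, 0.711, -0.0, -0.0]
force: [0.2, 0.4, -0.5]
width: 0.0168
```

jog_arm:
  delta_pos:
    - [0.0145, -0.0134, 0.01]
    - [0, 0, 0.01]
    - [0, 0, 0]
    - [0, 0, 0]
    - [0, 0, 0]
  dr:
    - [0, 0, -7.5]
    - [0, 0, 0]
    - [0, 0, 0]
    - [0, 0, 0]
    - [0, 0, 0]
  grip: [1, 1, 1, 1, 1]

```text
clock: 34.0
tcp_pos: [0.4524, 0.0482, 0.0483]
orientation: [0.658, 0.753, 0.0, 0.0]
force: [0.3, -0.3, -1.0]
width: 0.0167
```

```bash
python3 - <<'E'
from h import *
tr("w30")
p=wor(-.06,0); plan([p[0],p[1],.0125],97.85)
E
```

```text
t 34.0 tcp [0.4524 0.0482 0.0483] yaw 97.77 z [ 0.001 -0.    -1.   ] F [ 0.3 -0.3 -1. ] w 0.0167
t 34.05 tcp [0.4524 0.0482 0.0484] yaw 97.78 z [ 0.001 -0.    -1.   ] F [-0.1 -0.6 -0.1] w 0.0169
[-0.0597 -0.0004]
rows 1
[0.0004, -0.0004, 0.0359] [0.05, 0.02, -0.07]
```

View pics/w30.png

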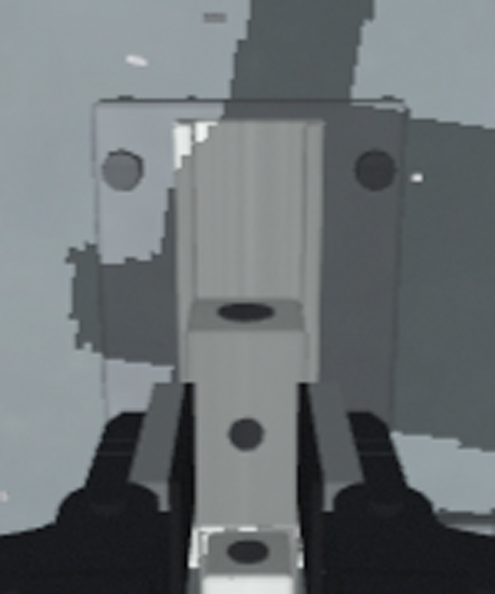

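jog_arm:
  delta_pos:
    - [0, 0, 0.015]
    - [0, 0, 0.012]
    - [0, 0, 0.008]
    - [0, 0, 0]
    - [0, 0, 0]
    - [0, 0, 0]
  dr:
    - [0, 0, 0]
    - [0, 0, 0]
    - [0, 0, 0]
    - [0, 0, 0]
    - [0, 0, 0]
    - [0, 0, 0]
  grip: [1, 1, 1, 1, 1, 1]

```text
clock: 34.65
tcp_pos: [0.4521, 0.0487, 0.0134]
orientation: [0.657, 0.754, 0.0, 0.0]
force: [0.6, 1.0, -1.8]
width: 0.017
```

```bash
python3 - <<'E'
from h import *
tr("w31")
E
```

```text
t 34.65 tcp [0.4521 0.0487 0.0134] yaw 97.86 z [ 0.001 -0.    -1.   ] F [ 0.6  1.  -1.8] w 0.017
t 34.7 tcp [0.4521 0.0487 0.0135] yaw 97.86 z [ 0.001 -0.    -1.   ] F [-0.9 -0.5 -0.6] w 0.0172
[-0.0599  0.0002]
```

View pics/w31.png

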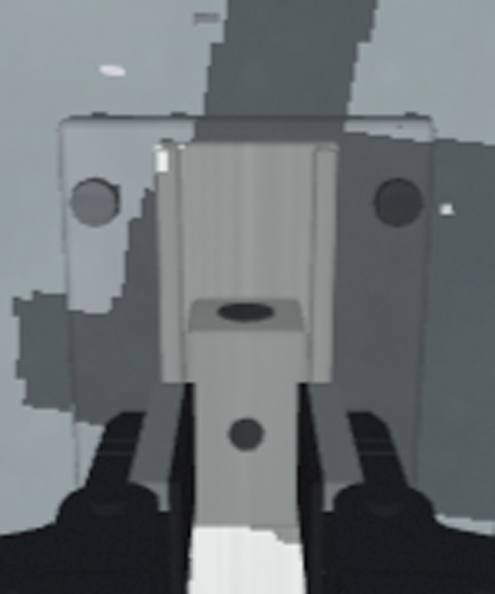

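jog_arm:
  delta_pos:
    - [0, 0, 0.0015]
    - [0, 0, 0.0015]
    - [0, 0, 0]
    - [0, 0, 0]
    - [0, 0, -0.02]
    - [0, 0, -0.02]
    - [0, -0.025, 0]
    - [0, -0.023, 0]
  dr:
    - [0, 0, 0]
    - [0, 0, 0]
    - [0, 0, 0]
    - [0, 0, 0]
    - [0, 0, 0]
    - [0, 0, 0]
    - [0, 0, 0]
    - [0, 0, 0]
  grip: [1, 1, 0.6, 0.6, 0.6, 0.6, 1, 1]

```text
clock: 35.5
tcp_pos: [0.4043, 0.042, 0.0508]
orientation: [0.657, 0.754, 0.0, 0.001]
force: [0.8, -0.1, -0.9]
width: 0.0062
```

jog_arm:
  delta_pos:
    - [0, 0, 0.02]
    - [0, 0, 0.019]
    - [0, 0, 0]
    - [0, 0, 0]
  dr:
    - [0, 0, 0]
    - [0, 0, 0]
    - [0, 0, 0]
    - [0, 0, 0]
  grip: [1, 1, 1, 1]

```text
clock: 35.9
tcp_pos: [0.4038, 0.0422, 0.0108]
orientation: [0.657, 0.754, -0.0, -0.0]
force: [0.4, -0.5, 0.4]
width: 0.0005
```

```bash
python3 - <<'E'
from h import *
o=st(); print(mag(o['tcp_pos']))
im=vision.read_camera("scene");cv2.imwrite("pics/s32z.png",cv2.resize(im[140:240,150:310],None,fx=4,fy=4,interpolation=cv2.INTER_CUBIC)[:,:,::-1])
E
```

```text
t 35.9 tcp [0.4038 0.0422 0.0108] yaw 97.86 z [-0.001  0.    -1.   ] F [ 0.4 -0.5  0.4] w 0.0005
[-0.1087  0.0003]
```

View pics/s32z.png

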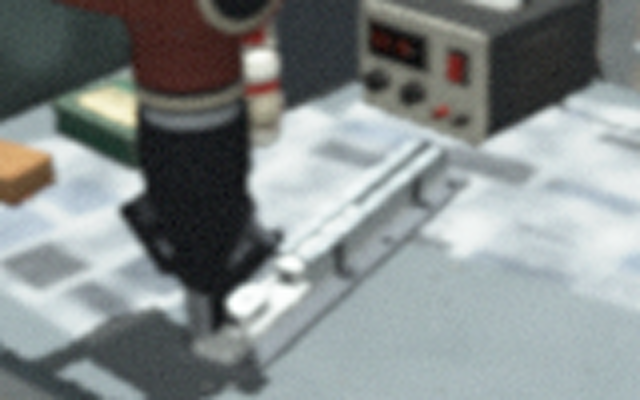

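jog_arm:
  delta_pos:
    - [0, 0.012, 0]
    - [0, 0.012, 0]
    - [0, 0.012, 0]
    - [0, 0.012, 0]
    - [0, 0.012, 0]
    - [0, 0.012, 0]
    - [0, 0.01, 0]
    - [0, 0.007, 0]
  dr:
    - [0, 0, 0]
    - [0, 0, 0]
    - [0, 0, 0]
    - [0, 0, 0]
    - [0, 0, 0]
    - [0, 0, 0]
    - [0, 0, 0]
    - [0, 0, 0]
  grip: [1, 1, 1, 1, 1, 1, 1, 1]

```text
clock: 36.75
tcp_pos: [0.4931, 0.0543, 0.0118]
orientation: [0.657, 0.754, -0.0, 0.0]
force: [-6.2, -0.9, 6.2]
width: 0.0002
```

jog_arm:
  delta_pos:
    - [0, 0, 0]
    - [0, 0, 0]
    - [0, -0.01, -0.03]
    - [0, -0.01, -0.04]
    - [0, 0, -0.02]
    - [0, 0, 0]
    - [0, 0, 0]
  dr:
    - [0, 0, 0]
    - [0, 0, 0]
    - [0, 0, 0]
    - [0, 0, 0]
    - [0, 0, 0]
    - [0, 0, 0]
    - [0, 0, 0]
  grip: [1, 1, 1, 1, 1, 1, 1]

```text
clock: 37.45
tcp_pos: [0.4722, 0.0516, 0.1005]
orientation: [0.657, 0.754, 0.0, 0.0]
force: [-0.9, 0.2, -1.4]
width: -0.0003
```

```bash
python3 - <<'E'
from h import *
o=st(); print(mag(o['tcp_pos']))
c=vision.calibration("top"); im=vision.read_camera("top"); cv2.imwrite("pics/t33.png",cv2.resize(im[100:250,170:385],None,fx=3.7,fy=3.7,interpolation=cv2.INTER_CUBIC)[:,:,::-1])
for p in [(331,217)]:
  for th in (225,235): print(p,face(im,c,p,10,th))
plan([.4497,-.3107,.08],-4)
E
```

```text
t 37.45 tcp [0.4722 0.0516 0.1005] yaw 97.86 z [ 0.001  0.    -1.   ] F [-0.9  0.2 -1.4] w -0.0003
[-0.0397  0.0003]
(331, 217) [(array([ 0.4497, -0.3109]), array([19.9, 36.5]), 85.3)]
(331, 217) [(array([ 0.4498, -0.3105]), array([19.2, 34.6]), 86.5)]
rows 13
[-0.0274, -0.0055, 0.0015] [-0.01, 0.0, 7.84]
[-0.0279, -0.0017, 0.0015] [-0.01, 0.0, 7.84]
[-0.0278, 0.0021, 0.0015] [-0.01, 0.0, 7.84]
[-0.0273, 0.0059, 0.0015] [-0.01, 0.0, 7.84]
[-0.0262, 0.0096, 0.0015] [-0.01, 0.0, 7.84]
[-0.0247, 0.0131, 0.0015] [-0.01, 0.0, 7.84]
[-0.0227, 0.0163, 0.0015] [-0.01, 0.0, 7.84]
[-0.0202, 0.0192, 0.0015] [-0.01, 0.0, 7.84]
[-0.0174, 0.0218, 0.0015] [-0.01, 0.0, 7.84]
[-0.0143, 0.024, 0.0015] [-0.01, 0.0, 7.84]
[-0.0109, 0.0257, 0.0015] [-0.01, 0.0, 7.84]
[-0.0073, 0.027, 0.0015] [-0.01, 0.0, 7.84]
[-0.0035, 0.0277, 0.0015] [-0.01, 0.0, 7.84]
```

View pics/t33.png

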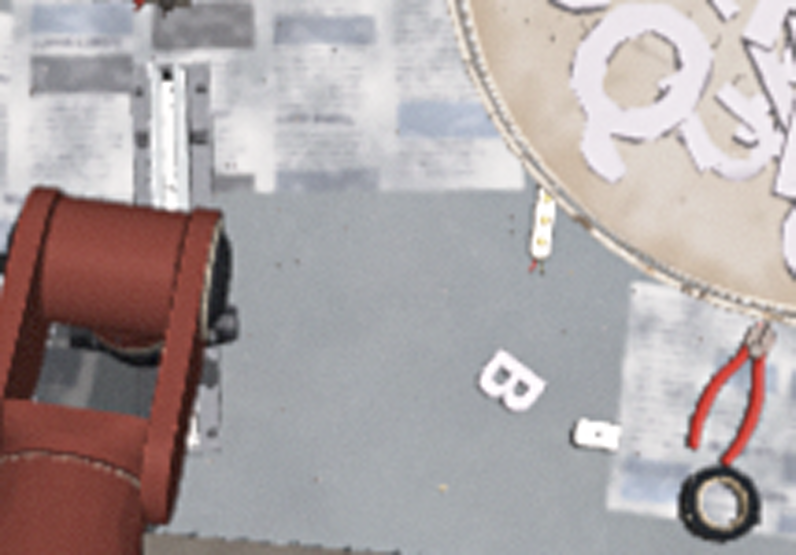

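jog_arm:
  delta_pos:
    - [-0.0274, -0.0055, 0.0015]
    - [-0.0279, -0.0017, 0.0015]
    - [-0.0278, 0.0021, 0.0015]
    - [-0.0273, 0.0059, 0.0015]
    - [-0.0262, 0.0096, 0.0015]
    - [-0.0247, 0.0131, 0.0015]
    - [-0.0227, 0.0163, 0.0015]
    - [-0.0202, 0.0192, 0.0015]
  dr:
    - [0, 0, 7.84]
    - [0, 0, 7.84]
    - [0, 0, 7.84]
    - [0, 0, 7.84]
    - [0, 0, 7.84]
    - [0, 0, 7.84]
    - [0, 0, 7.84]
    - [0, 0, 7.84]
  grip: [1, 1, 1, 1, 0.5, 0.5, 0.5, 0.5]

```text
clock: 38.3
tcp_pos: [0.4574, -0.1718, 0.0863]
orientation: [0.954, 0.299, -0.001, -0.001]
force: [0.7, 0.7, 0.5]
width: 0.0426
```

jog_arm:
  delta_pos:
    - [-0.0174, 0.0218, 0.0015]
    - [-0.0143, 0.024, 0.0015]
    - [-0.0109, 0.0257, 0.0015]
    - [-0.0073, 0.027, 0.0015]
    - [-0.0035, 0.0277, 0.0015]
    - [0, 0, 0]
    - [0, 0, 0]
    - [0, 0, 0]
  dr:
    - [0, 0, 7.84]
    - [0, 0, 7.84]
    - [0, 0, 7.84]
    - [0, 0, 7.84]
    - [0, 0, 7.84]
    - [0, 0, 0]
    - [0, 0, 0]
    - [0, 0, 0]
  grip: [0.5, 0.5, 0.5, 0.5, 0.5, 0.5, 0.5, 0.5]

```text
clock: 39.1
tcp_pos: [0.4498, -0.3094, 0.0799]
orientation: [0.999, -0.035, -0.001, -0.001]
force: [-0.3, 0.6, 0.0]
width: 0.0424
```

```bash
python3 - <<'E'
from h import *
c,im=look("w34",(.4497,-.3107))
plan([.4497,-.3107,-.006],-4)
E
```

```text
t 39.1 tcp [ 0.4498 -0.3094  0.0799] yaw -3.96 z [-0.002  0.002 -1.   ] F [-0.3  0.6  0. ] w 0.0424
t 39.15 tcp [ 0.4501 -0.3094  0.0803] yaw -3.95 z [-0.001  0.001 -1.   ] F [-0.4  0.1 -0.1] w 0.0425
px [254.3 200.7]
[(array([ 0.4485, -0.3211]), array([11.7, 18.1]), -4.0)]
[(array([ 0.4485, -0.3211]), array([11.7, 18.1]), -4.0), (array([ 0.464 , -0.3292]), array([5.5, 9.7]), 58.5)]
[(array([ 0.4478, -0.3275]), array([25.5, 58.7]), -4.0)]
rows 2
[-0.0001, 0.0007, 0.0432] [-0.04, 0.04, 0.02]
[-0.0001, 0.0007, 0.0432] [-0.04, 0.04, 0.02]
```

View pics/w34.png

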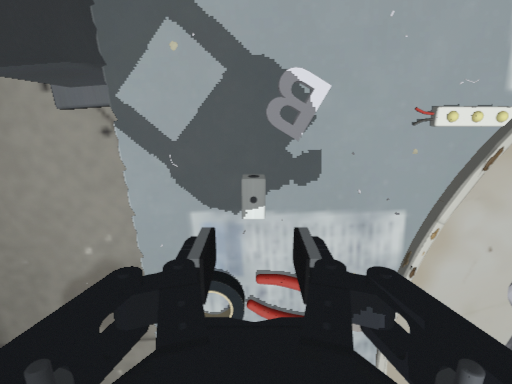

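jog_arm:
  delta_pos:
    - [0, 0, 0.03]
    - [0, 0, 0.03]
    - [0, 0, 0.018]
    - [0, 0, 0.008]
    - [0, 0, 0]
    - [0, 0, 0]
    - [0, 0, 0]
  dr:
    - [0, 0, 0]
    - [0, 0, 0]
    - [0, 0, 0]
    - [0, 0, 0]
    - [0, 0, 0]
    - [0, 0, 0]
    - [0, 0, 0]
  grip: [0.5, 0.5, 0.5, 0.5, 0.5, 0.5, 0.5]

```text
clock: 39.85
tcp_pos: [0.4515, -0.3115, -0.0031]
orientation: [0.999, -0.035, 0.001, 0.001]
force: [-0.7, 0.0, -0.5]
width: 0.0427
```

jog_arm:
  delta_pos:
    - [0, 0, 0]
    - [0, 0, 0]
    - [0, 0, 0]
    - [0, 0, 0]
    - [0, 0, 0]
  dr:
    - [0, 0, 0]
    - [0, 0, 0]
    - [0, 0, 0]
    - [0, 0, 0]
    - [0, 0, 0]
  grip: [1, 1, 1, 1, 1]

```text
clock: 40.35
tcp_pos: [0.4511, -0.3114, -0.0034]
orientation: [0.999, -0.035, 0.001, 0.001]
force: [-1.4, 1.4, 5.6]
width: 0.0168
```

```bash
python3 - <<'E'
from h import *
c,im=look("w35",(.4497,-.3107))
p=wor(-.06,0); o=arm.get_obs(); o=dict(o); o['tcp_pos']=o['tcp_pos']+[0,0,.09]
plan([p[0],p[1],.065],97.85,o=o)
E
```

```text
t 40.35 tcp [ 0.4511 -0.3114 -0.0034] yaw -4.06 z [ 0.001 -0.001 -1.   ] F [-1.4  1.4  5.6] w 0.0168
t 40.4 tcp [ 0.4511 -0.3114 -0.0033] yaw -4.06 z [ 0.001 -0.001 -1.   ] F [-1.5  1.5  7. ] w 0.017
px [251.8 242.3]
[(array([ 0.4509, -0.3115]), array([18.2, 39.7]), 85.9)]
[(array([ 0.4551, -0.3297]), array([4. , 5.8]), -4.2), (array([ 0.4469, -0.3291]), array([3.8, 4. ]), 85.8)]
[(array([ 0.4497, -0.3291]), array([ 4.5, 17.9]), -4.2)]
rows 13
[-0.0019, -0.0276, 0.0016] [0.01, -0.0, -7.84]
[0.0019, -0.0276, 0.0016] [0.01, -0.0, -7.84]
[0.0056, -0.0271, 0.0016] [0.01, -0.0, -7.84]
[0.0093, -0.0261, 0.0016] [0.01, -0.0, -7.84]
[0.0128, -0.0246, 0.0017] [0.01, -0.0, -7.84]
[0.016, -0.0226, 0.0017] [0.01, -0.0, -7.84]
[0.0189, -0.0202, 0.0017] [0.01, -0.0, -7.84]
[0.0215, -0.0174, 0.0017] [0.01, -0.0, -7.84]
[0.0237, -0.0143, 0.0017] [0.01, -0.0, -7.84]
[0.0254, -0.011, 0.0017] [0.01, -0.0, -7.84]
[0.0267, -0.0074, 0.0017] [0.01, -0.0, -7.84]
[0.0274, -0.0037, 0.0017] [0.01, -0.0, -7.84]
[0.0277, 0.0001, 0.0017] [0.01, -0.0, -7.84]
```

View pics/w35.png

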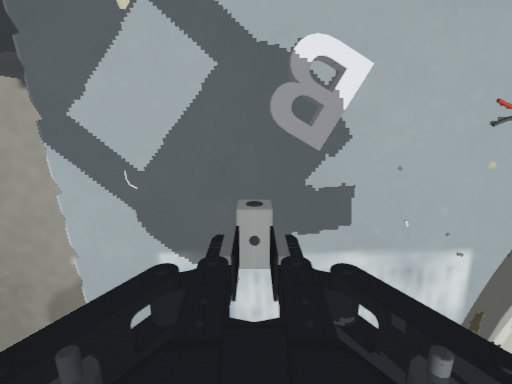

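jog_arm:
  delta_pos:
    - [0, 0, -0.045]
    - [0, 0, -0.045]
    - [-0.0019, -0.0276, 0.0015]
    - [0.0019, -0.0276, 0.0015]
    - [0.0056, -0.0271, 0.0015]
    - [0.0093, -0.0261, 0.0015]
    - [0.0128, -0.0246, 0.0015]
    - [0.016, -0.0226, 0.0015]
  dr:
    - [0, 0, 0]
    - [0, 0, 0]
    - [0, 0, -7.84]
    - [0, 0, -7.84]
    - [0, 0, -7.84]
    - [0, 0, -7.84]
    - [0, 0, -7.84]
    - [0, 0, -7.84]
  grip: [1, 1, 1, 1, 1, 1, 1, 1]

```text
clock: 41.2
tcp_pos: [0.4505, -0.1436, 0.0761]
orientation: [0.929, 0.369, 0.0, 0.0]
force: [0.2, 0.8, -0.2]
width: 0.0167
```

jog_arm:
  delta_pos:
    - [0.0189, -0.0202, 0.0015]
    - [0.0215, -0.0174, 0.0015]
    - [0.0237, -0.0143, 0.0015]
    - [0.0254, -0.011, 0.0015]
    - [0.0267, -0.0074, 0.0015]
    - [0.0274, -0.0037, 0.0015]
    - [0.0277, 0, 0.008]
    - [0, 0, 0.01]
  dr:
    - [0, 0, -7.84]
    - [0, 0, -7.84]
    - [0, 0, -7.84]
    - [0, 0, -7.84]
    - [0, 0, -7.84]
    - [0, 0, -7.84]
    - [0, 0, -7.84]
    - [0, 0, 0]
  grip: [1, 1, 1, 1, 1, 1, 1, 1]

```text
clock: 42.0
tcp_pos: [0.4514, 0.0513, 0.0494]
orientation: [0.655, 0.756, 0.001, 0.0]
force: [0.1, -0.3, -1.6]
width: 0.0165
```

jog_arm:
  delta_pos:
    - [0, 0, 0]
    - [0, 0, 0]
    - [0, 0, 0]
  dr:
    - [0, 0, 0]
    - [0, 0, 0]
    - [0, 0, 0]
  grip: [1, 1, 1]

```text
clock: 42.3
tcp_pos: [0.4516, 0.0482, 0.0497]
orientation: [0.658, 0.753, 0.0, 0.0]
force: [0.3, -0.9, -0.6]
width: 0.0167
```

```bash
python3 - <<'E'
from h import *
tr("w36")
p=wor(-.06,0); plan([p[0],p[1],.0135],97.85)
E
```

```text
t 42.3 tcp [0.4516 0.0482 0.0497] yaw 97.75 z [ 0.001 -0.    -1.   ] F [ 0.3 -0.9 -0.6] w 0.0167
t 42.35 tcp [0.4517 0.0482 0.0498] yaw 97.75 z [ 0.001 -0.    -1.   ] F [ 0.4  0.  -0.2] w 0.0166
[-0.0604 -0.0002]
rows 1
[0.0002, 0.0004, 0.0363] [0.05, 0.02, -0.1]
```

View pics/w36.png

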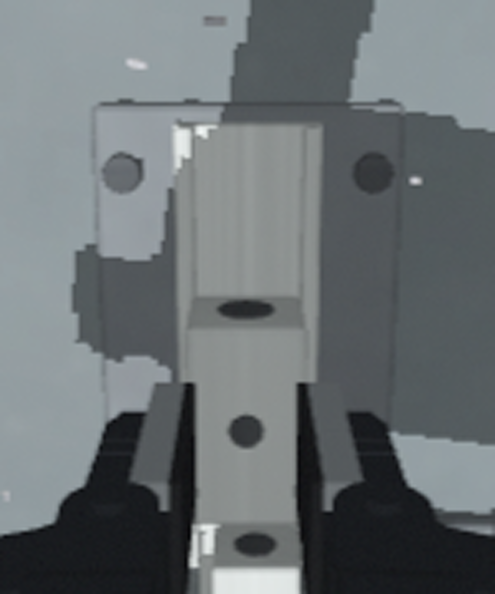

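jog_arm:
  delta_pos:
    - [0, 0, 0.015]
    - [0, 0, 0.012]
    - [0, 0, 0.009]
    - [0, 0, 0]
    - [0, 0, 0]
    - [0, 0, 0]
  dr:
    - [0, 0, 0]
    - [0, 0, 0]
    - [0, 0, 0]
    - [0, 0, 0]
    - [0, 0, 0]
    - [0, 0, 0]
  grip: [1, 1, 1, 1, 1, 1]

```text
clock: 42.95
tcp_pos: [0.4518, 0.049, 0.0138]
orientation: [0.657, 0.754, 0.0, 0.0]
force: [-0.1, -0.8, -0.5]
width: 0.0168
```

```bash
python3 - <<'E'
from h import *
tr("w37")
E
```

```text
t 42.95 tcp [0.4518 0.049  0.0138] yaw 97.86 z [ 0.001 -0.    -1.   ] F [-0.1 -0.8 -0.5] w 0.0168
t 43.0 tcp [0.4518 0.0491 0.0139] yaw 97.86 z [ 0.001 -0.    -1.   ] F [-0.2 -0.5 -0.2] w 0.0164
[-0.0602  0.0006]
```

View pics/w37.png

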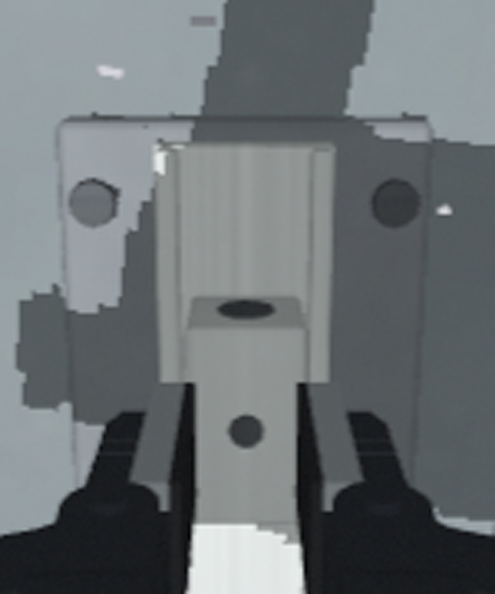

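jog_arm:
  delta_pos:
    - [-0.0005, 0, 0.0015]
    - [0, 0, 0.0015]
    - [0, 0, 0]
    - [0, 0, 0]
    - [0, 0, -0.02]
    - [0, 0, -0.02]
    - [0, -0.025, 0]
    - [0, -0.023, 0]
  dr:
    - [0, 0, 0]
    - [0, 0, 0]
    - [0, 0, 0]
    - [0, 0, 0]
    - [0, 0, 0]
    - [0, 0, 0]
    - [0, 0, 0]
    - [0, 0, 0]
  grip: [1, 1, 0.6, 0.6, 0.6, 0.6, 1, 1]

```text
clock: 43.8
tcp_pos: [0.404, 0.0419, 0.0513]
orientation: [0.657, 0.754, 0.0, 0.001]
force: [-0.5, 0.5, -0.8]
width: 0.0058
```

jog_arm:
  delta_pos:
    - [0, 0, 0.02]
    - [0, 0, 0.019]
    - [0, 0, 0]
    - [0, 0, 0]
  dr:
    - [0, 0, 0]
    - [0, 0, 0]
    - [0, 0, 0]
    - [0, 0, 0]
  grip: [1, 1, 1, 1]

```text
clock: 44.2
tcp_pos: [0.4036, 0.042, 0.0113]
orientation: [0.657, 0.754, -0.0, -0.0]
force: [0.1, 0.7, 0.2]
width: -0.0001
```

```bash
python3 - <<'E'
from h import *
o=st(); print(mag(o['tcp_pos']))
im=vision.read_camera("scene");cv2.imwrite("pics/s38z.png",cv2.resize(im[140:240,150:310],None,fx=4,fy=4,interpolation=cv2.INTER_CUBIC)[:,:,::-1])
E
```

```text
t 44.2 tcp [0.4036 0.042  0.0113] yaw 97.86 z [-0.001  0.    -1.   ] F [0.1 0.7 0.2] w -0.0001
[-0.1089  0.0002]
```

View pics/s38z.png

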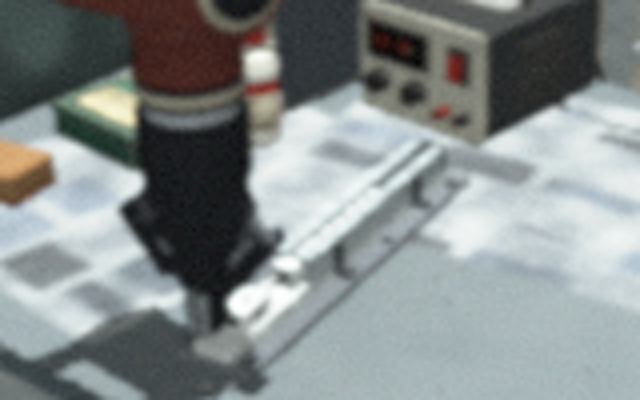

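jog_arm:
  delta_pos:
    - [0, 0.012, 0]
    - [0, 0.012, 0]
    - [0, 0.012, 0]
    - [0, 0.012, 0]
    - [0, 0.012, 0]
    - [0, 0.012, 0]
    - [0, 0.01, 0]
    - [0, 0.007, 0]
  dr:
    - [0, 0, 0]
    - [0, 0, 0]
    - [0, 0, 0]
    - [0, 0, 0]
    - [0, 0, 0]
    - [0, 0, 0]
    - [0, 0, 0]
    - [0, 0, 0]
  grip: [1, 1, 1, 1, 1, 1, 1, 1]

```text
clock: 45.05
tcp_pos: [0.4928, 0.0542, 0.0123]
orientation: [0.657, 0.754, -0.0, -0.0]
force: [-6.3, -1.0, 8.3]
width: -0.0
```

jog_arm:
  delta_pos:
    - [0, 0, 0]
    - [0, 0, 0]
    - [0, -0.02, -0.01]
    - [0, -0.03, -0.03]
    - [0, -0.02, -0.04]
    - [0, 0, -0.04]
    - [0, 0, 0]
    - [0, 0, 0]
  dr:
    - [0, 0, 0]
    - [0, 0, 0]
    - [0, 0, 0]
    - [0, 0, 0]
    - [0, 0, 0]
    - [0, 0, 0]
    - [0, 0, 0]
    - [0, 0, 0]
  grip: [1, 1, 1, 1, 0, 0, 0, 0]

```text
clock: 45.85
tcp_pos: [0.4234, 0.0446, 0.1324]
orientation: [0.657, 0.754, 0.001, 0.001]
force: [-0.2, -0.1, -0.3]
width: 0.0582
```

```bash
python3 - <<'E'
from h import *
o=st(); print(mag(o['tcp_pos']))
c=vision.calibration("wrist");im=vision.read_camera("wrist");cv2.imwrite("pics/w39.png",im[:,:,::-1]);np.save("w39.npy",c['T'])
E
```

```text
t 45.85 tcp [0.4234 0.0446 0.1324] yaw 97.86 z [ 0.004 -0.    -1.   ] F [-0.2 -0.1 -0.3] w 0.0582
[-0.089  0.   ]
```

View pics/w39.png

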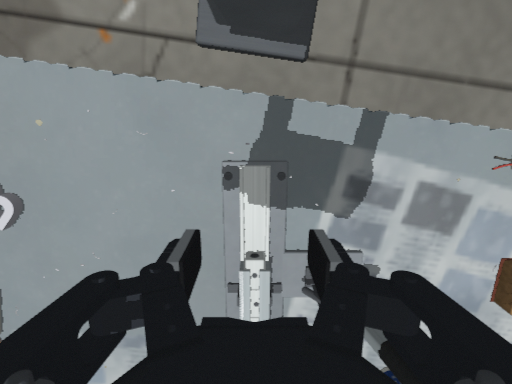

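```bash
python3 - <<'E'
from h import *
im=cv2.imread("pics/w39.png")
cv2.imwrite("pics/w39z.png",cv2.resize(im[235:325,215:295],None,fx=6.5,fy=6.5,interpolation=cv2.INTER_CUBIC))
E
```

```text
(no output)
```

View pics/w39z.png

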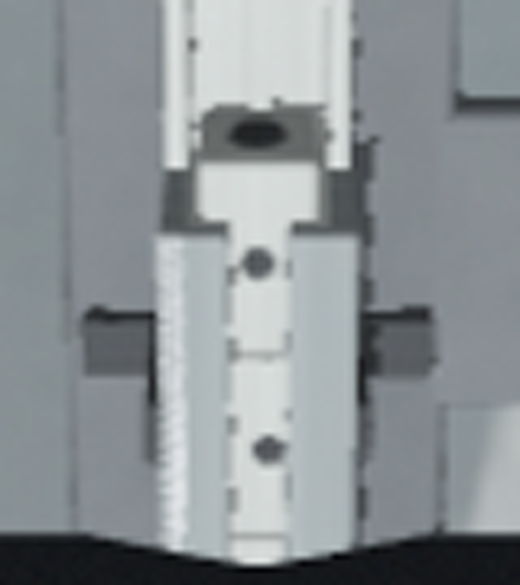

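```bash
python3 - <<'E'
from h import *
c=vision.calibration("wrist"); c['T']=np.load("w39.npy")
f=lambda x,y,z:mag(p2w(c,(215+x/6.5-.42,235+y/6.5-.42),z))
print('back',f(258,160,.034),'mouth top',f(258,235,.039),'mouth wall',f(175,169,.019),'hole',f(258,262,.034),'joint',f(258,354,.034),'hole2',f(268,450,.034),'joint2',f(260,536,.034))
st()
E
```

```text
back [-0.011   0.0001] mouth top [-0.0005  0.0001] mouth wall [-0.0009 -0.0141] hole [0.0076 0.    ] joint [0.025 0.   ] hole2 [0.0437 0.0017] joint2 [0.061  0.0004]
t 45.9 tcp [0.4223 0.0447 0.1308] yaw 97.86 z [ 0.  0. -1.] F [ 0.3 -0.2 -0.2] w 0.0653
```

jog_arm:
  delta_pos:
    - [0, 0.012, 0.03]
    - [0, 0.012, 0.03]
    - [0, 0.012, 0.03]
    - [0, 0.009, 0.02]
    - [0, 0, 0.009]
    - [0, 0, 0]
    - [0, 0, 0]
  dr:
    - [0, 0, 0]
    - [0, 0, 0]
    - [0, 0, 0]
    - [0, 0, 0]
    - [0, 0, 0]
    - [0, 0, 0]
    - [0, 0, 0]
  grip: [1, 1, 1, 1, 1, 1, 1]

```text
clock: 46.6
tcp_pos: [0.4668, 0.0508, 0.0122]
orientation: [0.657, 0.754, -0.0, -0.0]
force: [0.2, -1.0, 0.7]
width: 0.0
```

```bash
python3 - <<'E'
from h import *
o=st(); print(mag(o['tcp_pos']))
E
```

```text
t 46.6 tcp [0.4668 0.0508 0.0122] yaw 97.87 z [-0.001  0.    -1.   ] F [ 0.2 -1.   0.7] w 0.0
[-0.0451  0.0003]
```

jog_arm:
  delta_pos:
    - [0, 0.012, 0]
    - [0, 0.011, 0]
    - [0, 0.005, 0]
    - [0, 0.003, 0]
    - [0, 0.003, 0]
    - [0, 0.002, 0]
    - [0, 0, 0]
    - [0, 0, 0]
  dr:
    - [0, 0, 0]
    - [0, 0, 0]
    - [0, 0, 0]
    - [0, 0, 0]
    - [0, 0, 0]
    - [0, 0, 0]
    - [0, 0, 0]
    - [0, 0, 0]
  grip: [1, 1, 1, 1, 1, 1, 1, 1]

```text
clock: 47.4
tcp_pos: [0.5006, 0.0554, 0.013]
orientation: [0.657, 0.754, -0.002, -0.002]
force: [-9.2, -1.5, 11.9]
width: -0.0002
```

```bash
python3 - <<'E'
from h import *
o=st(); print(mag(o['tcp_pos']))
E
```

```text
t 47.4 tcp [0.5006 0.0554 0.013 ] yaw 97.89 z [-0.006 -0.001 -1.   ] F [-9.2 -1.5 11.9] w -0.0002
[-0.0109  0.0002]
```

jog_arm:
  delta_pos:
    - [0, 0.001, 0]
    - [0, 0.001, 0]
    - [0, 0, 0]
    - [0, 0, 0]
  dr:
    - [0, 0, 0]
    - [0, 0, 0]
    - [0, 0, 0]
    - [0, 0, 0]
  grip: [1, 1, 1, 1]

```text
clock: 47.8
tcp_pos: [0.5006, 0.0554, 0.0129]
orientation: [0.657, 0.754, -0.004, -0.004]
force: [-17.3, -3.4, 18.2]
width: 0.0
```

jog_arm:
  delta_pos:
    - [0, -0.02, 0]
    - [0, -0.03, -0.03]
    - [0, -0.03, -0.04]
    - [0, 0, -0.05]
    - [0, 0, 0]
    - [0, 0, 0]
    - [0, 0, 0]
    - [0, 0, 0]
  dr:
    - [0, 0, 0]
    - [0, 0, 0]
    - [0, 0, 0]
    - [0, 0, 0]
    - [0, 0, 0]
    - [0, 0, 0]
    - [0, 0, 0]
    - [0, 0, 0]
  grip: [1, 1, 0, 0, 0, 0, 0, 0]

```text
clock: 48.6
tcp_pos: [0.4244, 0.0451, 0.1305]
orientation: [0.657, 0.754, -0.001, -0.001]
force: [0.7, 0.1, -0.3]
width: 0.0843
```

```bash
python3 - <<'E'
from h import *
o=st(); print(mag(o['tcp_pos']))
c=vision.calibration("wrist");im=vision.read_camera("wrist");np.save("w40.npy",c['T'])
cv2.imwrite("pics/w40.png",im[:,:,::-1])
cv2.imwrite("pics/w40z.png",cv2.resize(im[235:325,215:295],None,fx=6.5,fy=6.5,interpolation=cv2.INTER_CUBIC)[:,:,::-1])
E
```

```text
t 48.6 tcp [0.4244 0.0451 0.1305] yaw 97.86 z [-0.004  0.    -1.   ] F [ 0.7  0.1 -0.3] w 0.0843
[-0.0878  0.0004]
```

View pics/w40z.png

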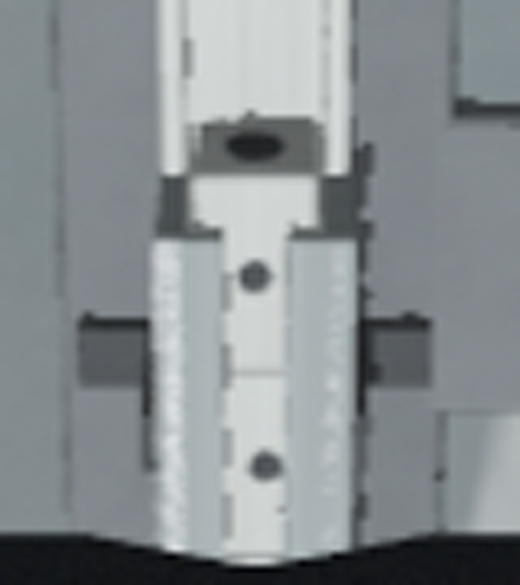

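View pics/w40.png

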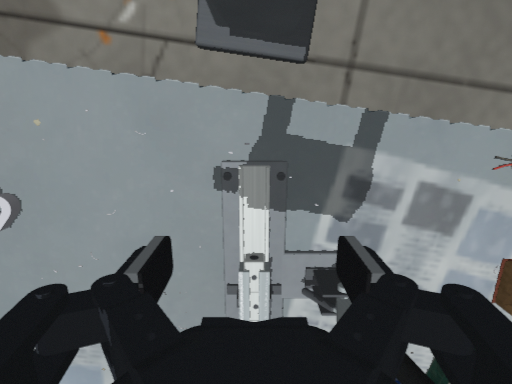

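```bash
python3 - <<'E'
from h import *
c=vision.calibration("wrist"); c['T']=np.load("w40.npy")
f=lambda x,y,z:mag(p2w(c,(215+x/6.5-.42,235+y/6.5-.42),z))
print('back',f(255,174,.034),'mouth top',f(255,240,.039),'mouth wall',f(175,175,.019),'hole',f(255,277,.034),'joint',f(255,372,.034),'hole2',f(265,466,.034))
E
```

```text
back [-0.0095  0.0001] mouth top [-0.0006  0.0001] mouth wall [-0.0009 -0.0134] hole [0.0092 0.0001] joint [0.0269 0.0001] hole2 [0.0451 0.0017]
```

jog_arm:
  delta_pos:
    - [0, 0.012, 0.03]
    - [0, 0.012, 0.03]
    - [0, 0.012, 0.03]
    - [0, 0.007, 0.02]
    - [0, 0, 0.009]
    - [0, 0, 0]
    - [0, 0, 0]
  dr:
    - [0, 0, 0]
    - [0, 0, 0]
    - [0, 0, 0]
    - [0, 0, 0]
    - [0, 0, 0]
    - [0, 0, 0]
    - [0, 0, 0]
  grip: [1, 1, 1, 1, 1, 1, 1]

```text
clock: 49.35
tcp_pos: [0.4681, 0.0509, 0.0136]
orientation: [0.657, 0.754, -0.0, 0.0]
force: [0.7, -0.6, 0.4]
width: -0.0001
```

jog_arm:
  delta_pos:
    - [0, 0, 0.003]
    - [0, 0, 0.003]
    - [0, 0, 0]
    - [0, 0, 0]
    - [0, 0, 0]
  dr:
    - [0, 0, 0]
    - [0, 0, 0]
    - [0, 0, 0]
    - [0, 0, 0]
    - [0, 0, 0]
  grip: [1, 1, 1, 1, 1]

```text
clock: 49.85
tcp_pos: [0.4683, 0.0509, 0.0076]
orientation: [0.657, 0.754, 0.0, 0.0]
force: [0.1, 0.0, 0.6]
width: -0.0001
```

```bash
python3 - <<'E'
from h import *
o=st(); print(mag(o['tcp_pos']))
im=vision.read_camera("scene");cv2.imwrite("pics/s41z.png",cv2.resize(im[160:240,170:280],None,fx=6,fy=6,interpolation=cv2.INTER_CUBIC)[:,:,::-1])
E
```

```text
t 49.85 tcp [0.4683 0.0509 0.0076] yaw 97.86 z [ 0. -0. -1.] F [0.1 0.  0.6] w -0.0001
[-0.0436  0.0002]
```

View pics/s41z.png

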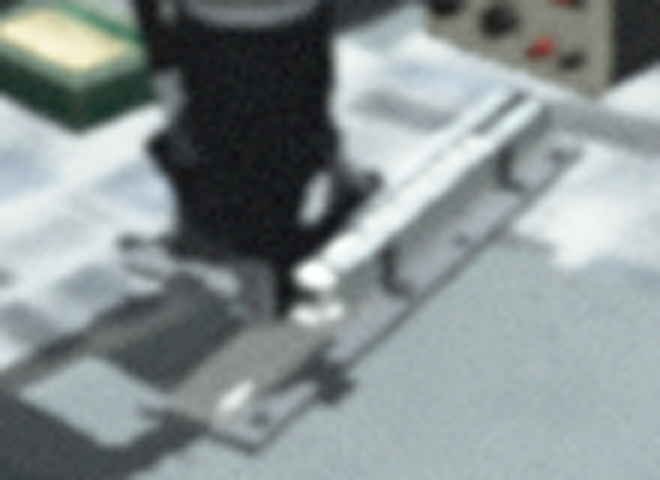

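jog_arm:
  delta_pos:
    - [0, 0, 0.003]
    - [0, 0, 0.002]
    - [0, 0, 0]
    - [0, 0, 0]
  dr:
    - [0, 0, 0]
    - [0, 0, 0]
    - [0, 0, 0]
    - [0, 0, 0]
  grip: [1, 1, 1, 1]

```text
clock: 50.3
tcp_pos: [0.468, 0.0509, 0.0021]
orientation: [0.657, 0.754, -0.0, -0.0]
force: [0.6, -0.4, 0.2]
width: 0.0003
```

jog_arm:
  delta_pos:
    - [0, 0, 0.002]
    - [0, 0, 0]
    - [0, 0, 0]
  dr:
    - [0, 0, 0]
    - [0, 0, 0]
    - [0, 0, 0]
  grip: [1, 1, 1]

```text
clock: 50.6
tcp_pos: [0.4681, 0.0509, 0.0002]
orientation: [0.657, 0.754, -0.0, -0.0]
force: [0.3, -1.1, -0.4]
width: -0.0
```

jog_arm:
  delta_pos:
    - [0, 0.01, 0]
    - [0, 0.008, 0]
    - [0, 0.004, 0]
    - [0, 0.003, 0]
    - [0, 0, 0]
    - [0, 0, 0]
  dr:
    - [0, 0, 0]
    - [0, 0, 0]
    - [0, 0, 0]
    - [0, 0, 0]
    - [0, 0, 0]
    - [0, 0, 0]
  grip: [1, 1, 1, 1, 1, 1]

```text
clock: 51.2
tcp_pos: [0.493, 0.0544, 0.0002]
orientation: [0.657, 0.754, 0.0, 0.0]
force: [-1.8, -0.9, 0.8]
width: -0.0001
```

jog_arm:
  delta_pos:
    - [0, 0.003, 0]
    - [0, 0, 0]
    - [0, 0, 0]
  dr:
    - [0, 0, 0]
    - [0, 0, 0]
    - [0, 0, 0]
  grip: [1, 1, 1]

```text
clock: 51.5
tcp_pos: [0.4958, 0.0548, 0.0002]
orientation: [0.657, 0.754, 0.0, -0.0]
force: [-0.4, 0.4, 0.4]
width: 0.0001
```

```bash
python3 - <<'E'
from h import *
o=st(); print(mag(o['tcp_pos']))
im=vision.read_camera("wrist");cv2.imwrite("pics/w42.png",cv2.resize(im[150:330,180:330],None,fx=3.3,fy=3.3,interpolation=cv2.INTER_CUBIC)[:,:,::-1])
E
```

```text
t 51.5 tcp [4.958e-01 5.480e-02 2.000e-04] yaw 97.86 z [ 0.  0. -1.] F [-0.4  0.4  0.4] w 0.0001
[-0.0158  0.0002]
```

View pics/w42.png

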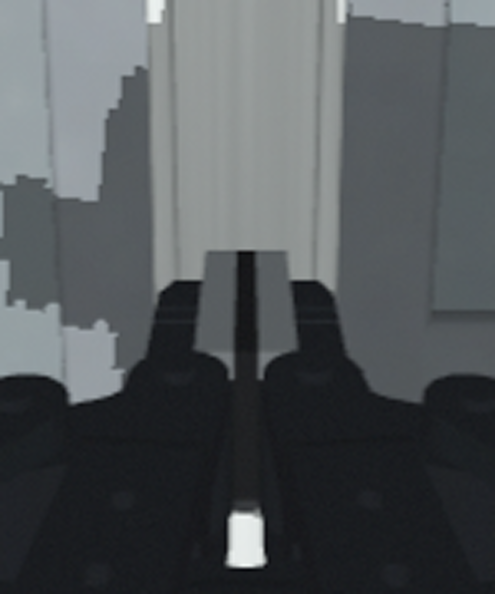

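jog_arm:
  delta_pos:
    - [0, 0.003, 0]
    - [0, 0, 0]
    - [0, 0, 0]
  dr:
    - [0, 0, 0]
    - [0, 0, 0]
    - [0, 0, 0]
  grip: [1, 1, 1]

```text
clock: 51.85
tcp_pos: [0.4991, 0.0552, 0.0003]
orientation: [0.657, 0.754, 0.0, 0.0]
force: [-1.1, 0.5, -0.8]
width: 0.0003
```

jog_arm:
  delta_pos:
    - [0, 0.002, 0]
    - [0, 0, 0]
    - [0, 0, 0]
  dr:
    - [0, 0, 0]
    - [0, 0, 0]
    - [0, 0, 0]
  grip: [1, 1, 1]

```text
clock: 52.15
tcp_pos: [0.5006, 0.0554, 0.0002]
orientation: [0.657, 0.754, -0.0, -0.0]
force: [-1.0, -0.1, 0.6]
width: 0.0001
```

jog_arm:
  delta_pos:
    - [0, 0.001, 0]
    - [0, 0, 0]
    - [0, 0, 0]
  dr:
    - [0, 0, 0]
    - [0, 0, 0]
    - [0, 0, 0]
  grip: [1, 1, 1]

```text
clock: 52.45
tcp_pos: [0.5007, 0.0555, 0.0]
orientation: [0.657, 0.754, -0.001, -0.001]
force: [-5.1, -1.0, 2.3]
width: -0.0001
```

```bash
python3 - <<'E'
from h import *
o=st(); print(mag(o['tcp_pos']))
E
```

```text
t 52.45 tcp [0.5007 0.0555 0.    ] yaw 97.87 z [-0.003 -0.    -1.   ] F [-5.1 -1.   2.3] w -0.0001
[-0.0109  0.0002]
```

jog_arm:
  delta_pos:
    - [0, -0.02, 0]
    - [0, -0.03, -0.04]
    - [0, -0.03, -0.05]
    - [0, 0, -0.05]
    - [0, 0, 0]
    - [0, 0, 0]
    - [0, 0, 0]
    - [0, 0, 0]
  dr:
    - [0, 0, 0]
    - [0, 0, 0]
    - [0, 0, 0]
    - [0, 0, 0]
    - [0, 0, 0]
    - [0, 0, 0]
    - [0, 0, 0]
    - [0, 0, 0]
  grip: [1, 1, 0, 0, 0, 0, 0, 0]

```text
clock: 53.25
tcp_pos: [0.4259, 0.0453, 0.1314]
orientation: [0.657, 0.754, -0.001, -0.001]
force: [0.1, 0.0, 0.2]
width: 0.0847
```

```bash
python3 - <<'E'
from h import *
o=st(); print(mag(o['tcp_pos']))
c=vision.calibration("wrist");im=vision.read_camera("wrist");np.save("w43.npy",c['T'])
cv2.imwrite("pics/w43.png",im[:,:,::-1])
cv2.imwrite("pics/w43z.png",cv2.resize(im[225:325,215:295],None,fx=6,fy=6,interpolation=cv2.INTER_CUBIC)[:,:,::-1])
E
```

```text
t 53.25 tcp [0.4259 0.0453 0.1314] yaw 97.86 z [-0.003  0.    -1.   ] F [0.1 0.  0.2] w 0.0847
[-0.0863  0.0004]
```

View pics/w43z.png

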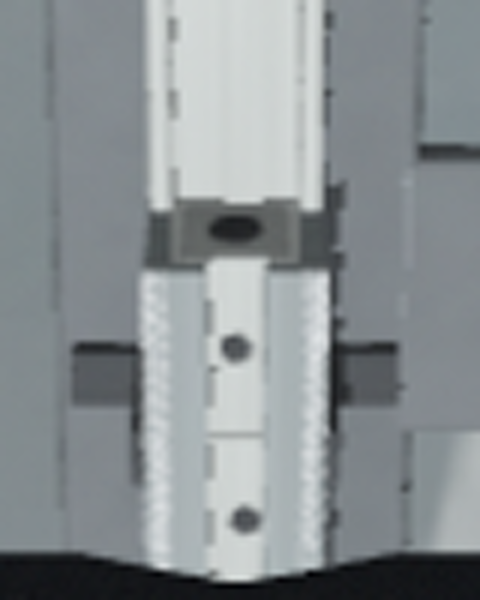

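```bash
python3 - <<'E'
from h import *
c=vision.calibration("wrist"); c['T']=np.load("w43.npy")
f=lambda x,y,z:mag(p2w(c,(215+x/6-.42,225+y/6-.42),z))
print('back',f(235,259,.034),'mouth top',f(235,271,.039),'hole',f(235,348,.034),'joint',f(235,435,.034),'hole2',f(245,520,.034))
im=vision.read_camera("top")
cv2.imwrite("pics/t43.png",cv2.resize(im[100:230,130:240],None,fx=5,fy=4.5,interpolation=cv2.INTER_CUBIC)[:,:,::-1])
st()
E
```

```text
back [0.0001 0.    ] mouth top [-0.0006  0.    ] hole [ 0.0178 -0.    ] joint [ 0.0357 -0.    ] hole2 [0.0538 0.0018]
t 53.35 tcp [0.426  0.0453 0.1316] yaw 97.86 z [-0.003  0.    -1.   ] F [-0.  -0.4 -0.8] w 0.0855
```

View pics/t43.png

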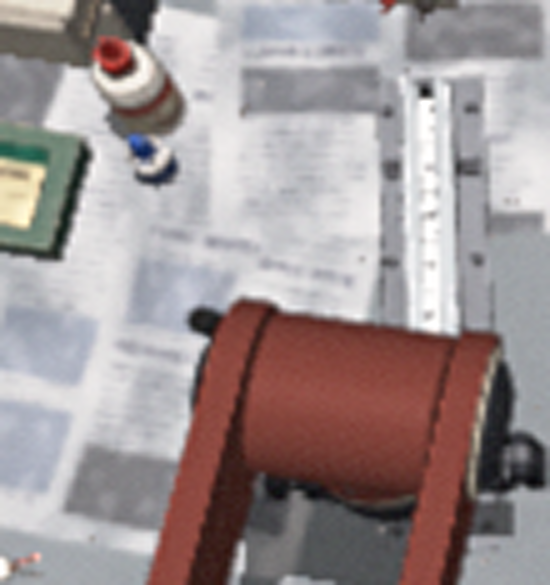

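```bash
python3 - <<'E'
import cv2
im=cv2.imread("pics/top0.png")
a=cv2.resize(im[130:255,370:512],None,fx=4,fy=4,interpolation=cv2.INTER_CUBIC)
cv2.imwrite("pics/t0c.png",a)
im=cv2.imread("pics/scene0.png")
cv2.imwrite("pics/s0c.png",cv2.resize(im[140:384,312:512],None,fx=3,fy=2.4,interpolation=cv2.INTER_CUBIC))
E
```

```text
(no output)
```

View pics/t0c.png

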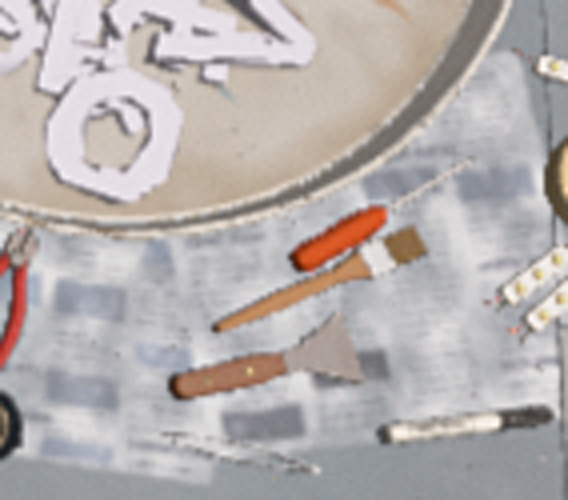

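View pics/s0c.png

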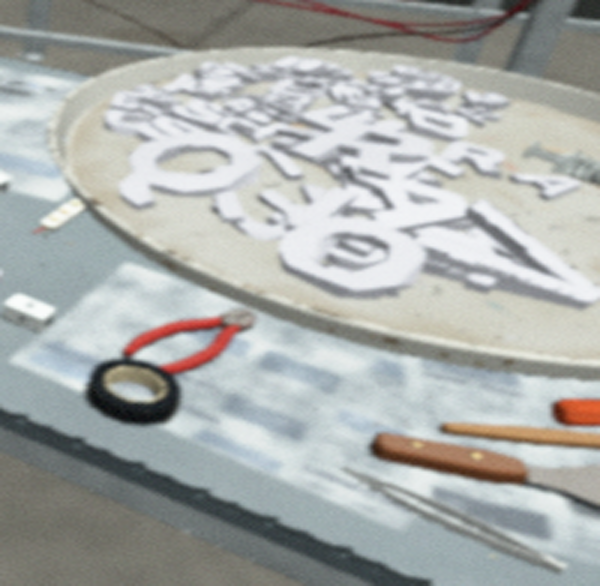

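```bash
python3 - <<'E'
from h import *
for l,z in [(.085,.19)]:
    p=wor(.025,l); plan([p[0],p[1],z],97.85)
c=vision.calibration("wrist"); 
# check w2: camera pose from tool pose at that time
a=np.radians(163.55); X=np.array([np.cos(a),np.sin(a),0]);Z=np.array([0,0,-1.]);Y=np.cross(Z,X); Rt=np.c_[X,Y,Z]
Rct=np.array([[1,0,0],[0,.96324,-.26865],[0,.26865,.96324]])  # cam<-tool
T=np.eye(4);T[:3,:3]=Rt@Rct.T; T[:3,3]=np.array([.4322,.2682,.1416])+Rt@np.array([.00015,-.068,-.163])
c['T']=T
def cl(r,th,s=.025): 
    p=wor(s,.09+r*np.sin(th)); return [p[0],p[1],.05+r*np.cos(th)]
for r in (0,.064,.105,.12): print(r,w2p(c,cl(r,.26)).round(0))
p=wor(.025,.065); print('arm end',w2p(c,[p[0],p[1],.14]).round(0))
E
```

```text
rows 4
[0.0212, 0.0278, -0.0147] [-0.04, -0.01, 0.0]
[0.0212, 0.0278, -0.0147] [-0.04, -0.01, 0.0]
[0.0212, 0.0278, -0.0146] [-0.04, -0.01, 0.0]
[0.0212, 0.0278, -0.0146] [-0.04, -0.01, 0.0]
0 [113.  91.]
0.064 [ 80. 107.]
0.105 [ 47. 124.]
0.12 [ 30. 132.]
arm end [ 4. 31.]
```

jog_arm:
  delta_pos:
    - [0, 0, -0.04]
    - [0, 0, -0.03]
    - [0.02, 0.028, 0]
    - [0.021, 0.028, 0]
    - [0.022, 0.028, 0]
    - [0.022, 0.027, 0]
    - [0, 0, 0]
    - [0, 0, 0]
  dr:
    - [0, 0, 0]
    - [0, 0, 0]
    - [0, 0, 0]
    - [0, 0, 0]
    - [0, 0, 0]
    - [0, 0, 0]
    - [0, 0, 0]
    - [0, 0, 0]
  grip: [1, 1, 1, 1, 1, 1, 1, 1]

```text
clock: 54.15
tcp_pos: [0.5248, 0.1448, 0.2017]
orientation: [0.657, 0.754, -0.001, -0.001]
force: [-0.4, -0.8, -0.1]
width: 0.0003
```

```bash
python3 - <<'E'
from h import *
o=st(); print(mag(o['tcp_pos']))
im=vision.read_camera("wrist");cv2.imwrite("pics/w44.png",im[:,:,::-1])
im=vision.read_camera("scene");cv2.imwrite("pics/s44.png",cv2.resize(im[110:240,140:300],None,fx=4.5,fy=4.5,interpolation=cv2.INTER_CUBIC)[:,:,::-1])
p=wor(.025,.085);plan([p[0],p[1],.15],97.85)
E
```

```text
t 54.15 tcp [0.5248 0.1448 0.2017] yaw 97.92 z [-0.003 -0.001 -1.   ] F [-0.4 -0.8 -0.1] w 0.0003
[0.0252 0.0855]
rows 2
[0.0001, 0.0001, 0.0262] [-0.05, 0.01, -0.0]
[0.0001, 0.0001, 0.0262] [-0.05, 0.01, -0.0]
```

View pics/w44.png

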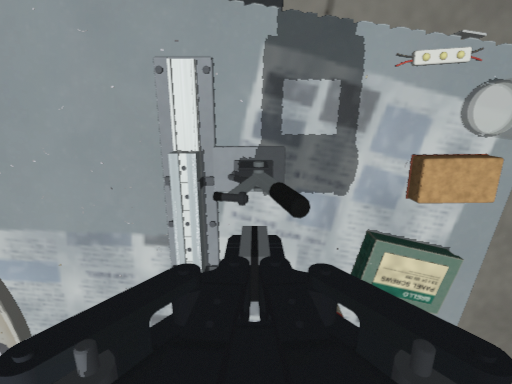

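View pics/s44.png

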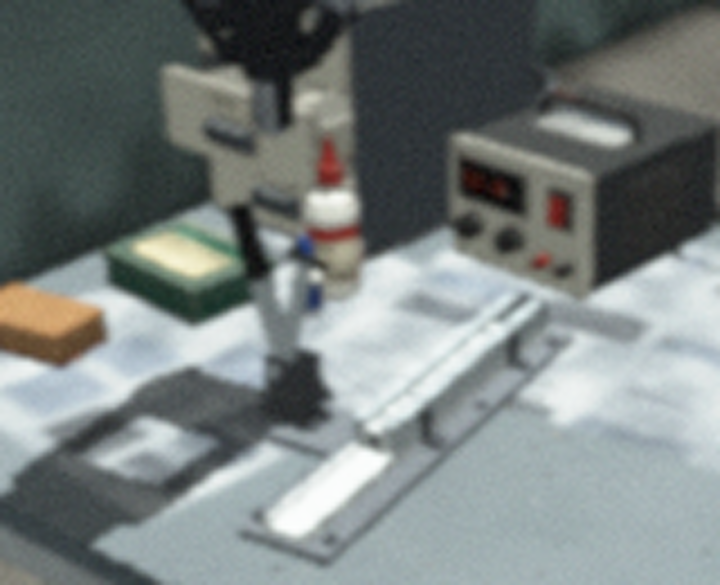

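jog_arm:
  delta_pos:
    - [0.004, 0, 0.02]
    - [0.003, 0, 0.02]
    - [0, 0, 0.015]
    - [0, 0, 0.008]
    - [0, 0, 0]
    - [0, 0, 0]
  dr:
    - [0, 0, 0]
    - [0, 0, 0]
    - [0, 0, 0]
    - [0, 0, 0]
    - [0, 0, 0]
    - [0, 0, 0]
  grip: [1, 1, 1, 1, 1, 1]

```text
clock: 54.85
tcp_pos: [0.5245, 0.1513, 0.1409]
orientation: [0.657, 0.754, 0.0, 0.0]
force: [1.0, -0.8, 0.3]
width: 0.0001
```

```bash
python3 - <<'E'
from h import *
o=st(); print(mag(o['tcp_pos']))
im=vision.read_camera("wrist");cv2.imwrite("pics/w45.png",im[:,:,::-1])
im=vision.read_camera("scene");cv2.imwrite("pics/s45.png",cv2.resize(im[110:240,140:300],None,fx=4.5,fy=4.5,interpolation=cv2.INTER_CUBIC)[:,:,::-1])
E
```

```text
t 54.85 tcp [0.5245 0.1513 0.1409] yaw 97.84 z [ 0.001  0.    -1.   ] F [ 1.  -0.8  0.3] w 0.0001
[0.0258 0.092 ]
```

View pics/w45.png

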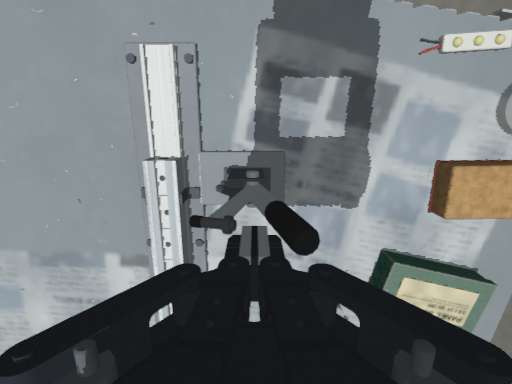

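View pics/s45.png

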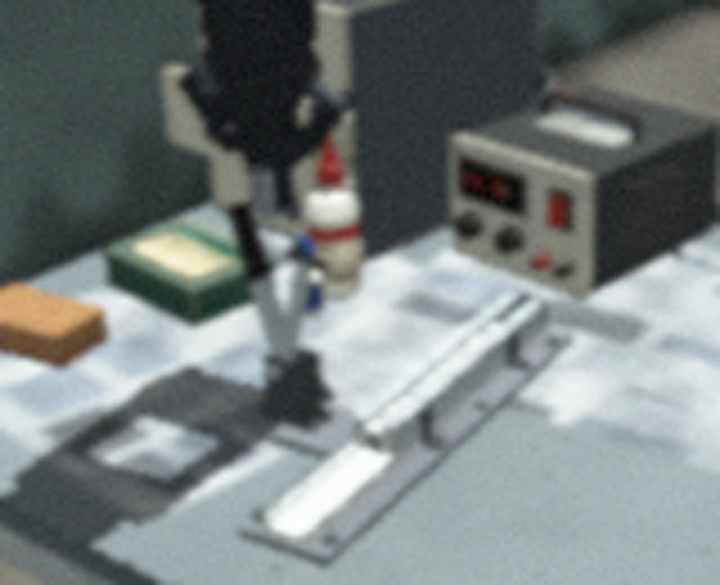

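jog_arm:
  delta_pos:
    - [0, 0, 0.007]
    - [0, 0, 0.005]
    - [0, 0, 0]
    - [0, 0, 0]
    - [0, 0, 0]
  dr:
    - [0, 0, 0]
    - [0, 0, 0]
    - [0, 0, 0]
    - [0, 0, 0]
    - [0, 0, 0]
  grip: [1, 1, 1, 1, 1]

```text
clock: 55.45
tcp_pos: [0.5243, 0.1516, 0.1283]
orientation: [0.657, 0.754, 0.0, 0.0]
force: [0.5, 0.5, -0.0]
width: -0.0
```

jog_arm:
  delta_pos:
    - [0.008, 0, 0]
    - [0.007, 0, 0.002]
    - [0.007, 0, 0.003]
    - [0, 0, 0]
    - [0, 0, 0]
  dr:
    - [0, 0, 0]
    - [0, 0, 0]
    - [0, 0, 0]
    - [0, 0, 0]
    - [0, 0, 0]
  grip: [1, 1, 1, 1, 1]

```text
clock: 55.95
tcp_pos: [0.5214, 0.1739, 0.1236]
orientation: [0.657, 0.754, 0.0, 0.0]
force: [-0.7, -1.9, 1.6]
width: 0.0002
```

```bash
python3 - <<'E'
from h import *
o=st(); print(mag(o['tcp_pos']))
im=vision.read_camera("wrist");cv2.imwrite("pics/w46.png",im[:,:,::-1])
E
```

```text
t 55.95 tcp [0.5214 0.1739 0.1236] yaw 97.91 z [ 0.001  0.    -1.   ] F [-0.7 -1.9  1.6] w 0.0002
[0.0258 0.1147]
```

View pics/w46.png

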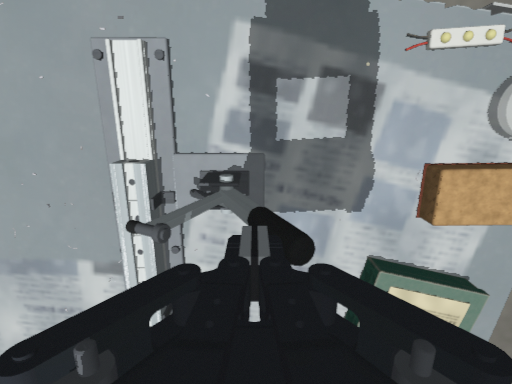

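jog_arm:
  delta_pos:
    - [0.009, 0, 0.004]
    - [0.009, 0, 0.0045]
    - [0.008, 0, 0.005]
    - [0.008, 0, 0.007]
    - [0.008, 0, 0.007]
    - [0, 0, 0]
    - [0, 0, 0]
  dr:
    - [0, 0, 0]
    - [0, 0, 0]
    - [0, 0, 0]
    - [0, 0, 0]
    - [0, 0, 0]
    - [0, 0, 0]
    - [0, 0, 0]
  grip: [1, 1, 1, 1, 1, 1, 1]

```text
clock: 56.7
tcp_pos: [0.5145, 0.2151, 0.0945]
orientation: [0.657, 0.754, -0.001, -0.001]
force: [0.4, 0.6, 0.6]
width: -0.0002
```

```bash
python3 - <<'E'
from h import *
o=st(); print(mag(o['tcp_pos']))
im=vision.read_camera("wrist");cv2.imwrite("pics/w47.png",im[:,:,::-1])
E
```

```text
t 56.7 tcp [0.5145 0.2151 0.0945] yaw 97.9 z [-0.002 -0.001 -1.   ] F [0.4 0.6 0.6] w -0.0002
[0.0246 0.1565]
```

View pics/w47.png

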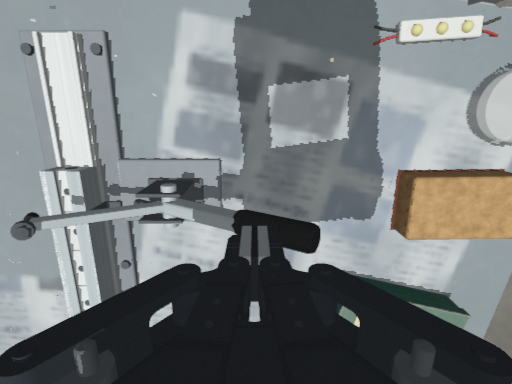

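jog_arm:
  delta_pos:
    - [0, 0, 0]
    - [0, 0, 0]
  dr:
    - [0, 0, 0]
    - [0, 0, 0]
  grip: [1, 1]

```text
clock: 56.95
tcp_pos: [0.5156, 0.2147, 0.0959]
orientation: [0.657, 0.754, 0.0, 0.0]
force: [0.2, -0.1, 0.2]
width: 0.0002
```

```bash
python3 - <<'E'
from h import *
o=st(); print(mag(o['tcp_pos']))
im=vision.read_camera("wrist");cv2.imwrite("pics/w48.png",im[:,:,::-1])
im=vision.read_camera("scene");cv2.imwrite("pics/s48.png",cv2.resize(im[110:240,140:300],None,fx=4.5,fy=4.5,interpolation=cv2.INTER_CUBIC)[:,:,::-1])
E
```

```text
t 56.95 tcp [0.5156 0.2147 0.0959] yaw 97.84 z [ 0.  0. -1.] F [ 0.2 -0.1  0.2] w 0.0002
[0.0257 0.156 ]
```

View pics/w48.png

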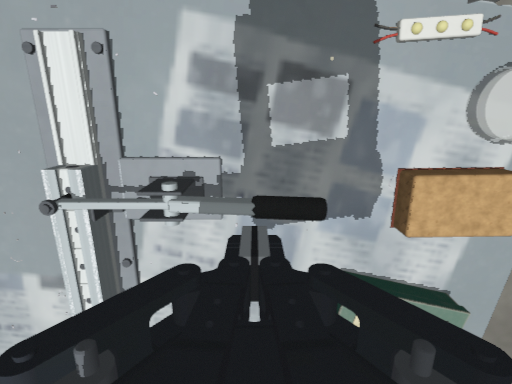

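View pics/s48.png

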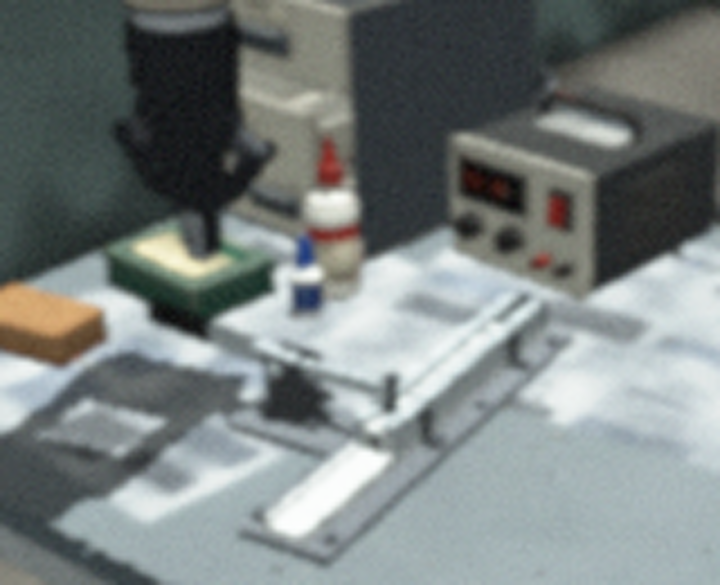

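jog_arm:
  delta_pos:
    - [0, 0, -0.04]
    - [0, 0, -0.04]
    - [0, -0.03, -0.03]
    - [-0.03, -0.035, 0]
    - [-0.035, -0.03, 0]
    - [-0.035, -0.03, 0]
    - [-0.035, -0.02, 0]
    - [-0.02, 0, 0]
  dr:
    - [0, 0, 0]
    - [0, 0, 0]
    - [0, 0, 0]
    - [0, 0, 0]
    - [0, 0, 0]
    - [0, 0, 0]
    - [0, 0, 0]
    - [0, 0, 0]
  grip: [1, 1, 1, 0, 0, 0, 0, 0]

```text
clock: 57.85
tcp_pos: [0.3916, 0.0397, 0.2059]
orientation: [0.658, 0.753, 0.0, 0.001]
force: [1.3, 0.0, 0.4]
width: 0.0722
```

jog_arm:
  delta_pos:
    - [0, 0, 0]
    - [0, 0, 0]
    - [0, 0, 0]
    - [0, 0, 0]
  dr:
    - [0, 0, 0]
    - [0, 0, 0]
    - [0, 0, 0]
    - [0, 0, 0]
  grip: [0, 0, 0, 0]

```text
clock: 58.25
tcp_pos: [0.3931, 0.0423, 0.2056]
orientation: [0.656, 0.754, -0.0, -0.0]
force: [-0.3, -0.4, -0.0]
width: 0.0852
```

```bash
python3 - <<'E'
from h import *
o=st(); print(mag(o['tcp_pos']))
c=vision.calibration("wrist");im=vision.read_camera("wrist");np.save("w49.npy",c['T']);cv2.imwrite("pics/w49.png",im[:,:,::-1])
q=w2p(c,[.5115,.0567,.035]).astype(int); print(q); x0,y0=q[0]-40,q[1]-40; np.save("w49o.npy",[x0,y0])
cv2.imwrite("pics/w49z.png",cv2.resize(im[y0:y0+90,x0:x0+90],None,fx=6,fy=6,interpolation=cv2.INTER_CUBIC)[:,:,::-1])
E
```

```text
t 58.25 tcp [0.3931 0.0423 0.2056] yaw 97.95 z [-0.001  0.    -1.   ] F [-0.3 -0.4 -0. ] w 0.0852
[-0.1193  0.0019]
[252 260]
```

View pics/w49.png

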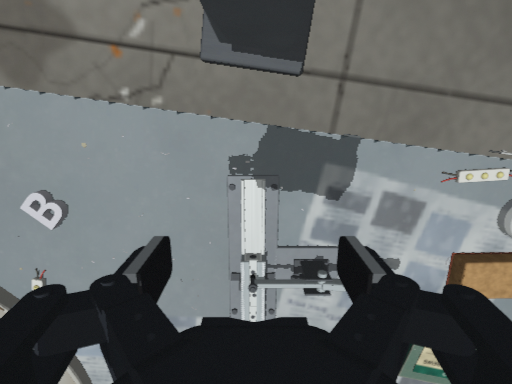

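View pics/w49z.png

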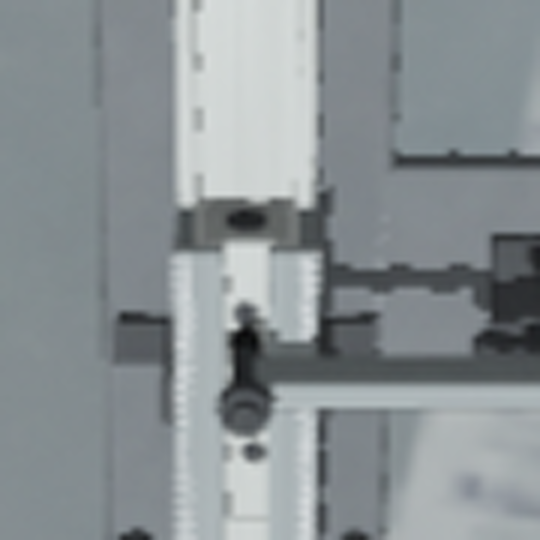

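```bash
python3 - <<'E'
from h import *
c=vision.calibration("wrist"); c['T']=np.load("w49.npy"); x0,y0=np.load("w49o.npy")
f=lambda x,y,z:mag(p2w(c,(x0+x/6-.42,y0+y/6-.42),z))
print('back',f(245,242,.034),'mouth',f(245,252,.039),'hole1',f(245,312,.034),'hole2',f(254,452,.034),'joint2',f(246,518,.034))
im=vision.read_camera("top"); cv2.imwrite("pics/t50.png",cv2.resize(im[100:250,130:385],None,fx=3.1,fy=3.5,interpolation=cv2.INTER_CUBIC)[:,:,::-1])
E
```

```text
back [-0.0002 -0.0002] mouth [-0.0005 -0.0001] hole1 [ 0.0174 -0.0002] hole2 [0.0541 0.0019] joint2 [0.072 0.   ]
```

View pics/t50.png

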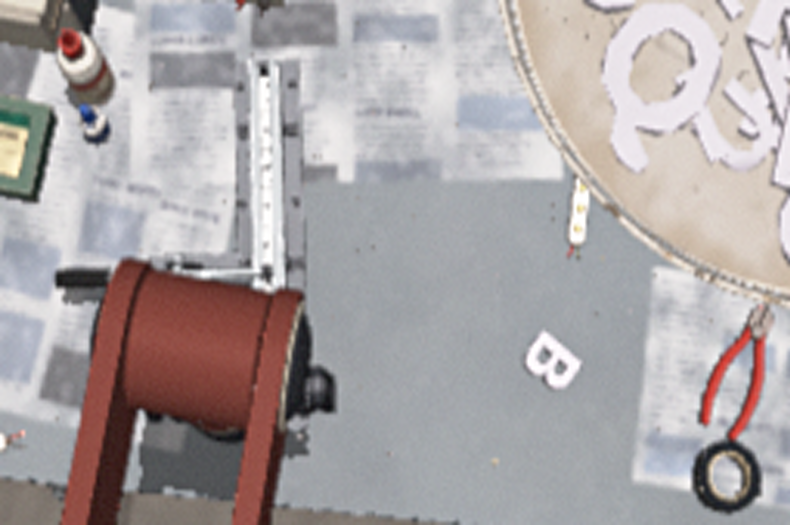

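jog_arm:
  delta_pos:
    - [0, 0.04, -0.02]
    - [0, 0.04, -0.02]
    - [0, 0.04, 0]
    - [0, 0.03, 0]
    - [0, 0, 0]
    - [0, 0, 0]
    - [0, 0, 0]
  dr:
    - [0, 0, 0]
    - [0, 0, 0]
    - [0, 0, 0]
    - [0, 0, 0]
    - [0, 0, 0]
    - [0, 0, 0]
    - [0, 0, 0]
  grip: [0, 0, 0, 0, 0, 0, 0]

```text
clock: 59.05
tcp_pos: [0.5409, 0.0623, 0.2454]
orientation: [0.657, 0.754, -0.0, -0.0]
force: [-0.9, 0.4, 1.4]
width: 0.0851
```

```bash
python3 - <<'E'
from h import *
o=st(); print(mag(o['tcp_pos']))
c=vision.calibration("wrist");im=vision.read_camera("wrist")
cv2.imwrite("pics/w51z.png",cv2.resize(im[120:320,200:300],None,fx=3.8,fy=3,interpolation=cv2.INTER_CUBIC)[:,:,::-1])
for k in range(6): print(k*36,(w2p(c,[*wor(.036*k,0),.034])-[200,120])*[3.8,3])
E
```

```text
t 59.05 tcp [0.5409 0.0623 0.2454] yaw 97.89 z [-0.001  0.    -1.   ] F [-0.9  0.4  1.4] w 0.0851
[0.0299 0.0016]
0 [201.13499794  73.81608464]
36 [201.25912872 153.49775523]
72 [201.37711946 229.2380316 ]
108 [201.48941474 301.3222929 ]
144 [201.59641722 370.0090168 ]
180 [201.69849249 435.53287637]
```

View pics/w51z.png

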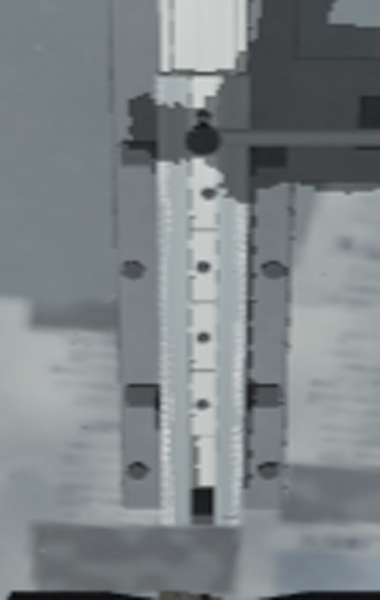

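```bash
python3 - <<'E'
from h import *
print(arm.sign_off())
E
```

```text
the job is handed in; nothing more can be done
None
```

I found five stand-offs on the bench, loaded all of them into the tube, pushed the row flush with the mouth and snapped the clamp shut. The job is handed in. It finished at about 59 s of the 210 s allowed.

**Last checks**
- **Row:** the joints showing in the slot (72, 108, 144 and 180 mm) match a row with no gaps to within about 1 mm. The last stand-off's end is within about 0.5 mm of the mouth.
- **Clamp:** arm and handle lie level, with the foot in the slot over the last stand-off. I could only judge this from the pictures, because the handle angle itself can't be read.
- **Bystanders:** the letter and the tape show no visible movement.
- **Robot:** it was clear of everything and read almost no force when I handed in.

**What went wrong or disagreed**
- **First grasp missed:** the fingers closed above the stand-off. The fingertips sit roughly 20 mm behind the stated TCP, so I gripped lower after that.
- **Final push repeated:** on one push the fingers rode over the top edge and left the last stand-off about 9 mm out. A lower push brought it flush.
- **Camera disagreement:** the top and wrist cameras differed by about 4 mm on where the mouth is. I used the wrist camera, and the stand-offs seated correctly with it.

I saw neither of the possible disturbances: no stand-off was knocked aside and the grip never slackened.

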